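# Load the tumbler, snap its lid on and put the tools back in their cut-outs

### The arm

A 6-joint arm with a two-finger parallel gripper is mounted at the origin on the work surface. World frame = base frame: x ahead of the robot, y to its left, z up, the work surface at z = 0. Lengths are in m, angles in rad, forces in N, time in s.
With the tool pointing down it reaches from about 0.375 to 0.925 m from the base axis. Payload 5.7 kg.
Tool frame: the origin (TCP) lies at the very end of the fingers, on their centre line; the grasp point (between the pads) lies 19 mm behind it; z points along the fingers, x is the direction in which the jaws open and shut, and the axes are right-handed (so a half turn about z gives the same grasp; the last joint's range is limited). The gripper opens to 88 mm and grips with 3 to 60 N. Pads are 20 mm wide; open, the fingers measure 115 mm over their backs; the gripper's body (75 mm by 178 mm) begins 61 mm behind the grasp point.
Start: joints at [1.228, 0.359, 1.51, -0, 1.272, -0.115], TCP at [0.135, 0.584, 0.223] pointing down, gripper open.
Joint ranges: [-2.97, 2.97], [-1.01, 2.36], [0.21, 2.38], [-0.96, 4.11], [0.2, 2.71], [-2.98, 2.98]. Speed limits (rad/s): [2.39, 2.39, 3.14, 3.14, 3.14, 3.14].

### API

Orientations are given as a rotation vector (axis times angle).
In Python, from bench import manip gives the robot as it stands.
- The arm moves only by the tool apply_moves, never from a script. Its argument "rows" is a list of rows, each an object of numbers: "x", "y", "z": the shift along the tool's x, y, z in units of 50 mm (1.0 is 50 mm); "wx", "wy", "wz": the turn, a rotation vector about the tool's x, y, z in units of 6 degrees (1.0 is 6 degrees); "fingers": the finger opening in mm, from 0 to 87.8. In form: [{"x": .., "y": .., "z": .., "wx": .., "wy": .., "wz": .., "fingers": ..}, ...]. A call has 1 to 20 rows; each row is the pose to reach, as a shift and turn from the pose measured when the call began, along the tool's axes at that moment; what a row does not reach only later rows make up. A row lasts 1/10 s, in which the tool goes at most 50 mm and 8.59 degrees, less where a joint would pass 70% of its speed; a pose out of reach is approached as far as the arm can. A call with a gripper value outside its range is refused whole. The fingers move at their own pace and stop on an object; "grip_force" is the grip in N (left out, the last holds). Time passes only in rows, so rows that repeat a pose let the fingers close. It gives the time, the measured TCP pose, the force and the opening at its end, in the units of the state.
- manip.get_obs(): the state, without advancing time (a new reading comes with each control period).
- manip.grab_frame(name): name is "scene" or "top" or "wrist"; returns the picture (400x640x3 uint8, red, green, blue); there is no depth.
- manip.camera_info(name): a dict with "mtx" (3x3 intrinsics, pixels), "xyz" and "rotation" of the camera in the world. Camera axes: x right, y up, looking along -z (the intrinsics and any distortion apply to the point x, -y, -z); pixel columns grow to the right and rows downward; lengths in m; the calibration is good to about 2 mm. A picture is of the moment at which its call begins: read the wrist's pose just before it. camera_info takes no time and is no camera call; for the wrist camera it gives the pose at the moment of the call.
- manip.job_done(): hands the job in, once; it reports no verdict.
The state is a dict: "time_s": time; "joints": joint angles; "joint_velocities": joint speeds; "tau": joint torques, N m; "eef_pos": TCP position; "orientation": TCP orientation; "ft_force": force on the tool from outside, world axes, zero at the start; "wrist_torque": the same for the moment, N m; "width": finger opening in m.
Only numpy, scipy, OpenCV 4.12 (cv2) and the standard library are available. Lean on these libraries where they do the work, as an engineer would, in place of code of your own. Each camera call takes 0.05 s, during which the arm holds its last target.

### The job

Get the bench tumbler ready to deburr the copper slugs: pour all the slugs from the tin pouring cup into its bowl, stand the empty cup upright back on the bench, then put the lid on the bowl and press it straight down until all its clip arms have snapped under the rim and it lies flat. Put the hand tools that are out on the bench (hammer, square and scraper, as many as there are) back in the shadow tray, each fully down in its own cut-out, and leave everything else on the bench where it is.

Things in the scene. Friction and masses are not known exactly. Their poses are not given: they have to be found in the camera images.
- tumbler: Bench tumbler, fixed: round blue housing (170 dia, 54 tall) carrying an open grey bowl. Origin on the bench on the bowl's axis, z up; its turn about z does not matter. The bowl's floor is 68 mm above the bench, its mouth 106 inside dia; a post (18 dia, 43 tall) stands in the middle of the floor.
- rim (a point): Centre of the bowl's mouth at the rim's top, 150 mm above the bench. The rim is a lip 12 deep (underside 138 mm above the bench), 64 mm outer radius, overhanging the bowl's wall by 8.
- lid: The bowl's loose clip-on lid, standing on its four clip arms: clear disc, 122 dia, 6 thick, underside 26 above the arm ends, a black knob in the middle (28 dia, 30 tall, top 62 above the origin), four black clip arms at its edge along its own +-x and +-y, out to 70 mm from the axis. Origin on the axis at the arm ends, z up. Any turn about z will do. About 190 g.
- lid_hook (a point): Tip of one clip arm's inward hook, 60.5 mm from the lid's axis, 13 above the origin. The arms are stiff and sprung at the top. Set centred on the bowl (within 3 mm) the hooks' slopes rest on the rim, lid origin about 143 mm above the bench; 12 to 20 N straight down on knob or disc snaps them under the lip, the disc then lying on the rim, origin 124 mm above the bench.
- cup: Square tin pouring cup, loose, upright, holding the copper slugs: 50 wide (y), 48 tall, wall and floor 3, x from -25 (upright back) to 22 at the foot; the front slopes out at 42 degrees above level to a pouring lip at x 64, 39 up, between the two flat upright sides. Origin on its underside between the sides, x towards the lip, z up. 110 g empty. Tipped lip down by 70 to 85 degrees, the slugs slide out.
- tray: Shadow tray, fixed flat: dark foam, 18 tall, with three cut-outs 12 deep (floor 6 above the bench), each its tool's outline (light floor) with 3 mm clear all round plus a dark finger scoop across the grip (36 along the tool, 37 to each side, as deep). Runs from x -117 to 122, y -64 to 118 in its own frame, origin on the bench. A tool lies with its x and y along the tray's x and y.
- pocket_hammer (a point): Where the hammer's origin must come, on the floor of its cut-out; (20, 60, 6) mm in the tray's frame.
- pocket_square (a point): Where the square's origin must come, on the floor of its cut-out; (-60, 14, 6) mm in the tray's frame.
- pocket_scraper (a point): Where the scraper's origin must come, on the floor of its cut-out; (0, -40, 6) mm in the tray's frame.
- hammer: Small riveting hammer lying flat (may be absent). Origin on its underside at the grip by its balance point, x towards the head. Wooden handle 18 wide, 18 tall, x -130 to 25; steel head across it, x 25 to 45, from y -38 (flat face) to 45 (wedge peen), 20 tall. About 200 g.
- square: Steel try square lying flat (may be absent). Origin on its underside at the grip on the stock. Stock 16 wide, 18 tall, x -40 to 50; flat blade 6 thick, level with the underside, x -40 to -18, reaching out to y -78. About 200 g.
- scraper: Triangular scraper lying flat (may be absent). Origin on its underside at the grip, x towards the tip. Wooden handle 24 wide, 22 tall, x -70 to 30; slim blade within 10 wide, 6 to 17 above the underside, x 30 to 110. About 120 g.
- slug0: A sawn copper slug, a plain cylinder 14 dia x 12 long, 16 g, lying in the cup at the start. Origin at its centre, z along its axis.
- slug1: A sawn copper slug, a plain cylinder 14 dia x 12 long, 16 g, lying in the cup at the start. Origin at its centre, z along its axis.
- slug2: A sawn copper slug, a plain cylinder 14 dia x 12 long, 16 g, lying in the cup at the start. Origin at its centre, z along its axis.
- slug3: A sawn copper slug, a plain cylinder 14 dia x 12 long, 16 g, lying in the cup at the start. Origin at its centre, z along its axis.
- slug4: A sawn copper slug, a plain cylinder 14 dia x 12 long, 16 g, lying in the cup at the start (may be absent). Origin at its centre, z along its axis.
- slug5: A sawn copper slug, a plain cylinder 14 dia x 12 long, 16 g, lying in the cup at the start (may be absent). Origin at its centre, z along its axis.
- slug6: A sawn copper slug, a plain cylinder 14 dia x 12 long, 16 g, lying in the cup at the start (may be absent). Origin at its centre, z along its axis.
- slug7: A sawn copper slug, a plain cylinder 14 dia x 12 long, 16 g, lying in the cup at the start (may be absent). Origin at its centre, z along its axis.
- dome_stake: Not part of the job, to be left alone: a round-headed steel forming stake standing loose, 58 wide, 72 tall. Origin at the centre of its underside.
- tube_offcut: Not part of the job, to be left alone: a short upright length of dark steel tube, 52 dia x 62 tall. Origin at the centre of its underside.
- wood_block: Not part of the job, to be left alone: a small pale wood block 60 x 40 x 32. Origin at the centre of its underside.
- wax_tin: Not part of the job, to be left alone: a closed flat round metal tin 62 dia x 34 tall. Origin at the centre of its underside.
Things that resemble listed ones, but are neither listed nor needed, are in the scene too. Of the things that look like the hammer, the larger one is meant.

How it is judged:
On the way, in this order (a step that is already met when the one before it is completed fails the run):
1. all the slugs are in the tumbler's bowl (horizontal distance between each of slug0, slug1, slug2, slug3, slug4, slug5, slug6, slug7 and tumbler below 0.054 m and z of slug0 in the frame of tumbler between 0.06 and 0.135 m and z of slug1 in the frame of tumbler between 0.06 and 0.135 m and z of slug2 in the frame of tumbler between 0.06 and 0.135 m and z of slug3 in the frame of tumbler between 0.06 and 0.135 m and z of slug4 in the frame of tumbler between 0.06 and 0.135 m and z of slug5 in the frame of tumbler between 0.06 and 0.135 m and z of slug6 in the frame of tumbler between 0.06 and 0.135 m and z of slug7 in the frame of tumbler between 0.06 and 0.135 m), for 0.2 s.
2. the lid is snapped on the bowl (z of lid in the frame of tumbler between 0.122 and 0.1256 m and horizontal distance between lid and tumbler below 0.004 m and angle between lid's own z axis and vertical below 0.02 rad), for 0.2 s.
At the end, for the whole second after the job is handed in: All slugs are in the bowl; the lid lies on the rim (1.6 mm), centred (4 mm) and level (0.02 rad), all hooks under the lip; the cup stands upright on the bench; each tool lies at rest in its own cut-out, within 6 mm, 3 mm of its floor and 0.08 rad (all of step 1 and all of step 2 and angle between cup's own z axis and vertical below 0.1 rad and height (world z) of cup below 0.004 m and linear speed of each of cup, hammer, square, scraper below 0.02 m/s and horizontal distance between hammer and pocket_hammer below 0.006 m and z of each of hammer, square, scraper in the frame of tray below 0.009 m and angle between the x axis of each of hammer, square, scraper and the x axis of tray, either way round below 0.08 rad and angle between each of hammer, square, scraper's own z axis and vertical below 0.06 rad and horizontal distance between square and pocket_square below 0.006 m and horizontal distance between scraper and pocket_scraper below 0.006 m); the robot touches nothing.
It fails at once if the dome stake is pushed more than 40 mm from its place (distance of dome_stake from where it was at the start of the episode above 0.04 m).
It fails at once if the tube offcut is pushed more than 40 mm from its place (distance of tube_offcut from where it was at the start of the episode above 0.04 m).
It fails at once if the wood block is pushed more than 40 mm from its place (distance of wood_block from where it was at the start of the episode above 0.04 m).
It fails at once if the wax tin is pushed more than 40 mm from its place (distance of wax_tin from where it was at the start of the episode above 0.04 m).
Of hammer, square, scraper only 2 to 3 are there at a start; the rules pass over those that are not, and their reading is None.
Of slug4, slug5, slug6, slug7 only 1 to 4 are there at a start; the rules pass over those that are not, and their reading is None.
At some moment in a run one of hammer, square, scraper, lid may be knocked a few centimetres aside while the robot is not near it.
It also fails if it takes over 210 s, if anything falls off the work surface, if the arm or the gripper's body presses on something with over 40 N, if the wrist force passes 120 N, or if a joint passes its speed limit or range.

## Working session

There is one attempt and no reset: what is moved stays moved. The work goes in short steps, Python scripts to look and compute and a tool call to move; the robot and the scene stay as the last step left them, time stands still between calls to the robot, and variables do not carry over. Pictures are saved under pics/ and viewed, and the job is handed in when it is done.

Besides the shell and the picture viewer there is one more tool, called after ">>>" in YAML: its name, and indented under it one key for each argument. apply_moves: Moves the arm, as the interface text tells. Its arguments: {"type":"object","properties":{"rows":{"type":"array","items":{"type":"object","properties":{"x":{"type":"number"},"y":{"type":"number"},"z":{"type":"number"},"wx":{"type":"number"},"wy":{"type":"number"},"wz":{"type":"number"},"fingers":{"type":"number"}}}},"grip_force":{"type":"number"}},"required":["rows"]}

```bash
ls; mkdir -p pics
python3 - <<'E'
from bench import manip
import cv2
for n in ["scene","top","wrist"]:
    im=manip.grab_frame(n); cv2.imwrite(f"pics/a_{n}.png",im[:,:,::-1])
    c=manip.camera_info(n); print(n,c)
print(manip.get_obs())
E
```

```text
pics
scene {'mtx': array([[473.26143387,   0.        , 324.77455723],
       [  0.        , 473.26143387, 200.02472243],
       [  0.        ,   0.        ,   1.        ]]), 'xyz': array([ 1.4887587 , -0.31324962,  1.61527342]), 'rotation': array([0.47690827, 0.36847699, 1.27131959])}
top {'mtx': array([[392.91528193,   0.        , 318.33032921],
       [  0.        , 392.91528193, 197.50556229],
       [  0.        ,   0.        ,   1.        ]]), 'xyz': array([ 0.4265626 , -0.06305257,  1.20922823]), 'rotation': array([ 0.08336734, -0.10273758, -1.54292814])}
wrist {'mtx': array([[309.97650752,   0.        , 315.90549405],
       [  0.        , 309.97650752, 206.25391175],
       [  0.        ,   0.        ,   1.        ]]), 'xyz': array([0.06765028, 0.59929581, 0.38473764]), 'rotation': array([-0.22149146, -0.17261846,  1.33422708])}
{'time_s': 0.15, 'joints': array([ 1.22788797e+00,  3.59365985e-01,  1.51120401e+00,  1.32940369e-05,
        1.27250561e+00, -1.15145746e-01]), 'joint_velocities': array([ 2.57967898e-04, -1.73006648e-03, -8.90953292e-04, -4.35747526e-05,
        1.42958797e-03,  1.11033411e-04]), 'tau': array([ 1.74272413e-04, -5.15755284e+01, -2.71007216e+01,  6.75750221e-02,
        3.04512936e-02, -5.49308447e-05]), 'eef_pos': array([0.13532231, 0.58397594, 0.22197928]), 'orientation': array([ 2.4588850e+00,  1.9541322e+00, -1.9881315e-03]), 'ft_force': array([ 0.3031952 , -0.15324625, -1.13814057]), 'wrist_torque': array([ 0.02492621,  0.00679487, -0.00240716]), 'width': 0.0878270591779272}
```

View pics/a_top.png

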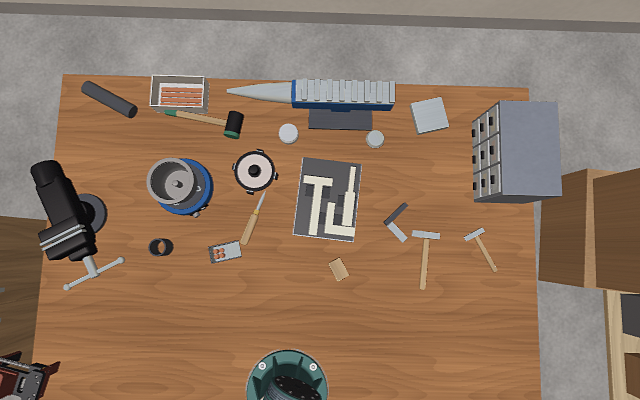

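View pics/a_scene.png

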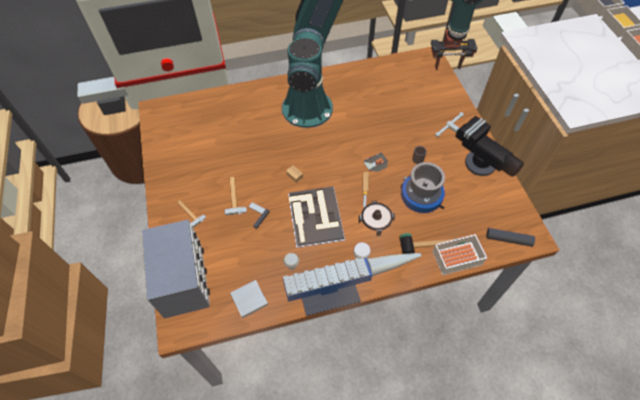

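View pics/a_wrist.png

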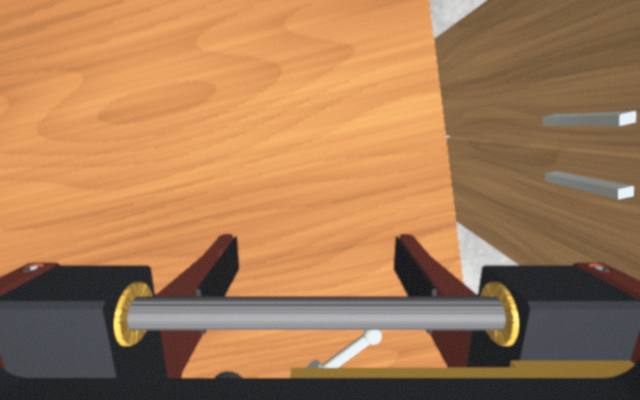

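The top view shows the robot base at the bottom (288,390), with +x pointing up the image and −y to the right. Positions in pixels:
- tumbler (178,183)
- lid (255,172)
- cup with slugs (225,252)
- scraper (253,217)
- tray (328,200)
- square (397,222)
- two T-shaped hammers: large (425,260) and small (481,250)
- mallet (205,122), which has a green handle and doesn't fit

I'll enlarge crops next.

```bash
cat > h.py <<'E'
import numpy as np, cv2
from scipy.spatial.transform import Rotation as R
from bench import manip
def cam(n):
    c=manip.camera_info(n); return c['mtx'],np.array(c['xyz']),R.from_rotvec(c['rotation']).as_matrix()
def ray(c,px):
    K,p,Rm=c; d=np.array([(px[0]-K[0,2])/K[0,0],-(px[1]-K[1,2])/K[1,1],-1.]); return p,Rm@d
def onz(c,px,z):
    p,d=ray(c,px); return p+d*(z-p[2])/d[2]
def proj(c,X):
    K,p,Rm=c; q=Rm.T@(np.array(X)-p); return np.array([K[0,2]+K[0,0]*q[0]/-q[2],K[1,2]+K[1,1]*q[1]/q[2]])
def tri(obs):
    A=np.zeros((3,3));b=np.zeros(3)
    for c,px in obs:
        p,d=ray(c,px); d=d/np.linalg.norm(d); M=np.eye(3)-np.outer(d,d); A+=M;b+=M@p
    X=np.linalg.solve(A,b); return X
def pose():
    o=manip.get_obs(); return o['eef_pos'],R.from_rotvec(o['orientation']),o
def goto(pos,Rt):
    """units for row: shift in tool axes (50mm), rotvec (6deg)"""
    p,Rc,o=pose(); d=Rc.inv().apply(np.array(pos)-p)/0.05
    w=(Rc.inv()*Rt).as_rotvec()/np.radians(6)
    print("x %.3f y %.3f z %.3f | wx %.2f wy %.2f wz %.2f  t=%.2f"%(*d,*w,o['time_s'])); return d,w
def down(yaw):
    """tool pointing down, jaw axis x at world angle yaw (rad)"""
    return R.from_matrix(np.array([[np.cos(yaw),np.sin(yaw),0],[np.sin(yaw),-np.cos(yaw),0],[0,0,-1]]))
E
python3 - <<'E'
import cv2
a=cv2.imread('pics/a_top.png')
cv2.imwrite('pics/b1.png',cv2.resize(a[130:280,140:370],None,fx=3.4,fy=3.4,interpolation=cv2.INTER_CUBIC))
cv2.imwrite('pics/b2.png',cv2.resize(a[140:300,290:510],None,fx=3.5,fy=3.5,interpolation=cv2.INTER_CUBIC))
a=cv2.imread('pics/a_scene.png')
cv2.imwrite('pics/b3.png',cv2.resize(a[130:280,140:470],None,fx=2.4,fy=2.4,interpolation=cv2.INTER_CUBIC))
E
```

```text
(no output)
```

View pics/b1.png

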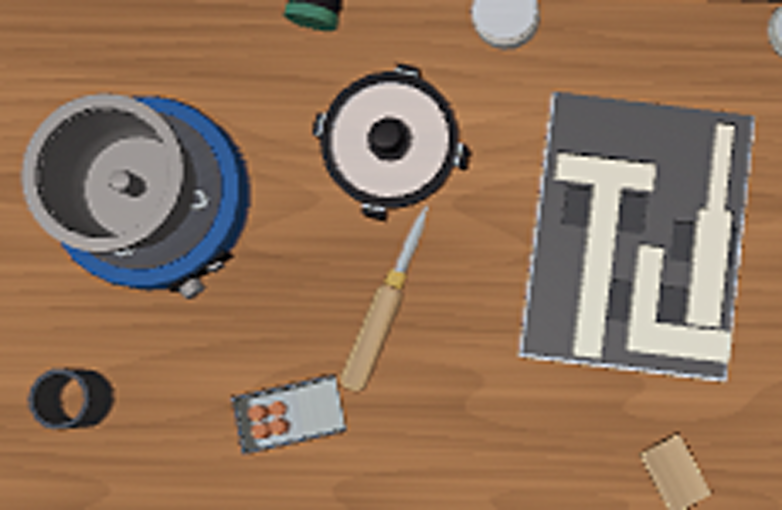

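View pics/b2.png

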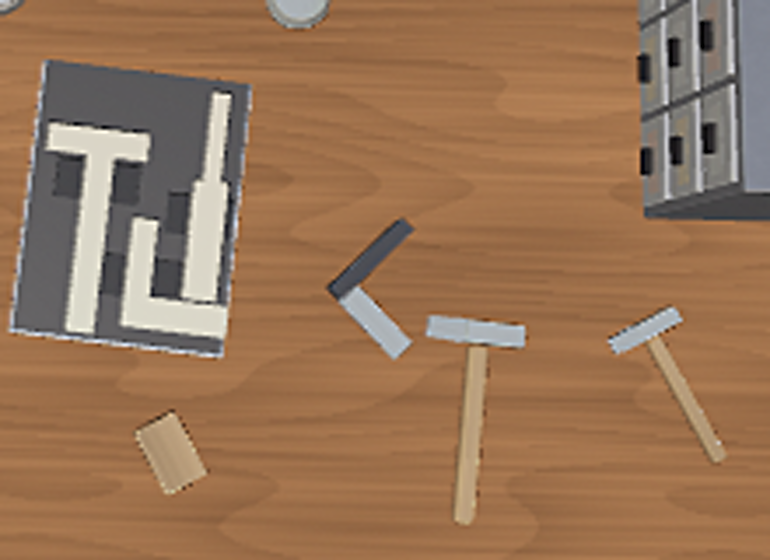

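View pics/b3.png

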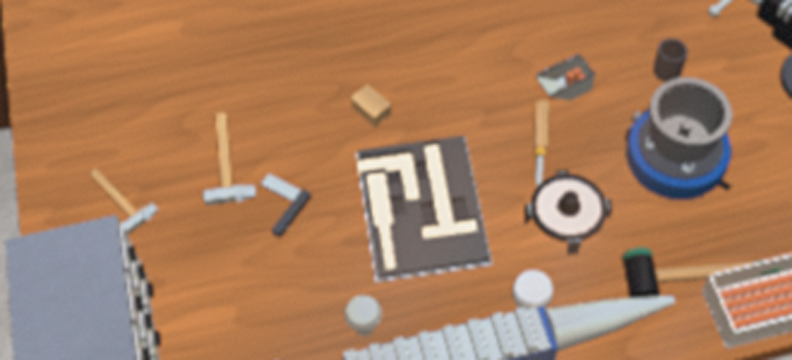

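Run:
```python
from h import *
c=cam('top');s=cam('scene')
np.set_printoptions(precision=4,suppress=True)
def b1(u,v): return (140+u/3.4,130+v/3.4)
def b2(u,v): return (290+u/3.5,140+v/3.5)
print('rim',onz(c,b1(104,172),.15), 'base',onz(c,b1(158,205),.054))
print('lid disc',onz(c,b1(392,139),.032),'knob',onz(c,b1(389,138),.062))
print('cup back corners',onz(c,b1(233,398),.048),onz(c,b1(242,452),.048),'lip',onz(c,b1(334,376),.039),onz(c,b1(345,430),.039))
print('scraper tip',onz(c,b1(425,208),.01),'butt',onz(c,b1(354,386),.022))
print('square corner',onz(c,b2(330,292),.018),'stock far end',onz(c,b2(408,224),.018),'blade end',onz(c,b2(401,350),.006))
print('hammer butt',onz(c,b2(465,520),.018),'head L',onz(c,b2(427,326),.02),'head R',onz(c,b2(525,336),.02))
print('small butt',onz(c,b2(720,458),.018),'head',onz(c,b2(612,346),.02),onz(c,b2(680,314),.02))
for n,p in dict(TL=(45,62),TR=(250,87),BR=(220,355),BL=(10,330)).items(): print(n,onz(c,b2(*p),.018))
print('tube',onz(c,b1(58,398),.062),'block',onz(c,b2(170,450),.032))
```

```text
rim [0.5888 0.3276 0.15  ] base [0.5758 0.3143 0.054 ]
lid disc [0.6436 0.1175 0.032 ] knob [0.6389 0.1155 0.062 ]
cup back corners [0.4112 0.2413 0.048 ] [0.3656 0.231  0.048 ] lip [0.4322 0.1574 0.039 ] [0.386  0.1457 0.039 ]
scraper tip [0.5852 0.0883 0.01  ] butt [0.4239 0.1426 0.022 ]
square corner [ 0.4952 -0.2782  0.018 ] stock far end [ 0.5563 -0.3462  0.018 ] blade end [ 0.4469 -0.3428  0.006 ]
hammer butt [ 0.304  -0.3945  0.018 ] head L [ 0.4678 -0.3621  0.02  ] head R [ 0.4614 -0.447   0.02  ]
small butt [ 0.3613 -0.6146  0.018 ] head [ 0.4547 -0.5225  0.02  ] [ 0.4838 -0.5823  0.02  ]
TL [ 0.6915 -0.0251  0.018 ]
TR [ 0.6742 -0.2066  0.018 ]
BR [ 0.4384 -0.1835  0.018 ]
BL [ 0.4553 -0.002   0.018 ]
tube [0.4077 0.3853 0.062 ] block [ 0.3575 -0.141   0.032 ]
```

```bash
cat >> h.py <<'E'
def yawof(o=None):
    p,Rc,o=pose(); m=Rc.as_matrix(); return np.degrees(np.arctan2(m[1,0],m[0,0]))
E
python3 - <<'E'
from h import *
np.set_printoptions(precision=4,suppress=True)
p,Rc,o=pose(); K,cp,cR=cam('wrist')
M=Rc.as_matrix()
print('cam in tool',M.T@(cp-p),'\n',M.T@cR)
c=(K,cp,cR)
for px in [(316,100),(316,150),(316,206),(316,250)]:
    X=onz(c,px,0.02); print(px,M.T@(X-p))
import json
# look pose for cup
yaw=np.radians(13.8); ty=np.array([np.sin(yaw),-np.cos(yaw),0])
goto(np.array([.395,.20,.25])-0.06*ty,down(yaw))
E
```

```text
cam in tool [-0.0006 -0.0694 -0.1627] 
 [[ 1.      0.0008  0.0011]
 [ 0.001  -0.9663 -0.2575]
 [ 0.0009  0.2575 -0.9663]]
(316, 100) [-0.0008 -0.0949  0.202 ]
(316, 150) [-0.0008 -0.0398  0.202 ]
(316, 206) [-0.0009  0.0275  0.202 ]
(316, 250) [-0.001   0.0851  0.202 ]
x -5.239 y 6.251 z -0.554 | wx 0.01 wy 0.01 wz 10.52  t=0.15
```

Run:
```python
from h import *
yaw=np.radians(13.8); ty=np.array([np.sin(yaw),-np.cos(yaw),0])
goto(np.array([.40,.195,.22])+0.04*ty,down(yaw))
```

```text
x -7.097 y 7.275 z 0.049 | wx 0.01 wy 0.01 wz 10.52  t=0.15
```

>>> apply_moves:
  rows:
    - {"x": -7.1, "y": 7.27, "z": 0, "wz": 10.52, "fingers": 87}
    - {"x": -7.1, "y": 7.27, "z": 0, "wz": 10.52, "fingers": 87}
    - {"x": -7.1, "y": 7.27, "z": 0, "wz": 10.52, "fingers": 87}
    - {"x": -7.1, "y": 7.27, "z": 0, "wz": 10.52, "fingers": 87}
    - {"x": -7.1, "y": 7.27, "z": 0, "wz": 10.52, "fingers": 87}
    - {"x": -7.1, "y": 7.27, "z": 0, "wz": 10.52, "fingers": 87}
    - {"x": -7.1, "y": 7.27, "z": 0, "wz": 10.52, "fingers": 87}
    - {"x": -7.1, "y": 7.27, "z": 0, "wz": 10.52, "fingers": 87}
    - {"x": -7.1, "y": 7.27, "z": 0, "wz": 10.52, "fingers": 87}
    - {"x": -7.1, "y": 7.27, "z": 0, "wz": 10.52, "fingers": 87}
    - {"x": -7.1, "y": 7.27, "z": 0, "wz": 10.52, "fingers": 87}
    - {"x": -7.1, "y": 7.27, "z": 0, "wz": 10.52, "fingers": 87}
    - {"x": -7.1, "y": 7.27, "z": 0, "wz": 10.52, "fingers": 87}
    - {"x": -7.1, "y": 7.27, "z": 0, "wz": 10.52, "fingers": 87}

```text
validation failed for argument at $.ro...
```

```bash
cat >> h.py <<'E'
import json
def log():
    p,Rc,o=pose(); open('log.txt','a').write(json.dumps([list(o['joints']),list(o['eef_pos']),list(o['orientation'])])+'\n')
def shot(name,f):
    log(); c=cam(name); im=manip.grab_frame(name)[:,:,::-1].copy(); cv2.imwrite('pics/'+f+'.png',im); return c,im
E
python3 - <<'E'
from h import *
shot('wrist','w1'); print(pose()[0],yawof(),pose()[2]['joints'])
E
```

```text
[0.13536991 0.58411142 0.22212315] 76.94791096125763 [ 1.22790031e+00  3.59253334e-01  1.51100226e+00 -4.88656500e-06
  1.27246612e+00 -1.15092581e-01]
```

View pics/w1.png

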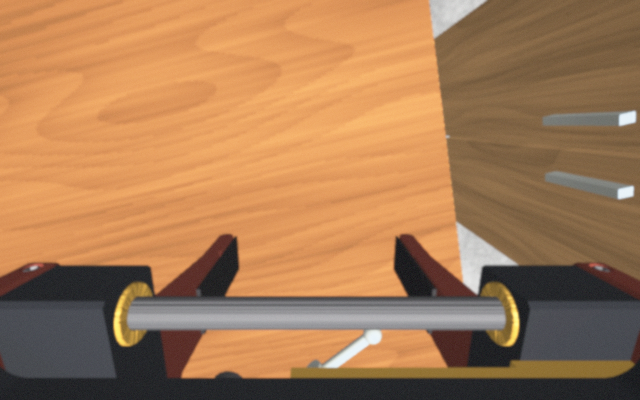

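The call was refused and the arm hasn't moved, so the view is unchanged. I'll test a small row with all fields present.

>>> apply_moves:
  rows:
    - {"x": -1.0, "y": 1.0, "z": 0, "wx": 0, "wy": 0, "wz": 1.0, "fingers": 87}

```text
time_s: 0.3
eef_pos: [0.1606, 0.5456, 0.2222]
orientation: [-2.554, -1.825, -0.002]
ft_force: [1.7, -0.1, -0.3]
width: 0.0874
```

>>> apply_moves:
  rows:
    - {"x": -5, "y": 5, "z": 0, "wx": 0, "wy": 0, "wz": 8, "fingers": 87}
    - {"x": -5, "y": 5, "z": 0, "wx": 0, "wy": 0, "wz": 8, "fingers": 87}

```text
time_s: 0.5
eef_pos: [0.2062, 0.4508, 0.2217]
orientation: [-2.805, -1.414, 0.001]
ft_force: [1.1, -0.3, 0.4]
width: 0.087
```

Run:
```python
from h import *
yaw=np.radians(13.8); ty=np.array([np.sin(yaw),-np.cos(yaw),0])
goto(np.array([.40,.195,.22])+0.04*ty,down(yaw))
```

```text
x -2.316 y 6.775 z 0.031 | wx -0.00 wy 0.01 wz 6.61  t=0.50
```

>>> apply_moves:
  rows:
    - {"x": -2.3, "y": 6.77, "z": 0, "wx": 0, "wy": 0, "wz": 6.6, "fingers": 87}
    - {"x": -2.3, "y": 6.77, "z": 0, "wx": 0, "wy": 0, "wz": 6.6, "fingers": 87}
    - {"x": -2.3, "y": 6.77, "z": 0, "wx": 0, "wy": 0, "wz": 6.6, "fingers": 87}
    - {"x": -2.3, "y": 6.77, "z": 0, "wx": 0, "wy": 0, "wz": 6.6, "fingers": 87}
    - {"x": -2.3, "y": 6.77, "z": 0, "wx": 0, "wy": 0, "wz": 6.6, "fingers": 87}
    - {"x": -2.3, "y": 6.77, "z": 0, "wx": 0, "wy": 0, "wz": 6.6, "fingers": 87}
    - {"x": -2.3, "y": 6.77, "z": 0, "wx": 0, "wy": 0, "wz": 6.6, "fingers": 87}
    - {"x": -2.3, "y": 6.77, "z": 0, "wx": 0, "wy": 0, "wz": 6.6, "fingers": 87}
    - {"x": -2.3, "y": 6.77, "z": 0, "wx": 0, "wy": 0, "wz": 6.6, "fingers": 87}
    - {"x": -2.3, "y": 6.77, "z": 0, "wx": 0, "wy": 0, "wz": 6.6, "fingers": 87}

```text
time_s: 1.5
eef_pos: [0.4089, 0.1576, 0.2213]
orientation: [-3.118, -0.379, 0.003]
ft_force: [0.4, -0.2, -0.0]
width: 0.087
```

Run:
```python
from h import *
shot('wrist','w2'); print(pose()[0],yawof(),pose()[2]['joints'])
```

```text
[0.40868146 0.15795104 0.22135048] 13.944577422261421 [ 2.10367487e-01  1.24879757e-01  1.84017269e+00  6.47965578e-04
  1.17836990e+00 -3.32590559e-02]
```

View pics/w2.png

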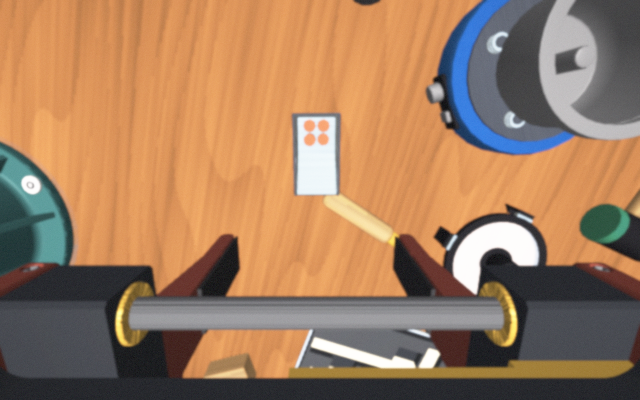

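The wrist view shows the cup upright: back corners (293,114) and (339,114), lip corners (296,194) and (339,194). I count 4 visible slugs at (316,132), and more may lie underneath. The scraper butt at (330,200) sits right at the lip.

Run:
```python
import cv2
a=cv2.imread('pics/w2.png')
cv2.imwrite('pics/w2c.png',cv2.resize(a[100:215,260:400],None,fx=5,fy=5,interpolation=cv2.INTER_CUBIC))
```

```text
(no output)
```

View pics/w2c.png

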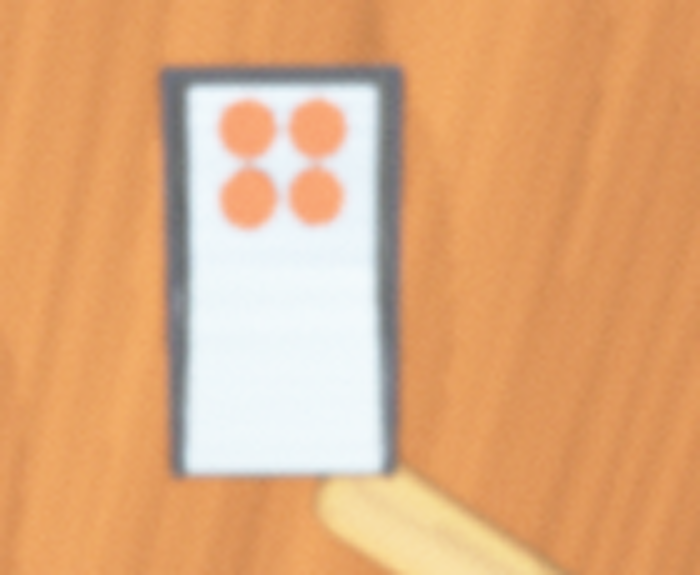

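Run:
```python
from h import *
np.set_printoptions(precision=4,suppress=True)
c=cam('wrist')
b=[onz(c,p,.048) for p in [(292.4,113.4),(340.6,113.4)]]; l=[onz(c,p,.039) for p in [(294.4,194.8),(339,194.4)]]
print(b,l,np.linalg.norm(b[0]-b[1]),np.linalg.norm(l[0]-l[1]))
B=(b[0]+b[1])/2;L=(l[0]+l[1])/2;d=(L-B)[:2];print(np.linalg.norm(d)); yaw=np.arctan2(d[1],d[0]);u=d/np.linalg.norm(d)
O=(B[:2]*1+u*.025+L[:2]-u*.064)/2; print(np.degrees(yaw),O)
```

```text
[array([0.3658, 0.2292, 0.048 ]), array([0.4145, 0.2412, 0.048 ])] [array([0.387, 0.143, 0.039]), array([0.4363, 0.1557, 0.039 ])] 0.0500908461923402 0.05088001861346557
0.08850019955071944
-75.94203855887412 [0.3962 0.2112]
```

The cup measurement checks out: widths come to 50.1 and 50.9 mm, back to lip 88.5 mm (89 expected), origin (0.396, 0.211). Before choosing the grasp tilt I'll vary the wrist a little in the air, to fit the arm's kinematics for reach checks.

>>> apply_moves:
  rows:
    - {"x": 0, "y": 0, "z": -1, "wx": 3, "wy": 2, "wz": 0, "fingers": 87}
    - {"x": 0, "y": 0, "z": -1, "wx": 3, "wy": 2, "wz": 0, "fingers": 87}
    - {"x": 0, "y": 0, "z": -1, "wx": 3, "wy": 2, "wz": 0, "fingers": 87}
    - {"x": 0, "y": 0, "z": -1, "wx": 3, "wy": 2, "wz": 0, "fingers": 87}

```text
time_s: 1.95
eef_pos: [0.4069, 0.1581, 0.2708]
orientation: [-2.773, -0.336, -0.236]
ft_force: [-0.8, -0.4, 0.5]
width: 0.0869
```

Run:
```python
from h import *
log();print(pose()[2]['joints'])
```

```text
[-0.12178537 -0.02527834  1.94085474  0.40176107  1.17228006 -0.51078065]
```

>>> apply_moves:
  rows:
    - {"x": 1, "y": 0, "z": 0.5, "wx": -6, "wy": -1, "wz": 3, "fingers": 87}
    - {"x": 1, "y": 0, "z": 0.5, "wx": -6, "wy": -1, "wz": 3, "fingers": 87}
    - {"x": 1, "y": 0, "z": 0.5, "wx": -6, "wy": -1, "wz": 3, "fingers": 87}
    - {"x": 1, "y": 0, "z": 0.5, "wx": -6, "wy": -1, "wz": 3, "fingers": 87}
    - {"x": 1, "y": 0, "z": 0.5, "wx": -6, "wy": -1, "wz": 3, "fingers": 87}

```text
time_s: 2.45
eef_pos: [0.4584, 0.1793, 0.2591]
orientation: [2.909, -0.124, 0.129]
ft_force: [0.2, -1.3, -1.5]
width: 0.087
```

Run:
```python
from h import *
log();print(pose()[2]['joints'])
```

```text
[ 0.41889724  0.19733088  1.67671773 -0.25195551  1.29882927  0.57582974]
```

>>> apply_moves:
  rows:
    - {"x": -1, "y": 1, "z": -1, "wx": 3, "wy": 5, "wz": -3, "fingers": 87}
    - {"x": -1, "y": 1, "z": -1, "wx": 3, "wy": 5, "wz": -3, "fingers": 87}
    - {"x": -1, "y": 1, "z": -1, "wx": 3, "wy": 5, "wz": -3, "fingers": 87}
    - {"x": -1, "y": 1, "z": -1, "wx": 3, "wy": 5, "wz": -3, "fingers": 87}
    - {"x": -1, "y": 1, "z": -1, "wx": 3, "wy": 5, "wz": -3, "fingers": 87}

```text
time_s: 2.95
eef_pos: [0.3985, 0.1477, 0.3137]
orientation: [-2.916, -0.469, -0.884]
ft_force: [-0.3, 0.1, -1.2]
width: 0.087
```

```bash
cat > kin.py <<'E'
import numpy as np, json
from scipy.spatial.transform import Rotation as R
from scipy.optimize import least_squares
ex,ey,ez=np.eye(3)
def fk(q,P):
    # local: x radial, y lateral, z up. j2,j3,j5 about +y ; j4 about forearm ; j6 about tool z
    a1,d1,lat1,L2,L3,e3,lat4,e4,d6=P
    R1=R.from_rotvec(ez*q[0]); R2=R1*R.from_rotvec(ey*q[1]); R3=R2*R.from_rotvec(ey*q[2])
    R4=R3*R.from_rotvec(ez*q[3]*S4); R5=R4*R.from_rotvec(ey*q[4]); R6=R5*R.from_rotvec(ez*q[5])
    p=R1.apply([a1,lat1,d1])+R2.apply([0,0,L2])+R3.apply([e3,0,L3])+R4.apply([e4,lat4,0])+R6.apply([0,0,d6])
    return p,R6
S4=1
def load(): return [json.loads(l) for l in open('log.txt')]
E
python3 - <<'E'
from h import *
log();print(pose()[2]['joints'])
import kin
D=kin.load(); print(len(D))
np.set_printoptions(precision=4,suppress=True)
for s in (1,-1):
    kin.S4=s
    for d in D: 
        p,r=kin.fk(d[0],[0]*9); print((r.inv()*R.from_rotvec(d[2])).as_rotvec())
    f=lambda P:np.concatenate([kin.fk(d[0],P)[0]-d[1] for d in D])
    r=kin.least_squares(f,[0,.3,0.03,.4,.4,0,.03,0,.2]); print(s,r.x,np.abs(r.fun).max())
E
```

```text
[ 0.12241195 -0.31071047  2.13292347  0.11283604  0.74281339 -0.25678021]
5
[0.     0.     3.1416]
[-0.      0.      3.1416]
[ 0.     -0.      3.1416]
[-0.     -0.      3.1416]
[-0.     -0.      3.1416]
1 [-0.      0.2665  0.0689  0.6111  0.4336  0.1122  0.      0.      0.3813] 7.543595192949226e-10
[ 0.     -0.     -3.1416]
[ 0.0001 -0.0023 -3.141 ]
[ 0.5057 -0.9024 -2.6416]
[-0.3942 -0.6071  2.9192]
[ 0.0577 -0.2199 -2.9668]
-1 [-0.0213  0.4253  0.1286  0.546   0.5299  0.872  -0.0658 -0.6001  0.2796] 0.021234519441748367
```

The kinematic model fits exactly. Next I'll search the pour direction and grasp tilt for feasible joint paths.

```bash
cat >> kin.py <<'E'
P0=[0,.2665,.0689,.6111,.4336,.1122,0,0,.3813]
def refit():
    global P0
    D=load(); r=least_squares(lambda P:np.concatenate([fk(d[0],P)[0]-d[1] for d in D]),P0); P0=r.x
refit()
LO=np.array([-2.97,-1.01,.21,-.96,.2,-2.98]);HI=np.array([2.97,2.36,2.38,4.11,2.71,2.98])
def FK(q):
    p,r=fk(q,P0); return p,r*R.from_rotvec([0,0,np.pi])
def ik(pos,Rt,q0):
    def f(q):
        p,r=FK(q); return np.concatenate([(p-pos)*5,(r.inv()*Rt).as_rotvec()])
    s=least_squares(f,np.clip(q0,LO+1e-3,HI-1e-3),bounds=(LO,HI),xtol=1e-10,ftol=1e-12)
    p,r=FK(s.x); e=np.linalg.norm(p-pos); a=np.degrees(np.linalg.norm((r.inv()*Rt).as_rotvec()))
    return s.x,e,a
E
cat > pour.py <<'E'
from h import *; import kin
DOWN0=down(np.pi/2) # for cup yaw 0: tool x = cup y
bowl=np.array([.5888,.3276])
def tool_pose(lipxyz,psi,tilt,phi0,g):
    """cup tilted; returns TCP,R. phi0 = tool tilt rel. cup at grasp (about tool x)"""
    Rc=R.from_euler('z',psi)*R.from_euler('y',tilt)
    O=np.array(lipxyz)-Rc.apply([.064,0,.039])
    Rt=Rc*DOWN0*R.from_euler('x',phi0)
    G=O+Rc.apply([g[0],0,g[1]])
    return G+Rt.apply([0,0,.019]),Rt,O,Rc
E
cat > srch.py <<'E'
from pour import *
q0=np.array(pose()[2]['joints'])
cy=np.radians(-75.9); g=(.003,.028)
best=[]
for phi0d in (0,-15,-30):
    phi0=np.radians(phi0d)
    Rc=R.from_euler('z',cy); Rt=Rc*DOWN0*R.from_euler('x',phi0)
    G=np.array([.3962,.2112,0])+Rc.apply([g[0],0,g[1]]); tcp=G+Rt.apply([0,0,.019])
    qg,e,a=kin.ik(tcp,Rt,q0); print('grasp',phi0d,np.round(qg,2),round(e,4),round(a,2))
    for psid in range(-180,180,20):
        psi=np.radians(psid)
        lip=np.array([*(bowl-.033*np.array([np.cos(psi),np.sin(psi)])),.16])
        q=qg; ok=True; qs=[]
        for t in (0,20,40,60,80,85):
            T,Rt,O,_=tool_pose(lip,psi,np.radians(t),phi0,g)
            cands=[kin.ik(T,Rt,s) for s in ([q] if qs else [q,[.5,.3,1.5,0,1.2,-1.5],[.5,.3,1.5,0,1.2,1.5],[.5,.3,1.5,1.5,1.2,0]])]
            q,e,a=min(cands,key=lambda c:c[1]*100+c[2]); qs.append(q)
            if e>.002 or a>1: ok=False;break
        if ok:
            qs=np.array(qs); m=np.minimum(qs-kin.LO,kin.HI-qs).min()
            print(phi0d,psid,'margin %.2f'%m,'jump %.2f'%np.abs(qs[0]-qg).max(),np.round(qs[0],2),np.round(qs[-1],2))
E
python3 srch.py
```

```text
grasp 0 [0.33 0.48 2.04 0.   0.62 0.08] 0.0 0.0
0 -140 margin 0.13 jump 1.23 [0.44 0.67 1.19 0.   1.28 1.31] [ 0.16  0.8   2.25  2.6   1.4  -1.52]
0 -120 margin 0.28 jump 0.92 [0.48 0.66 1.22 0.   1.26 1.  ] [-0.03  0.78  2.1   2.04  1.37 -1.34]
0 -100 margin 0.50 jump 0.77 [0.51 0.63 1.27 0.   1.24 0.69] [-0.09  0.8   1.88  1.61  1.46 -1.11]
0 -80 margin 0.75 jump 0.70 [ 0.54  0.6   1.34 -0.    1.2   0.36] [-0.08  0.86  1.62  1.32  1.65 -0.94]
0 -60 margin 0.81 jump 0.62 [0.54 0.55 1.42 0.   1.16 0.02] [-0.02  0.95  1.36  1.13  1.9  -0.83]
0 -40 margin 0.54 jump 0.54 [ 0.54  0.51  1.5   0.    1.13 -0.34] [ 0.07  1.04  1.09  0.99  2.17 -0.78]
0 -20 margin 0.28 jump 0.79 [ 0.51  0.47  1.57 -0.    1.09 -0.71] [ 0.17  1.13  0.85  0.86  2.43 -0.8 ]
0 0 margin 0.03 jump 1.19 [ 0.47  0.45  1.63  0.    1.07 -1.1 ] [ 0.28  1.21  0.65  0.65  2.68 -0.95]
0 60 margin 0.07 jump 2.39 [ 0.31  0.45  1.62  0.    1.07 -2.31] [ 0.6   1.2   0.66 -0.89  2.56 -2.41]
grasp -15 [ 0.53  0.53  1.98 -0.38  0.74  0.58] 0.0 0.0
-15 -140 margin 0.10 jump 1.06 [ 0.47  0.82  0.92 -0.06  1.66  1.34] [ 0.19  0.55  2
[... 1599 characters left out ...]
 0.77  1.11 -0.43  1.56  0.65] [ 0.02  0.6   1.59  0.98  1.34 -0.6 ]
-30 -60 margin 0.44 jump 0.55 [ 0.8   0.66  1.35 -0.52  1.33  0.46] [ 0.06  0.7   1.38  0.82  1.61 -0.67]
-30 -40 margin 0.35 jump 0.62 [ 0.82  0.55  1.58 -0.61  1.07  0.26] [ 0.13  0.79  1.17  0.68  1.87 -0.78]
-30 -20 margin 0.27 jump 0.85 [ 0.78  0.44  1.8  -0.69  0.79  0.02] [ 0.21  0.88  0.98  0.52  2.1  -0.94]
-30 0 margin 0.26 jump 1.22 [ 0.65  0.35  1.98 -0.7   0.49 -0.35] [ 0.3   0.94  0.84  0.32  2.28 -1.19]
-30 20 margin 0.06 jump 2.18 [ 0.44  0.29  2.08 -0.19  0.26 -1.3 ] [ 0.39  0.98  0.76  0.05  2.37 -1.51]
-30 40 margin 0.18 jump 3.52 [ 0.21  0.3   2.07  0.68  0.38 -2.65] [ 0.48  0.98  0.76 -0.25  2.34 -1.87]
```

A vertical grasp with the pour direction at the cup's present yaw works, with 0.75 rad joint margin. Moving to above the cup.

Run:
```python
from pour import *
cy=np.radians(-75.94)
G=np.array([.3962,.2112,0])+R.from_euler('z',cy).apply([.003,0,0]); print(G)
goto([G[0],G[1],.10],down(cy+np.pi/2))
```

```text
[0.39692881 0.20828987 0.        ]
x -2.049 y -1.299 z 3.721 | wx 0.12 wy -5.58 wz 0.68  t=2.95
```

>>> apply_moves:
  rows:
    - {"x": -2.05, "y": -1.3, "z": 3.72, "wx": 0.12, "wy": -5.58, "wz": 0.68, "fingers": 87}
    - {"x": -2.05, "y": -1.3, "z": 3.72, "wx": 0.12, "wy": -5.58, "wz": 0.68, "fingers": 87}
    - {"x": -2.05, "y": -1.3, "z": 3.72, "wx": 0.12, "wy": -5.58, "wz": 0.68, "fingers": 87}
    - {"x": -2.05, "y": -1.3, "z": 3.72, "wx": 0.12, "wy": -5.58, "wz": 0.68, "fingers": 87}
    - {"x": -2.05, "y": -1.3, "z": 3.72, "wx": 0.12, "wy": -5.58, "wz": 0.68, "fingers": 87}
    - {"x": -2.05, "y": -1.3, "z": 3.72, "wx": 0.12, "wy": -5.58, "wz": 0.68, "fingers": 87}
    - {"x": -2.05, "y": -1.3, "z": 3.72, "wx": 0.12, "wy": -5.58, "wz": 0.68, "fingers": 87}
    - {"x": -2.05, "y": -1.3, "z": 3.72, "wx": 0.12, "wy": -5.58, "wz": 0.68, "fingers": 87}

```text
time_s: 3.75
eef_pos: [0.397, 0.209, 0.1018]
orientation: [-3.117, -0.387, -0.005]
ft_force: [0.4, 0.5, 1.0]
width: 0.087
```

Run:
```python
from pour import *
shot('wrist','w3')
goto([.397,.2083,.009],down(np.radians(-75.94)+np.pi/2))
```

```text
x -0.015 y 0.008 z 1.862 | wx -0.00 wy -0.04 wz 0.01  t=3.80
```

View pics/w3.png

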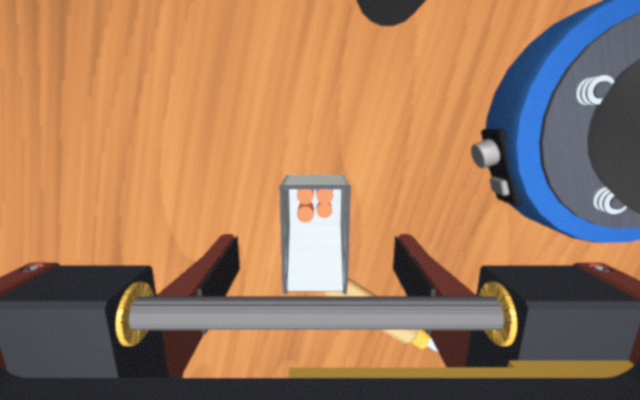

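The cup (281–349 across) sits centred between the fingers. Descending and gripping.

>>> apply_moves:
  rows:
    - {"x": 0, "y": 0, "z": 0.9, "wx": 0, "wy": 0, "wz": 0, "fingers": 87}
    - {"x": 0, "y": 0, "z": 1.86, "wx": 0, "wy": 0, "wz": 0, "fingers": 87}
    - {"x": 0, "y": 0, "z": 1.86, "wx": 0, "wy": 0, "wz": 0, "fingers": 87}
    - {"x": 0, "y": 0, "z": 1.86, "wx": 0, "wy": 0, "wz": 0, "fingers": 45}
    - {"x": 0, "y": 0, "z": 1.86, "wx": 0, "wy": 0, "wz": 0, "fingers": 45}
    - {"x": 0, "y": 0, "z": 1.86, "wx": 0, "wy": 0, "wz": 0, "fingers": 45}
    - {"x": 0, "y": 0, "z": 1.86, "wx": 0, "wy": 0, "wz": 0, "fingers": 45}
    - {"x": 0, "y": 0, "z": 1.86, "wx": 0, "wy": 0, "wz": 0, "fingers": 45}
  grip_force: 30

```text
time_s: 4.6
eef_pos: [0.398, 0.209, 0.0104]
orientation: [-3.117, -0.386, -0.008]
ft_force: [-2.6, -0.9, 0.5]
width: 0.0503
```

>>> apply_moves:
  rows:
    - {"x": 0, "y": 0, "z": -0.3, "wx": 0, "wy": 0, "wz": 0, "fingers": 45}
    - {"x": 0, "y": 0, "z": -0.8, "wx": 0, "wy": 0, "wz": 0, "fingers": 45}
    - {"x": 0, "y": 0, "z": -1.4, "wx": 0, "wy": 0, "wz": 0, "fingers": 45}
    - {"x": 0, "y": 0, "z": -2.0, "wx": 0, "wy": 0, "wz": 0, "fingers": 45}
    - {"x": 0, "y": 0, "z": -2.6, "wx": 0, "wy": 0, "wz": 0, "fingers": 45}
    - {"x": 0, "y": 0, "z": -3.2, "wx": 0, "wy": 0, "wz": 0, "fingers": 45}
    - {"x": 0, "y": 0, "z": -3.8, "wx": 0, "wy": 0, "wz": 0, "fingers": 45}
    - {"x": 0, "y": 0, "z": -4.4, "wx": 0, "wy": 0, "wz": 0, "fingers": 45}
    - {"x": 0, "y": 0, "z": -4.8, "wx": 0, "wy": 0, "wz": 0, "fingers": 45}
    - {"x": 0, "y": 0, "z": -4.8, "wx": 0, "wy": 0, "wz": 0, "fingers": 45}

```text
time_s: 5.6
eef_pos: [0.3982, 0.2092, 0.253]
orientation: [-3.116, -0.386, -0.017]
ft_force: [1.1, -0.3, -2.3]
width: 0.0503
```

Run:
```python
from h import *
shot('wrist','w4');shot('top','t4')
a=cv2.imread('pics/w4.png');b=cv2.imread('pics/t4.png')
cv2.imwrite('pics/w4s.png',np.vstack([a[0:320],cv2.resize(b[130:270,140:420],(640,320),interpolation=cv2.INTER_CUBIC)[:280]]))
```

```text
(no output)
```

View pics/w4s.png

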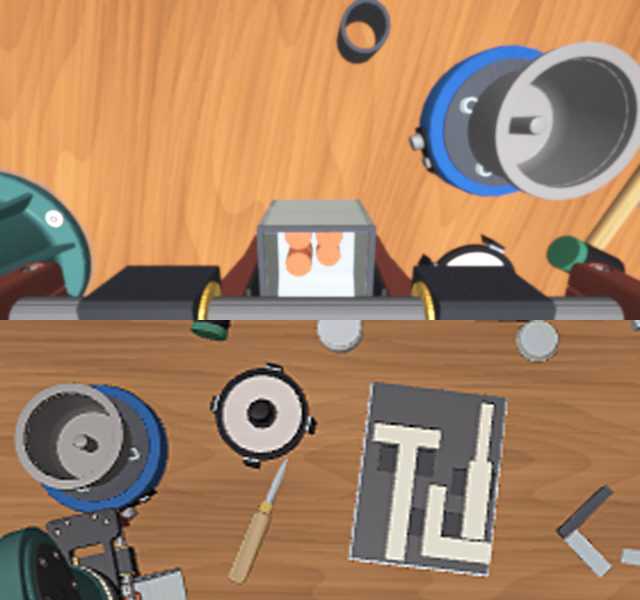

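The cup is held level with its slugs. The tumbler rim spans about (497–640, 42–198) in the wrist view. I'll fit its outer circle from both views.

Run:
```python
from h import *
a=cv2.imread('pics/w4.png');b=cv2.imread('pics/t4.png')
cv2.imwrite('pics/w4a.png',cv2.resize(a[30:210,400:640],None,fx=3.3,fy=3.3,interpolation=cv2.INTER_CUBIC))
cv2.imwrite('pics/t4a.png',cv2.resize(b[145:225,140:230],None,fx=7,fy=7,interpolation=cv2.INTER_CUBIC))
```

```text
(no output)
```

View pics/w4a.png

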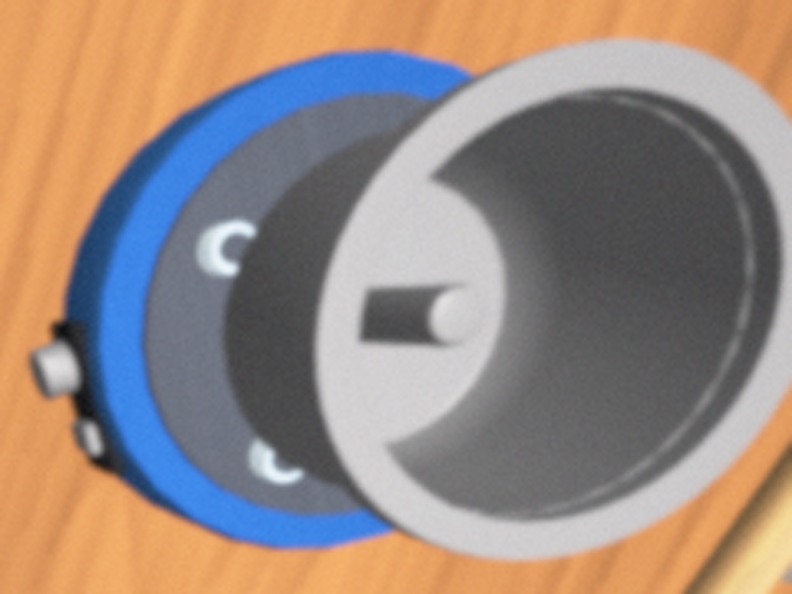

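View pics/t4a.png

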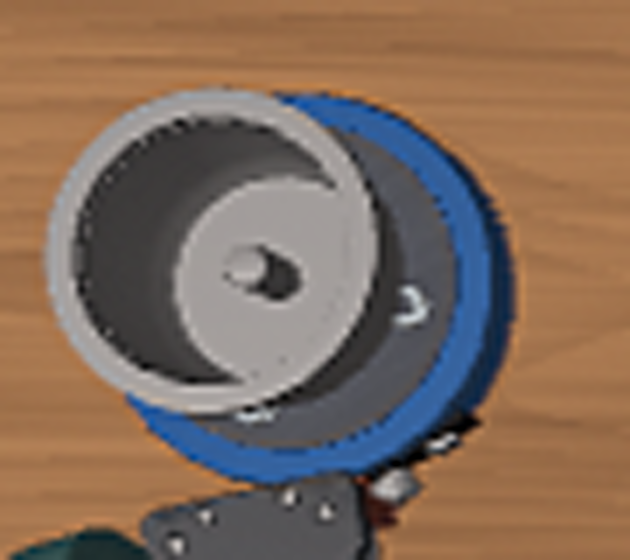

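```bash
cat >> h.py <<'E'
def circ(P,r=None):
    from scipy.optimize import least_squares
    P=np.array(P)[:,:2]; m=P.mean(0)
    if r is None:
        s=least_squares(lambda v:np.hypot(*(P-v[:2]).T)-v[2],[*m,.05])
    else: s=least_squares(lambda v:np.hypot(*(P-v[:2]).T)-r,m)
    return s.x,np.sqrt(np.mean(s.fun**2))
E
python3 - <<'E'
from h import *
c=cam('wrist')
P=[(317,340),(345,215),(405,130),(480,72),(560,45),(620,38),(700,55),(760,90),(400,520),(470,550),(520,558),(600,545),(680,500),(740,445),(325,420),(355,480)]
X=[onz(c,(400+u/3.3,30+v/3.3),.15) for u,v in P]; print(circ(X),circ(X,.064))
c=cam('top')
P=[(45,250),(75,155),(130,105),(200,88),(270,98),(330,135),(370,190),(380,240),(365,310),(320,370),(260,402),(200,412),(130,393),(75,340)]
X=[onz(c,(140+u/7,145+v/7),.15) for u,v in P]; print(circ(X),circ(X,.064))
E
```

```text
(array([0.58418216, 0.32588548, 0.06234779]), np.float64(0.0006234935980389015)) (array([0.58498372, 0.32623153]), np.float64(0.001685742014308582))
(array([0.58938588, 0.32854332, 0.06408696]), np.float64(0.0010407177461427847)) (array([0.58938531, 0.32852866]), np.float64(0.0010442950541702804))
```

Run:
```python
from pour import *
bowl=np.array([.586,.327]); psi=np.radians(-75.94); g=(.0026,.0294)
u=np.array([np.cos(psi),np.sin(psi)]); lip=bowl-.033*u
q=np.array(pose()[2]['joints'])
for t,z in [(0,.27),(20,.24),(42,.22),(42,.165),(55,.165),(65,.165),(75,.165),(82,.165)]:
    T,Rt,O,_=tool_pose([*lip,z],psi,np.radians(t),0,g)
    q,e,a=kin.ik(T,Rt,q); print(t,np.round(T,3),np.round(q,2),round(e,4)); goto(T,Rt)
```

```text
0 [0.563 0.419 0.241] [0.54 0.49 1.24 0.   1.41 0.3 ] 0.0
x 4.260 y -3.262 z 0.195 | wx -0.00 wy -0.05 wz 0.01  t=5.70
20 [0.562 0.424 0.234] [0.36 0.46 1.38 0.36 1.28 0.02] 0.0
x 4.259 y -3.383 z 0.340 | wx 3.33 wy -0.05 wz 0.02  t=5.70
42 [0.562 0.422 0.24 ] [ 0.17  0.5   1.49  0.76  1.31 -0.34] 0.0
x 4.260 y -3.329 z 0.226 | wx 7.00 wy -0.05 wz 0.03  t=5.70
42 [0.562 0.422 0.185] [ 0.17  0.56  1.53  0.78  1.24 -0.42] 0.0
x 4.254 y -3.329 z 1.326 | wx 7.00 wy -0.05 wz 0.03  t=5.70
55 [0.564 0.416 0.199] [ 0.07  0.63  1.57  0.97  1.35 -0.61] 0.0
x 4.255 y -3.206 z 1.045 | wx 9.16 wy -0.04 wz 0.03  t=5.70
65 [0.565 0.409 0.209] [ 0.01  0.7   1.58  1.09  1.46 -0.73] 0.0
x 4.256 y -3.071 z 0.852 | wx 10.83 wy -0.04 wz 0.04  t=5.70
75 [0.567 0.401 0.217] [-0.04  0.78  1.58  1.19  1.58 -0.83] 0.0
x 4.257 y -2.904 z 0.685 | wx 12.50 wy -0.04 wz 0.04  t=5.70
82 [0.569 0.395 0.222] [-0.06  0.84  1.58  1.25  1.66 -0.88] 0.0
x 4.257 y -2.771 z 0.586 | wx 13.66 wy -0.04 wz 0.04  t=5.70
```

>>> apply_moves:
  rows:
    - {"x": 0.2, "y": -0.15, "z": 0, "wx": 0, "wy": 0, "wz": 0, "fingers": 45}
    - {"x": 0.6, "y": -0.45, "z": 0, "wx": 0, "wy": 0, "wz": 0, "fingers": 45}
    - {"x": 1.1, "y": -0.85, "z": 0, "wx": 0, "wy": 0, "wz": 0, "fingers": 45}
    - {"x": 1.6, "y": -1.25, "z": 0, "wx": 0, "wy": 0, "wz": 0, "fingers": 45}
    - {"x": 2.1, "y": -1.65, "z": 0, "wx": 0, "wy": 0, "wz": 0, "fingers": 45}
    - {"x": 2.6, "y": -2.0, "z": 0, "wx": 0, "wy": 0, "wz": 0, "fingers": 45}
    - {"x": 3.1, "y": -2.4, "z": 0.1, "wx": 0, "wy": 0, "wz": 0, "fingers": 45}
    - {"x": 3.6, "y": -2.8, "z": 0.1, "wx": 0, "wy": 0, "wz": 0, "fingers": 45}
    - {"x": 4.0, "y": -3.1, "z": 0.15, "wx": 0, "wy": 0, "wz": 0, "fingers": 45}
    - {"x": 4.2, "y": -3.25, "z": 0.2, "wx": 0, "wy": 0, "wz": 0, "fingers": 45}
    - {"x": 4.26, "y": -3.26, "z": 0.2, "wx": 0.5, "wy": 0, "wz": 0, "fingers": 45}
    - {"x": 4.26, "y": -3.33, "z": 0.28, "wx": 1.3, "wy": 0, "wz": 0, "fingers": 45}
    - {"x": 4.26, "y": -3.38, "z": 0.34, "wx": 2.3, "wy": 0, "wz": 0, "fingers": 45}
    - {"x": 4.26, "y": -3.38, "z": 0.34, "wx": 3.3, "wy": 0, "wz": 0, "fingers": 45}
    - {"x": 4.26, "y": -3.37, "z": 0.32, "wx": 4.3, "wy": 0, "wz": 0, "fingers": 45}
    - {"x": 4.26, "y": -3.36, "z": 0.28, "wx": 5.3, "wy": 0, "wz": 0, "fingers": 45}
    - {"x": 4.26, "y": -3.34, "z": 0.24, "wx": 6.3, "wy": 0, "wz": 0, "fingers": 45}
    - {"x": 4.26, "y": -3.33, "z": 0.23, "wx": 7, "wy": 0, "wz": 0, "fingers": 45}
    - {"x": 4.26, "y": -3.33, "z": 0.23, "wx": 7, "wy": 0, "wz": 0, "fingers": 45}

```text
time_s: 7.6
eef_pos: [0.5618, 0.4194, 0.2361]
orientation: [-2.394, -0.292, 0.113]
ft_force: [-0.1, 0.0, -3.0]
width: 0.0498
```

Run:
```python
from pour import *
shot('top','t5'); shot('wrist','w5');shot('scene','s5')
b=cv2.imread('pics/t5.png');a=cv2.imread('pics/w5.png');s=cv2.imread('pics/s5.png')
f=lambda i,w,h:cv2.resize(i,(w,h),interpolation=cv2.INTER_CUBIC)
cv2.imwrite('pics/m5.png',np.vstack([np.hstack([f(b[130:270,100:300],400,280),f(s[110:250,340:540],400,280)]),f(a[180:340,120:520],800,320)]))
bowl=np.array([.586,.327]); psi=np.radians(-75.94); g=(.0026,.0294)
u=np.array([np.cos(psi),np.sin(psi)]); lip=bowl-.033*u
for t,z in [(42,.165),(55,.165),(65,.165),(75,.165),(82,.165)]:
    T,Rt,O,_=tool_pose([*lip,z],psi,np.radians(t),0,g); goto(T,Rt)
```

```text
x -0.002 y 0.728 z 0.805 | wx 0.02 wy -0.03 wz 0.04  t=7.75
x -0.001 y 0.631 z 0.514 | wx 2.18 wy -0.02 wz 0.04  t=7.75
x -0.000 y 0.603 z 0.280 | wx 3.85 wy -0.02 wz 0.04  t=7.75
x 0.000 y 0.616 z 0.044 | wx 5.52 wy -0.01 wz 0.04  t=7.75
x 0.001 y 0.649 z -0.118 | wx 6.68 wy -0.01 wz 0.04  t=7.75
```

View pics/m5.png

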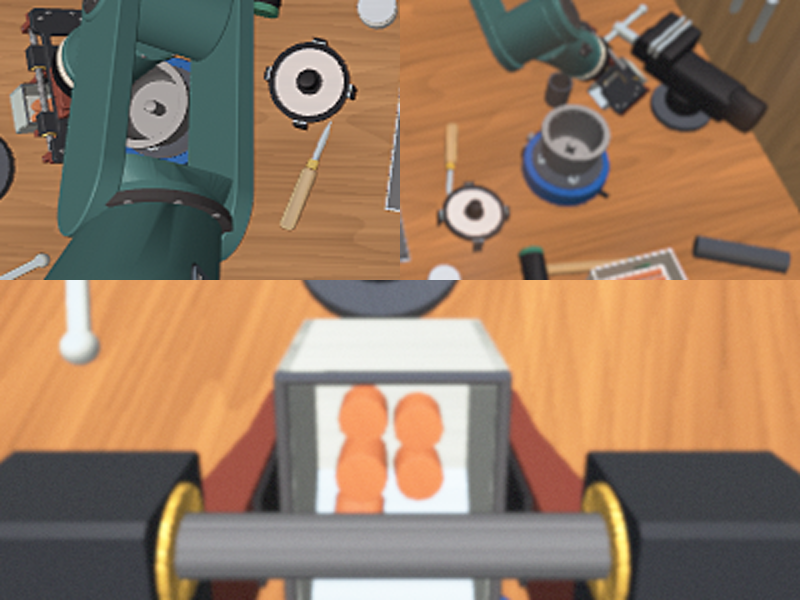

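The slugs are still in the cup at 42° tilt. I'll lower it and tip it over the bowl.

>>> apply_moves:
  rows:
    - {"x": 0, "y": 0.36, "z": 0.4, "wx": 0, "wy": 0, "wz": 0, "fingers": 45}
    - {"x": 0, "y": 0.73, "z": 0.8, "wx": 0, "wy": 0, "wz": 0, "fingers": 45}
    - {"x": 0, "y": 0.71, "z": 0.75, "wx": 0.5, "wy": 0, "wz": 0, "fingers": 45}
    - {"x": 0, "y": 0.67, "z": 0.65, "wx": 1.2, "wy": 0, "wz": 0, "fingers": 45}
    - {"x": 0, "y": 0.63, "z": 0.51, "wx": 2.2, "wy": 0, "wz": 0, "fingers": 45}
    - {"x": 0, "y": 0.62, "z": 0.4, "wx": 3.0, "wy": 0, "wz": 0, "fingers": 45}
    - {"x": 0, "y": 0.605, "z": 0.28, "wx": 3.85, "wy": 0, "wz": 0, "fingers": 45}
    - {"x": 0, "y": 0.605, "z": 0.22, "wx": 4.3, "wy": 0, "wz": 0, "fingers": 45}
    - {"x": 0, "y": 0.61, "z": 0.14, "wx": 4.8, "wy": 0, "wz": 0, "fingers": 45}
    - {"x": 0, "y": 0.615, "z": 0.08, "wx": 5.25, "wy": 0, "wz": 0, "fingers": 45}
    - {"x": 0, "y": 0.62, "z": 0.04, "wx": 5.5, "wy": 0, "wz": 0, "fingers": 45}
    - {"x": 0, "y": 0.63, "z": -0.04, "wx": 6.1, "wy": 0, "wz": 0, "fingers": 45}
    - {"x": 0, "y": 0.65, "z": -0.12, "wx": 6.7, "wy": 0, "wz": 0, "fingers": 45}
    - {"x": 0, "y": 0.65, "z": -0.12, "wx": 6.7, "wy": 0, "wz": 0, "fingers": 45}
    - {"x": 0, "y": 0.65, "z": -0.12, "wx": 6.7, "wy": 0, "wz": 0, "fingers": 45}
    - {"x": 0, "y": 0.65, "z": -0.12, "wx": 6.7, "wy": 0, "wz": 0, "fingers": 45}
    - {"x": 0, "y": 0.65, "z": -0.12, "wx": 6.7, "wy": 0, "wz": 0, "fingers": 45}

```text
time_s: 9.45
eef_pos: [0.569, 0.3951, 0.2226]
orientation: [-1.7, -0.216, 0.178]
ft_force: [1.2, -1.1, -1.9]
width: 0.0502
```

```bash
cat > m.py <<'E'
from pour import *
import sys
n=sys.argv[1]
shot('top','t'+n); shot('wrist','w'+n);shot('scene','s'+n)
b=cv2.imread(f'pics/t{n}.png');a=cv2.imread(f'pics/w{n}.png');s=cv2.imread(f'pics/s{n}.png')
f=lambda i,w,h:cv2.resize(i,(w,h),interpolation=cv2.INTER_CUBIC)
cv2.imwrite(f'pics/m{n}.png',np.vstack([np.hstack([f(b[130:270,100:300],400,280),f(s[110:250,340:540],400,280)]),f(a[180:340,120:520],800,320)]))
o=pose()[2]; print(o['time_s'],o['eef_pos'],o['ft_force'],o['width'])
E
python3 m.py 6
```

```text
9.6 [0.568977   0.39485192 0.22236025] [-0.38445774 -0.13334982 -1.10698862] 0.05001179954457622
```

View pics/m6.png

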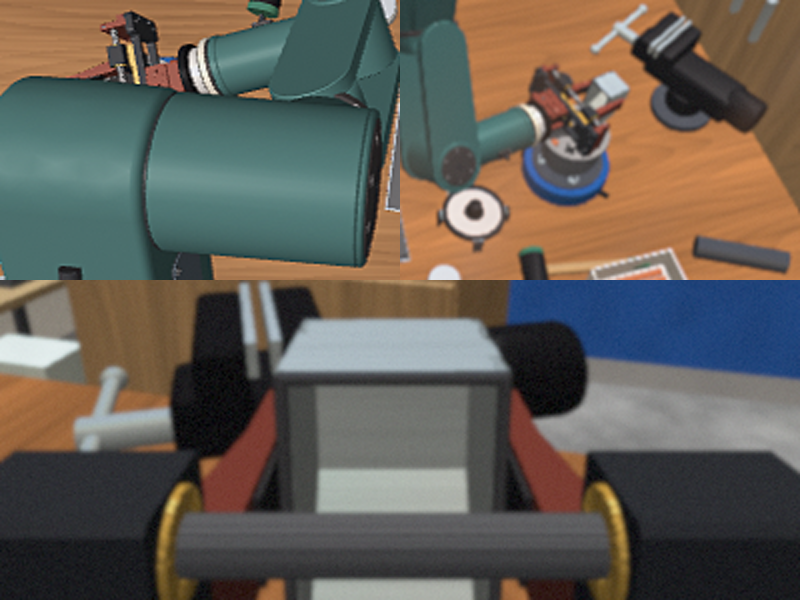

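The cup looks empty. I'll give it a brief extra tip, then go back up and level it.

Run:
```python
from pour import *
bowl=np.array([.586,.327]); psi=np.radians(-75.94); g=(.0026,.0294)
u=np.array([np.cos(psi),np.sin(psi)]); lip=bowl-.033*u
q=np.array(pose()[2]['joints'])
for t,z in [(88,.17),(65,.18),(42,.215),(20,.245),(0,.27)]:
    T,Rt,O,_=tool_pose([*lip,z],psi,np.radians(t),0,g); q,e,a=kin.ik(T,Rt,q);print(t,e,np.round(q,2)); goto(T,Rt)
goto([.387,.237,.25],down(psi+np.pi/2))
```

```text
88 2.0307144547971162e-15 [-0.08  0.89  1.57  1.3   1.74 -0.92]
x 0.001 y -0.141 z -0.146 | wx 0.99 wy 0.01 wz 0.05  t=9.60
65 1.8583847752593689e-10 [ 0.01  0.68  1.57  1.09  1.47 -0.7 ]
x 0.001 y -0.065 z 0.292 | wx -2.84 wy -0.00 wz 0.05  t=9.60
42 7.105861025235914e-15 [ 0.17  0.51  1.49  0.76  1.31 -0.35]
x 0.003 y -0.324 z 0.516 | wx -6.68 wy -0.01 wz 0.05  t=9.60
20 6.414945686605926e-13 [0.36 0.46 1.37 0.36 1.29 0.02]
x 0.003 y -0.416 z 0.558 | wx -10.34 wy -0.02 wz 0.05  t=9.60
0 3.382926254194123e-13 [0.54 0.49 1.24 0.   1.41 0.3 ]
x 0.003 y -0.445 z 0.432 | wx -13.68 wy -0.03 wz 0.05  t=9.60
x -4.297 y -0.271 z -2.231 | wx -13.68 wy -0.03 wz 0.05  t=9.60
```

>>> apply_moves:
  rows:
    - {"x": 0, "y": -0.14, "z": -0.15, "wx": 1, "wy": 0, "wz": 0, "fingers": 45}
    - {"x": 0, "y": -0.14, "z": -0.15, "wx": 1, "wy": 0, "wz": 0, "fingers": 45}
    - {"x": 0, "y": -0.2, "z": -0.15, "wx": 1, "wy": 0, "wz": 0, "fingers": 45}
    - {"x": 0, "y": -0.12, "z": -0.15, "wx": 1, "wy": 0, "wz": 0, "fingers": 45}
    - {"x": 0, "y": -0.1, "z": 0, "wx": -0.3, "wy": 0, "wz": 0, "fingers": 45}
    - {"x": 0, "y": -0.07, "z": 0.2, "wx": -1.6, "wy": 0, "wz": 0, "fingers": 45}
    - {"x": 0, "y": -0.07, "z": 0.29, "wx": -2.85, "wy": 0, "wz": 0, "fingers": 45}
    - {"x": 0, "y": -0.15, "z": 0.38, "wx": -4.1, "wy": 0, "wz": 0, "fingers": 45}
    - {"x": 0, "y": -0.24, "z": 0.45, "wx": -5.4, "wy": 0, "wz": 0, "fingers": 45}
    - {"x": 0, "y": -0.32, "z": 0.52, "wx": -6.7, "wy": 0, "wz": 0, "fingers": 45}
    - {"x": 0, "y": -0.35, "z": 0.53, "wx": -7.9, "wy": 0, "wz": 0, "fingers": 45}
    - {"x": 0, "y": -0.39, "z": 0.54, "wx": -9.1, "wy": 0, "wz": 0, "fingers": 45}
    - {"x": 0, "y": -0.42, "z": 0.55, "wx": -10.35, "wy": 0, "wz": 0, "fingers": 45}
    - {"x": 0, "y": -0.43, "z": 0.5, "wx": -11.6, "wy": 0, "wz": 0, "fingers": 45}
    - {"x": 0, "y": -0.44, "z": 0.45, "wx": -12.8, "wy": 0, "wz": 0.05, "fingers": 45}
    - {"x": 0, "y": -0.45, "z": 0.43, "wx": -13.68, "wy": 0, "wz": 0.05, "fingers": 45}
    - {"x": 0, "y": -0.45, "z": 0.43, "wx": -13.68, "wy": 0, "wz": 0.05, "fingers": 45}

```text
time_s: 11.3
eef_pos: [0.5614, 0.4215, 0.2426]
orientation: [-3.117, -0.388, -0.006]
ft_force: [-0.5, 0.4, -1.4]
width: 0.0497
```

```bash
python3 m.py 7
python3 - <<'E'
from pour import *
psi=np.radians(-75.94)
goto([.387,.237,.20],down(psi+np.pi/2))
E
```

```text
11.45 [0.56241759 0.41818088 0.24151041] [-0.00540486 -0.61073383 -1.27195321] 0.049698494291464244
x -4.279 y 2.673 z 0.819 | wx -0.01 wy -0.02 wz -0.02  t=11.45
```

View pics/m7.png

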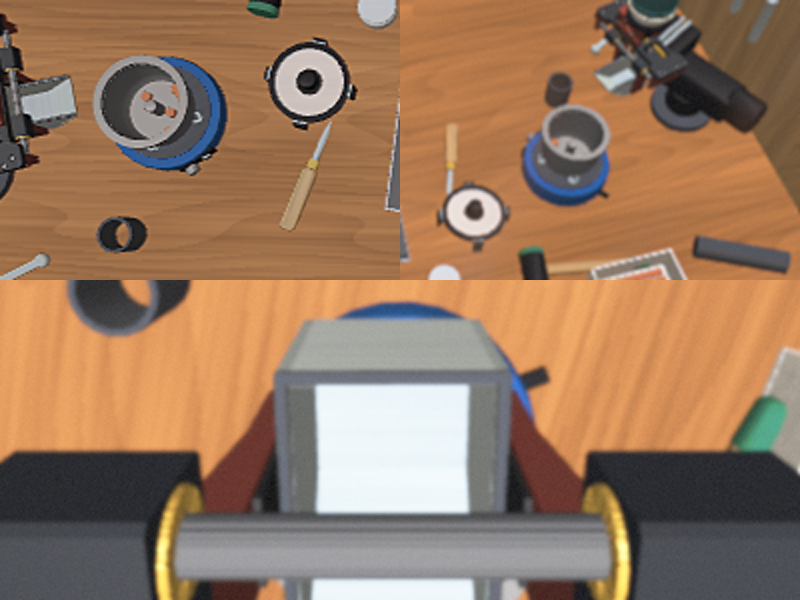

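The slugs are in the bowl and the cup is empty. I'll set the cup down at about (0.387, 0.237), clear of the scraper and tube.

>>> apply_moves:
  rows:
    - {"x": -0.8, "y": 0.5, "z": 0, "wx": 0, "wy": 0, "wz": 0, "fingers": 45}
    - {"x": -1.6, "y": 1.0, "z": 0, "wx": 0, "wy": 0, "wz": 0, "fingers": 45}
    - {"x": -2.4, "y": 1.5, "z": 0, "wx": 0, "wy": 0, "wz": 0, "fingers": 45}
    - {"x": -3.2, "y": 2.0, "z": 0, "wx": 0, "wy": 0, "wz": 0, "fingers": 45}
    - {"x": -4.0, "y": 2.5, "z": 0, "wx": 0, "wy": 0, "wz": 0, "fingers": 45}
    - {"x": -4.28, "y": 2.67, "z": 0.8, "wx": 0, "wy": 0, "wz": 0, "fingers": 45}
    - {"x": -4.28, "y": 2.67, "z": 1.6, "wx": 0, "wy": 0, "wz": 0, "fingers": 45}
    - {"x": -4.28, "y": 2.67, "z": 2.4, "wx": 0, "wy": 0, "wz": 0, "fingers": 45}
    - {"x": -4.28, "y": 2.67, "z": 3.2, "wx": 0, "wy": 0, "wz": 0, "fingers": 45}
    - {"x": -4.28, "y": 2.67, "z": 4.0, "wx": 0, "wy": 0, "wz": 0, "fingers": 45}
    - {"x": -4.28, "y": 2.67, "z": 4.2, "wx": 0, "wy": 0, "wz": 0, "fingers": 45}
    - {"x": -4.28, "y": 2.67, "z": 4.2, "wx": 0, "wy": 0, "wz": 0, "fingers": 45}
    - {"x": -4.28, "y": 2.67, "z": 4.2, "wx": 0, "wy": 0, "wz": 0, "fingers": 45}

```text
time_s: 12.75
eef_pos: [0.3882, 0.2373, 0.0321]
orientation: [-3.116, -0.379, -0.005]
ft_force: [0.7, -0.5, -0.9]
width: 0.0501
```

Run:
```python
from pour import *
psi=np.radians(-75.94)
print(pose()[0]);goto([.387,.237,.0105],down(psi+np.pi/2))
```

```text
[0.38822184 0.23732536 0.03214119]
x -0.027 y 0.001 z 0.433 | wx -0.02 wy -0.03 wz -0.03  t=12.75
```

>>> apply_moves:
  rows:
    - {"x": 0, "y": 0, "z": 0.25, "wx": 0, "wy": 0, "wz": 0, "fingers": 45}
    - {"x": 0, "y": 0, "z": 0.42, "wx": 0, "wy": 0, "wz": 0, "fingers": 45}
    - {"x": 0, "y": 0, "z": 0.43, "wx": 0, "wy": 0, "wz": 0, "fingers": 45}
    - {"x": 0, "y": 0, "z": 0.43, "wx": 0, "wy": 0, "wz": 0, "fingers": 80}
    - {"x": 0, "y": 0, "z": 0.43, "wx": 0, "wy": 0, "wz": 0, "fingers": 80}
    - {"x": 0, "y": 0, "z": 0.43, "wx": 0, "wy": 0, "wz": 0, "fingers": 80}
    - {"x": 0, "y": 0, "z": 0.43, "wx": 0, "wy": 0, "wz": 0, "fingers": 80}
    - {"x": 0, "y": 0, "z": 0, "wx": 0, "wy": 0, "wz": 0, "fingers": 80}
    - {"x": 0, "y": 0, "z": -0.8, "wx": 0, "wy": 0, "wz": 0, "fingers": 80}
    - {"x": 0, "y": 0, "z": -1.8, "wx": 0, "wy": 0, "wz": 0, "fingers": 80}
    - {"x": 0, "y": 0, "z": -2.8, "wx": 0, "wy": 0, "wz": 0, "fingers": 80}
    - {"x": 0, "y": 0, "z": -3.8, "wx": 0, "wy": 0, "wz": 0, "fingers": 80}
    - {"x": 0, "y": 0, "z": -3.8, "wx": 0, "wy": 0, "wz": 0, "fingers": 80}

```text
time_s: 14.05
eef_pos: [0.3918, 0.2386, 0.2288]
orientation: [-3.113, -0.379, -0.024]
ft_force: [0.3, 0.7, -0.3]
width: 0.08
```

```bash
python3 m.py 8
```

```text
14.2 [0.3871342  0.23660345 0.22181423] [-0.86439273 -0.140009    0.03363919] 0.07972157161736367
```

View pics/w8.png

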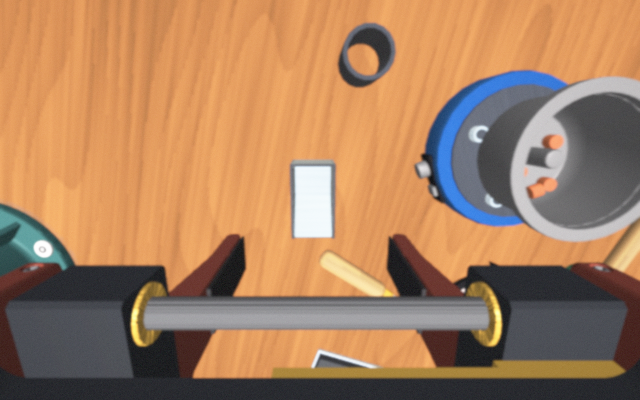

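View pics/t8.png

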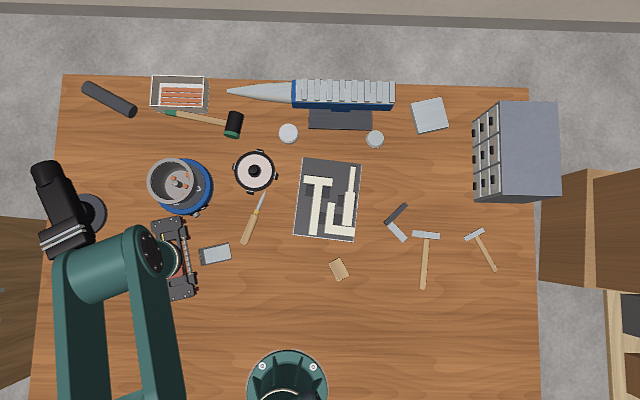

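The cup stands empty at (313,200) in the wrist view, and the slugs lie in the bowl. Next I'll measure the bowl and lid with the wrist camera in the same relative geometry, so that calibration bias cancels.

Run:
```python
from pour import *
Y=np.radians(14)
q,e,a=kin.ik([.596,.288,.345],down(Y),pose()[2]['joints']);print(q,e)
goto([.596,.288,.338],down(Y))
```

```text
[3.45857513e-01 3.75069620e-01 1.18783253e+00 1.75347547e-12
 1.57869051e+00 1.01511418e-01] 3.929592734238561e-12
x 4.309 y -0.001 z -2.311 | wx -0.02 wy -0.03 wz -0.02  t=14.20
```

>>> apply_moves:
  rows:
    - {"x": 0, "y": 0, "z": -1, "wx": 0, "wy": 0, "wz": 0, "fingers": 60}
    - {"x": 0, "y": 0, "z": -2, "wx": 0, "wy": 0, "wz": 0, "fingers": 60}
    - {"x": 1, "y": 0, "z": -2.31, "wx": 0, "wy": 0, "wz": 0, "fingers": 60}
    - {"x": 2, "y": 0, "z": -2.31, "wx": 0, "wy": 0, "wz": 0, "fingers": 60}
    - {"x": 3, "y": 0, "z": -2.31, "wx": 0, "wy": 0, "wz": 0, "fingers": 60}
    - {"x": 4, "y": 0, "z": -2.31, "wx": 0, "wy": 0, "wz": 0, "fingers": 60}
    - {"x": 4.3, "y": 0, "z": -2.31, "wx": 0, "wy": 0, "wz": 0, "fingers": 60}
    - {"x": 4.3, "y": 0, "z": -2.31, "wx": 0, "wy": 0, "wz": 0, "fingers": 60}
    - {"x": 4.3, "y": 0, "z": -2.31, "wx": 0, "wy": 0, "wz": 0, "fingers": 60}
    - {"x": 4.3, "y": 0, "z": -2.31, "wx": 0, "wy": 0, "wz": 0, "fingers": 60}
    - {"x": 4.3, "y": 0, "z": -2.31, "wx": 0, "wy": 0, "wz": 0, "fingers": 60}
    - {"x": 4.3, "y": 0, "z": -2.31, "wx": 0, "wy": 0, "wz": 0, "fingers": 60}

```text
time_s: 15.4
eef_pos: [0.5947, 0.2878, 0.3385]
orientation: [-3.116, -0.379, -0.005]
ft_force: [-0.5, 0.6, 0.4]
width: 0.0595
```

Run:
```python
from pour import *
c,im=shot('wrist','w9'); print(pose()[0],yawof())
import pickle; pickle.dump((c,pose()[0]),open('c9.pkl','wb'))
goto([.641+.04*.242,.1165-.04*.97,.22],down(np.radians(14)))
```

```text
[0.59487006 0.28781447 0.33856601] 13.884752461639891
x 0.067 y 4.352 z 2.363 | wx -0.02 wy -0.03 wz -0.02  t=15.45
```

View pics/w9.png

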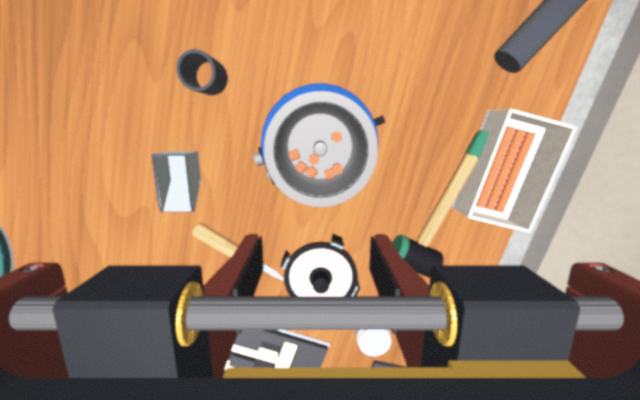

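All the slugs are inside the bowl, with its rim centred near (319,149) in the wrist view. Segmenting the rim next.

Run:
```python
from pour import *
im=cv2.imread('pics/w9.png')
cv2.imwrite('pics/w9c.png',cv2.resize(im[80:215,250:390],None,fx=5,fy=4.4,interpolation=cv2.INTER_CUBIC))
for r in (150,160): print(im[r,255:300].tolist())
```

```text
[[92, 149, 221], [91, 153, 222], [89, 142, 211], [79, 118, 171], [66, 79, 110], [91, 66, 62], [151, 93, 56], [200, 125, 82], [220, 162, 133], [220, 192, 183], [222, 214, 214], [221, 219, 220], [220, 219, 220], [221, 220, 222], [220, 219, 220], [219, 218, 220], [219, 218, 219], [201, 200, 202], [169, 166, 169], [129, 130, 130], [108, 105, 106], [88, 86, 86], [77, 76, 77], [77, 77, 77], [73, 73, 75], [80, 80, 80], [83, 83, 83], [86, 84, 86], [92, 92, 92], [97, 97, 96], [106, 104, 107], [119, 117, 119], [139, 139, 143], [168, 172, 184], [184, 189, 214], [186, 195, 228], [175, 191, 232], [161, 182, 237], [148, 178, 241], [134, 171, 244], [124, 168, 246], [122, 161, 242], [149, 170, 230], [185, 193, 216], [211, 212, 219]]
[[190, 197, 215], [206, 208, 212], [208, 207, 210], [210, 207, 210], [203, 202, 205], [198, 196, 201], [182, 180, 181], [160, 147, 149], [158, 128, 114], [189, 152, 135], [213, 188, 182], [219, 212, 212], [218, 217, 219], [219, 218, 220], [220, 219, 221], [219, 220, 221], [219, 218, 220], [217, 215, 218], [207, 205, 207], [169, 167, 169], [126, 125, 126], [99, 98, 100], [87, 85, 85], [77, 77, 78], [83, 81, 82], [83, 82, 83], [86, 83, 86], [88, 85, 87], [89, 87, 89], [95, 94, 94], [99, 98, 100], [103, 104, 103], [115, 114, 113], [116, 116, 117], [127, 127, 131], [134, 138, 153], [146, 155, 185], [153, 165, 209], [163, 176, 219], [171, 181, 215], [186, 193, 217], [201, 204, 219], [204, 204, 216], [199, 201, 215], [191, 196, 218]]
```

View pics/w9c.png

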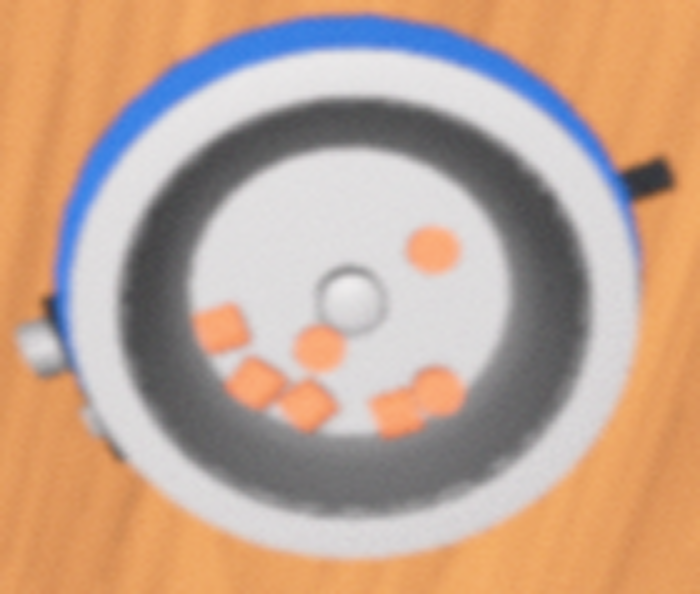

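```bash
cat > rimfit.py <<'E'
from pour import *
import pickle
from scipy.ndimage import map_coordinates
def rim(f,c,cen,z=.15):
    im=cv2.imread(f).astype(float); cen=np.array(cen,float)
    inn=[];out=[]
    V=im.mean(2); S=im.max(2)-im.min(2)
    for a in np.radians(np.arange(0,360,5)):
        r=np.arange(40,75,.2); xs=cen[0]+r*np.cos(a); ys=cen[1]+r*np.sin(a)
        v=map_coordinates(V,[ys,xs],order=1); s=map_coordinates(S,[ys,xs],order=1)
        ok=(v>165)&(s<45)
        i=np.where(ok)[0]
        if len(i)<15: continue
        # longest run
        runs=np.split(i,np.where(np.diff(i)>1)[0]+1); run=max(runs,key=len)
        inn.append((xs[run[0]],ys[run[0]])); out.append((xs[run[-1]],ys[run[-1]]))
    for n,P in (('in',inn),('out',out)):
        X=[onz(c,p,z) for p in P]; x,e=circ(X)
        d=np.abs(np.hypot(*(np.array(X)[:,:2]-x[:2]).T)-x[2]); X=np.array(X)[d<1.5*np.median(d)+.0005]
        print(n,circ(X),len(X))
if __name__=='__main__':
    c,_=pickle.load(open('c9.pkl','rb')); rim('pics/w9.png',c,(319.8,149))
E
python3 rimfit.py
```

```text
in (array([0.5909645 , 0.32768095, 0.05305223]), np.float64(0.0001855782227248827)) 72
out (array([0.59097465, 0.32756901, 0.06342183]), np.float64(0.00019829054107287338)) 69
```

The rim radii, 53.05 and 63.4 mm, match 53 and 64, so the bowl is at (0.5910, 0.3276) by the wrist camera. Now the lid.

>>> apply_moves:
  rows:
    - {"x": 0.07, "y": 1, "z": 0.5, "wx": 0, "wy": 0, "wz": 0, "fingers": 60}
    - {"x": 0.07, "y": 2, "z": 1, "wx": 0, "wy": 0, "wz": 0, "fingers": 60}
    - {"x": 0.07, "y": 3, "z": 1.6, "wx": 0, "wy": 0, "wz": 0, "fingers": 60}
    - {"x": 0.07, "y": 4, "z": 2.1, "wx": 0, "wy": 0, "wz": 0, "fingers": 60}
    - {"x": 0.07, "y": 4.35, "z": 2.36, "wx": 0, "wy": 0, "wz": 0, "fingers": 60}
    - {"x": 0.07, "y": 4.35, "z": 2.36, "wx": 0, "wy": 0, "wz": 0, "fingers": 60}
    - {"x": 0.07, "y": 4.35, "z": 2.36, "wx": 0, "wy": 0, "wz": 0, "fingers": 60}
    - {"x": 0.07, "y": 4.35, "z": 2.36, "wx": 0, "wy": 0, "wz": 0, "fingers": 60}
    - {"x": 0.07, "y": 4.35, "z": 2.36, "wx": 0, "wy": 0, "wz": 0, "fingers": 60}

```text
time_s: 16.35
eef_pos: [0.6512, 0.0794, 0.2215]
orientation: [-3.116, -0.382, -0.009]
ft_force: [0.4, 0.5, 0.0]
width: 0.06
```

Run:
```python
from pour import *
import pickle
c,im=shot('wrist','w10'); print(pose()[0],yawof())
pickle.dump((c,pose()[0]),open('c10.pkl','wb'))
im=cv2.imread('pics/w10.png')
cv2.imwrite('pics/w10c.png',cv2.resize(im[70:235,230:400],None,fx=4.6,fy=3.6,interpolation=cv2.INTER_CUBIC))
```

```text
[0.6511458  0.07936065 0.22141152] 13.990724702710278
```

View pics/w10.png

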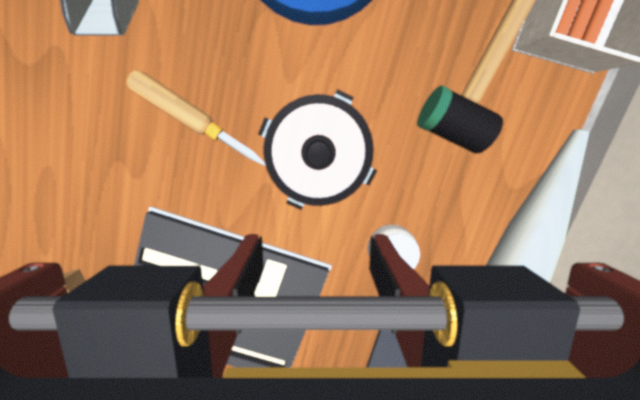

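View pics/w10c.png

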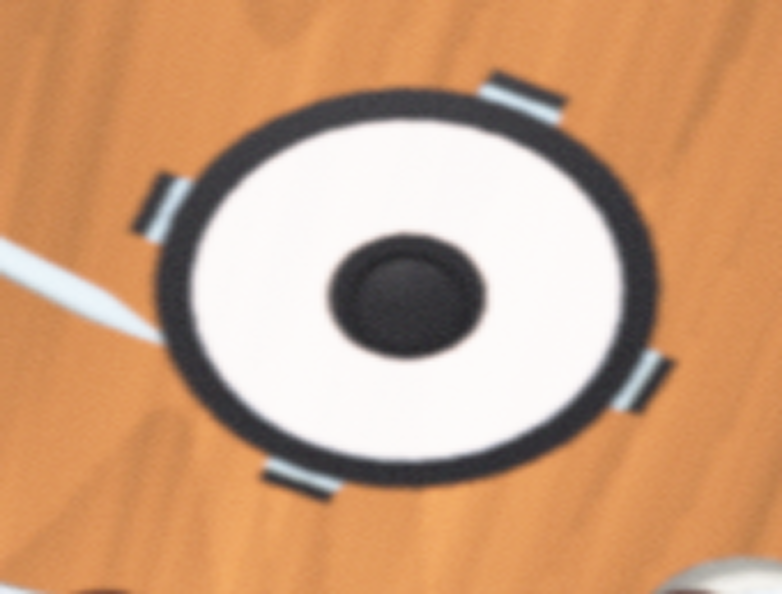

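Run:
```python
from pour import *
import pickle
from scipy.ndimage import map_coordinates
c,_=pickle.load(open('c10.pkl','rb')); im=cv2.imread('pics/w10.png').astype(float); V=im.mean(2); cen=(318.5,150.5)
wh=[];bl=[]
for a in np.radians(np.arange(0,360,5)):
    r=np.arange(25,75,.2); xs=cen[0]+r*np.cos(a); ys=cen[1]+r*np.sin(a)
    v=map_coordinates(V,[ys,xs],order=1); i=np.where(v<150)[0][0]; wh.append((xs[i],ys[i]))
    j=i+np.where(v[i+10:]>95)[0][0]+10; bl.append((xs[j],ys[j]))
for P in (wh,bl):
    X=np.array([onz(c,p,.032) for p in P]); x,e=circ(X)
    d=np.abs(np.hypot(*(X[:,:2]-x[:2]).T)-x[2]); k=d<1.5*np.median(d)+.0003
    print(circ(X[k]),k.sum())
# knob top
m=((V<48)).astype(np.uint8)
# knob outline
print([ (u,v) for u,v in []])
```

```text
(array([0.64550485, 0.11773318, 0.05278051]), np.float64(8.544767545551121e-05)) 72
(array([0.64575462, 0.11749278, 0.06128172]), np.float64(0.00030839935707851644)) 67
[]
```

The lid is at (0.6456, 0.1176) with its edge radius reading 61.3 mm (61 expected). The scraper tip is just at the lid's edge, so I'll lift straight up. Moving over the knob.

Run:
```python
from pour import *
goto([.6456,.1176,.036],down(np.radians(14)))
```

```text
x 0.057 y -0.762 z 3.710 | wx -0.02 wy -0.05 wz -0.00  t=16.40
```

>>> apply_moves:
  rows:
    - {"x": 0.06, "y": -0.5, "z": 0.6, "wx": 0, "wy": 0, "wz": 0, "fingers": 60}
    - {"x": 0.06, "y": -0.76, "z": 1.5, "wx": 0, "wy": 0, "wz": 0, "fingers": 60}
    - {"x": 0.06, "y": -0.76, "z": 2.3, "wx": 0, "wy": 0, "wz": 0, "fingers": 60}
    - {"x": 0.06, "y": -0.76, "z": 2.9, "wx": 0, "wy": 0, "wz": 0, "fingers": 60}
    - {"x": 0.06, "y": -0.76, "z": 3.4, "wx": 0, "wy": 0, "wz": 0, "fingers": 60}
    - {"x": 0.06, "y": -0.76, "z": 3.69, "wx": 0, "wy": 0, "wz": 0, "fingers": 60}
    - {"x": 0.06, "y": -0.76, "z": 3.69, "wx": 0, "wy": 0, "wz": 0, "fingers": 60}
    - {"x": 0.06, "y": -0.76, "z": 3.69, "wx": 0, "wy": 0, "wz": 0, "fingers": 60}

```text
time_s: 17.2
eef_pos: [0.6466, 0.118, 0.038]
orientation: [-3.116, -0.383, -0.011]
ft_force: [0.0, -0.9, 0.2]
width: 0.0602
```

Run:
```python
from pour import *
goto([.6456,.1176,.036],down(np.radians(14)));print(pose()[0])
```

```text
x -0.022 y 0.003 z 0.040 | wx -0.01 wy -0.07 wz 0.00  t=17.20
[0.64659107 0.11801642 0.03801849]
```

Close on the knob gently, open, and rise again to check how far the jaws centred it.

>>> apply_moves:
  rows:
    - {"x": -0.02, "y": 0, "z": 0.02, "wx": 0, "wy": -0.07, "wz": 0, "fingers": 24}
    - {"x": -0.02, "y": 0, "z": 0.02, "wx": 0, "wy": -0.07, "wz": 0, "fingers": 24}
    - {"x": -0.02, "y": 0, "z": 0.02, "wx": 0, "wy": -0.07, "wz": 0, "fingers": 24}
    - {"x": -0.02, "y": 0, "z": 0.02, "wx": 0, "wy": -0.07, "wz": 0, "fingers": 24}
    - {"x": -0.02, "y": 0, "z": 0.02, "wx": 0, "wy": -0.07, "wz": 0, "fingers": 24}
    - {"x": -0.02, "y": 0, "z": 0.02, "wx": 0, "wy": -0.07, "wz": 0, "fingers": 24}
  grip_force: 8

```text
time_s: 17.8
eef_pos: [0.6458, 0.1177, 0.0374]
orientation: [-3.117, -0.383, 0.0]
ft_force: [-0.8, 0.2, 4.2]
width: 0.0279
```

Run:
```python
from pour import *
print(pose()[0],pose()[2]['width']);goto([.6511,.0794,.2214],down(np.radians(14)))
```

```text
[0.64582754 0.11772204 0.03744744] 0.02785807240969639
x -0.083 y 0.764 z -3.680 | wx -0.01 wy -0.00 wz 0.00  t=17.80
```

>>> apply_moves:
  rows:
    - {"x": 0, "y": 0, "z": 0, "wx": 0, "wy": 0, "wz": 0, "fingers": 60}
    - {"x": 0, "y": 0, "z": 0, "wx": 0, "wy": 0, "wz": 0, "fingers": 60}
    - {"x": 0, "y": 0, "z": 0, "wx": 0, "wy": 0, "wz": 0, "fingers": 60}
    - {"x": 0, "y": 0, "z": -0.8, "wx": 0, "wy": 0, "wz": 0, "fingers": 60}
    - {"x": 0, "y": 0, "z": -1.6, "wx": 0, "wy": 0, "wz": 0, "fingers": 60}
    - {"x": -0.08, "y": 0.4, "z": -2.4, "wx": 0, "wy": 0, "wz": 0, "fingers": 60}
    - {"x": -0.08, "y": 0.76, "z": -3.2, "wx": 0, "wy": 0, "wz": 0, "fingers": 60}
    - {"x": -0.08, "y": 0.76, "z": -3.68, "wx": 0, "wy": 0, "wz": 0, "fingers": 60}
    - {"x": -0.08, "y": 0.76, "z": -3.68, "wx": 0, "wy": 0, "wz": 0, "fingers": 60}
    - {"x": -0.08, "y": 0.76, "z": -3.68, "wx": 0, "wy": 0, "wz": 0, "fingers": 60}
    - {"x": -0.08, "y": 0.76, "z": -3.68, "wx": 0, "wy": 0, "wz": 0, "fingers": 60}

```text
time_s: 18.9
eef_pos: [0.6498, 0.0799, 0.2193]
orientation: [-3.116, -0.384, 0.006]
ft_force: [-0.1, 0.1, -0.9]
width: 0.0604
```

```bash
cat > lidfit.py <<'E'
from pour import *
from scipy.ndimage import map_coordinates
def lid(f,c,cen,z):
    im=cv2.imread(f).astype(float); V=im.mean(2); wh=[];bl=[]
    for a in np.radians(np.arange(0,360,5)):
        r=np.arange(25,75,.2); xs=cen[0]+r*np.cos(a); ys=cen[1]+r*np.sin(a)
        v=map_coordinates(V,[ys,xs],order=1); i=np.where(v<150)[0][0]; wh.append((xs[i],ys[i]))
    X=np.array([onz(c,p,z) for p in wh]); x,e=circ(X)
    d=np.abs(np.hypot(*(X[:,:2]-x[:2]).T)-x[2]); k=d<1.5*np.median(d)+.0003
    print(circ(X[k]),k.sum())
E
python3 - <<'E'
from lidfit import *
c,im=shot('wrist','w11'); print(pose()[0],yawof())
lid('pics/w11.png',c,(318.5,150.5),.032)
E
```

```text
[0.64974852 0.07992273 0.21912584] 14.043310971126001
(array([0.64597259, 0.11783531, 0.05276535]), np.float64(8.72956586686272e-05)) 72
```

The lid re-measures within 0.2 mm of the TCP, so the camera-to-tool bias is negligible. Grasping firmly.

Run:
```python
from pour import *
goto([.6459,.1178,.036],down(np.radians(14)))
```

```text
x 0.122 y -0.745 z 3.664 | wx -0.02 wy 0.03 wz 0.01  t=18.95
```

>>> apply_moves:
  rows:
    - {"x": 0.12, "y": -0.5, "z": 0.6, "wx": 0, "wy": 0, "wz": 0, "fingers": 60}
    - {"x": 0.12, "y": -0.745, "z": 1.5, "wx": 0, "wy": 0, "wz": 0, "fingers": 60}
    - {"x": 0.12, "y": -0.745, "z": 2.3, "wx": 0, "wy": 0, "wz": 0, "fingers": 60}
    - {"x": 0.12, "y": -0.745, "z": 2.9, "wx": 0, "wy": 0, "wz": 0, "fingers": 60}
    - {"x": 0.12, "y": -0.745, "z": 3.4, "wx": 0, "wy": 0, "wz": 0, "fingers": 60}
    - {"x": 0.12, "y": -0.745, "z": 3.65, "wx": 0, "wy": 0, "wz": 0, "fingers": 60}
    - {"x": 0.12, "y": -0.745, "z": 3.65, "wx": 0, "wy": 0, "wz": 0, "fingers": 60}
    - {"x": 0.12, "y": -0.745, "z": 3.65, "wx": 0, "wy": 0, "wz": 0, "fingers": 60}
    - {"x": 0.12, "y": -0.745, "z": 3.65, "wx": 0, "wy": 0, "wz": 0, "fingers": 24}
    - {"x": 0.12, "y": -0.745, "z": 3.65, "wx": 0, "wy": 0, "wz": 0, "fingers": 24}
    - {"x": 0.12, "y": -0.745, "z": 3.65, "wx": 0, "wy": 0, "wz": 0, "fingers": 24}
    - {"x": 0.12, "y": -0.745, "z": 3.65, "wx": 0, "wy": 0, "wz": 0, "fingers": 24}
    - {"x": 0.12, "y": -0.745, "z": 3.65, "wx": 0, "wy": 0, "wz": 0, "fingers": 24}
    - {"x": 0.12, "y": -0.745, "z": 3.65, "wx": 0, "wy": 0, "wz": 0, "fingers": 24}
  grip_force: 45

```text
time_s: 20.35
eef_pos: [0.646, 0.1178, 0.037]
orientation: [-3.116, -0.384, 0.005]
ft_force: [0.2, 0.1, 2.0]
width: 0.0275
```

Run:
```python
from pour import *
p=pose()[0]; print(p,pose()[2]['width'],yawof())
off=p[:2]-np.array([.64597,.11784]); print(off)
t=np.array([.5910,.3276])+off; print(t)
goto([p[0],p[1],.30],down(np.radians(14)))
goto([*t,.30],down(np.radians(14)))
goto([*t,.19],down(np.radians(14)))
```

```text
[0.64597125 0.11776647 0.03697344] 0.027466342833100788 14.038801219223403
[ 1.25325046e-06 -7.35329531e-05]
[0.59100125 0.32752647]
x -0.017 y -0.012 z -5.260 | wx -0.02 wy 0.03 wz 0.01  t=20.35
x -0.065 y -4.349 z -5.250 | wx -0.02 wy 0.03 wz 0.01  t=20.35
x -0.059 y -4.344 z -3.050 | wx -0.02 wy 0.03 wz 0.01  t=20.35
```

>>> apply_moves:
  rows:
    - {"x": 0, "y": 0, "z": -0.4, "wx": 0, "wy": 0, "wz": 0, "fingers": 24}
    - {"x": 0, "y": 0, "z": -1, "wx": 0, "wy": 0, "wz": 0, "fingers": 24}
    - {"x": 0, "y": 0, "z": -1.8, "wx": 0, "wy": 0, "wz": 0, "fingers": 24}
    - {"x": 0, "y": 0, "z": -2.6, "wx": 0, "wy": 0, "wz": 0, "fingers": 24}
    - {"x": 0, "y": 0, "z": -3.4, "wx": 0, "wy": 0, "wz": 0, "fingers": 24}
    - {"x": 0, "y": -0.4, "z": -4, "wx": 0, "wy": 0, "wz": 0, "fingers": 24}
    - {"x": 0, "y": -1.2, "z": -4, "wx": 0, "wy": 0, "wz": 0, "fingers": 24}
    - {"x": 0, "y": -2, "z": -4, "wx": 0, "wy": 0, "wz": 0, "fingers": 24}
    - {"x": 0, "y": -2.8, "z": -4, "wx": 0, "wy": 0, "wz": 0, "fingers": 24}
    - {"x": -0.06, "y": -3.6, "z": -4, "wx": 0, "wy": 0, "wz": 0, "fingers": 24}
    - {"x": -0.06, "y": -4.2, "z": -4, "wx": 0, "wy": 0, "wz": 0, "fingers": 24}
    - {"x": -0.06, "y": -4.35, "z": -4, "wx": 0, "wy": 0.03, "wz": 0, "fingers": 24}
    - {"x": -0.06, "y": -4.35, "z": -3.7, "wx": 0, "wy": 0.03, "wz": 0, "fingers": 24}
    - {"x": -0.06, "y": -4.35, "z": -3.5, "wx": 0, "wy": 0.03, "wz": 0, "fingers": 24}
    - {"x": -0.06, "y": -4.35, "z": -3.5, "wx": 0, "wy": 0.03, "wz": 0, "fingers": 24}
    - {"x": -0.06, "y": -4.35, "z": -3.5, "wx": 0, "wy": 0.03, "wz": 0, "fingers": 24}

```text
time_s: 21.95
eef_pos: [0.591, 0.3268, 0.2121]
orientation: [-3.116, -0.382, 0.002]
ft_force: [-0.7, 0.1, -1.4]
width: 0.0272
```

Run:
```python
from pour import *
shot('top','t12');shot('scene','s12');c,im=shot('wrist','w12')
print(pose()[0],yawof(),pose()[2]['ft_force'],pose()[2]['width'])
goto([.591,.3275,.190],down(np.radians(14)))
b=cv2.imread('pics/t12.png');s=cv2.imread('pics/s12.png');a=cv2.imread('pics/w12.png')
f=lambda i,w,h:cv2.resize(i,(w,h),interpolation=cv2.INTER_CUBIC)
cv2.imwrite('pics/m12.png',np.vstack([np.hstack([f(b[130:270,100:300],400,280),f(s[110:250,340:540],400,280)]),f(a[80:340,120:520],480,312)[:, :] if 0 else f(a[180:340,120:520],800,320)]))
```

```text
[0.59157537 0.32739412 0.21313881] 13.996773444126386 [ 0.00499707  0.13793852 -0.98218424] 0.027454045182640534
x -0.011 y -0.004 z 0.463 | wx -0.02 wy -0.01 wz -0.00  t=22.10
```

View pics/m12.png

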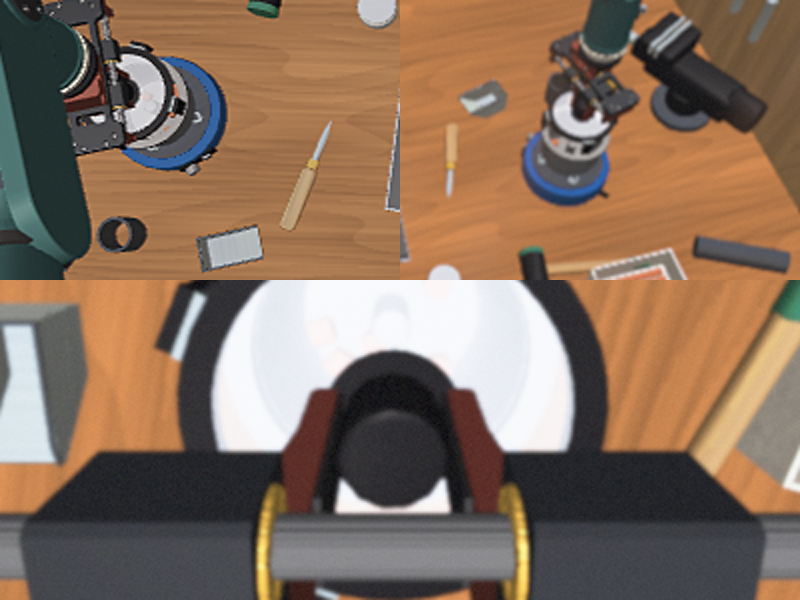

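The lid is held level over the bowl. Lowering to just above contact.

>>> apply_moves:
  rows:
    - {"x": 0, "y": 0, "z": 0.2, "wx": 0, "wy": 0, "wz": 0, "fingers": 24}
    - {"x": 0, "y": 0, "z": 0.4, "wx": 0, "wy": 0, "wz": 0, "fingers": 24}
    - {"x": -0.01, "y": 0, "z": 0.53, "wx": 0, "wy": 0, "wz": 0, "fingers": 24}
    - {"x": -0.01, "y": 0, "z": 0.6, "wx": 0, "wy": 0, "wz": 0, "fingers": 24}
    - {"x": -0.01, "y": 0, "z": 0.63, "wx": 0, "wy": 0, "wz": 0, "fingers": 24}
    - {"x": -0.01, "y": 0, "z": 0.63, "wx": 0, "wy": 0, "wz": 0, "fingers": 24}

```text
time_s: 22.7
eef_pos: [0.5909, 0.3274, 0.1814]
orientation: [-3.116, -0.383, -0.0]
ft_force: [0.2, -0.1, -1.7]
width: 0.027
```

Run:
```python
from pour import *
print(pose()[0],pose()[2]['ft_force'],pose()[2]['wrist_torque'])
goto([.591,.3275,.180],down(np.radians(14)))
```

```text
[0.59087078 0.3273974  0.18138967] [ 0.15507171 -0.0911004  -1.73947999] [-0.050262    0.09495033  0.02514493]
x 0.003 y -0.001 z 0.028 | wx -0.02 wy -0.00 wz 0.00  t=22.70
```

Push down in small steps, watching the force.

>>> apply_moves:
  rows:
    - {"x": 0, "y": 0, "z": 0.04, "wx": 0, "wy": 0, "wz": 0, "fingers": 24}
    - {"x": 0, "y": 0, "z": 0.08, "wx": 0, "wy": 0, "wz": 0, "fingers": 24}
    - {"x": 0, "y": 0, "z": 0.12, "wx": 0, "wy": 0, "wz": 0, "fingers": 24}
    - {"x": 0, "y": 0, "z": 0.12, "wx": 0, "wy": 0, "wz": 0, "fingers": 24}

```text
time_s: 23.1
eef_pos: [0.5918, 0.3278, 0.1765]
orientation: [-3.115, -0.382, -0.004]
ft_force: [-0.7, 0.1, 3.3]
width: 0.0272
```

>>> apply_moves:
  rows:
    - {"x": 0, "y": 0, "z": 0.05, "wx": 0, "wy": 0, "wz": 0, "fingers": 24}
    - {"x": 0, "y": 0, "z": 0.1, "wx": 0, "wy": 0, "wz": 0, "fingers": 24}
    - {"x": -0.01, "y": 0, "z": 0.14, "wx": 0, "wy": 0, "wz": 0, "fingers": 24}
    - {"x": -0.01, "y": 0, "z": 0.14, "wx": 0, "wy": 0, "wz": 0, "fingers": 24}

```text
time_s: 23.5
eef_pos: [0.5913, 0.3277, 0.1693]
orientation: [-3.115, -0.383, -0.004]
ft_force: [-0.2, 0.8, 1.9]
width: 0.0274
```

Run:
```python
from pour import *
print(pose()[0],pose()[2]['ft_force'],pose()[2]['wrist_torque'])
goto([.591,.3275,.161],down(np.radians(14)))
```

```text
[0.5913374  0.32769904 0.16928951] [-0.15964708  0.77072702  1.92658184] [-0.04837747  0.0744286  -0.01898619]
x -0.008 y 0.003 z 0.166 | wx -0.03 wy -0.03 wz 0.00  t=23.50
```

>>> apply_moves:
  rows:
    - {"x": 0, "y": 0, "z": 0.06, "wx": 0, "wy": 0, "wz": 0, "fingers": 24}
    - {"x": 0, "y": 0, "z": 0.11, "wx": 0, "wy": 0, "wz": 0, "fingers": 24}
    - {"x": 0, "y": 0, "z": 0.15, "wx": 0, "wy": 0, "wz": 0, "fingers": 24}
    - {"x": 0, "y": 0, "z": 0.17, "wx": 0, "wy": 0, "wz": 0, "fingers": 24}
    - {"x": 0, "y": 0, "z": 0.18, "wx": 0, "wy": 0, "wz": 0, "fingers": 24}

```text
time_s: 24.0
eef_pos: [0.5914, 0.3277, 0.1609]
orientation: [-3.115, -0.383, -0.004]
ft_force: [-1.2, -1.0, 9.3]
width: 0.0271
```

Run:
```python
from pour import *
print(pose()[0],pose()[2]['ft_force'],pose()[2]['wrist_torque'])
shot('scene','s13');a,b=shot('wrist','w13')
s=cv2.imread('pics/s13.png')
f=lambda i,w,h:cv2.resize(i,(w,h),interpolation=cv2.INTER_CUBIC)
cv2.imwrite('pics/m13.png',np.vstack([f(s[140:220,380:480],500,400)]))
```

```text
[0.59143791 0.32772204 0.16089141] [-1.17418691 -0.97791827  9.29117865] [-0.29564998  0.78113098 -0.04265444]
```

View pics/m13.png

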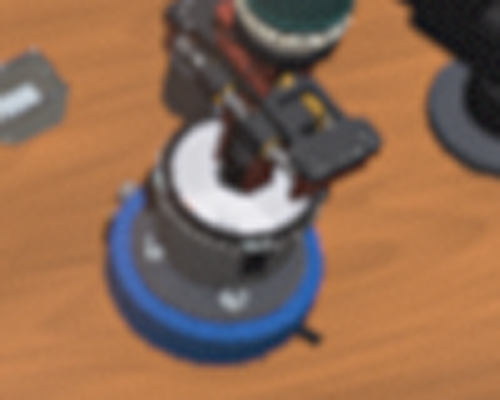

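The height corresponds to a snapped lid unless the knob slipped in the grip. Release, rise and look.

>>> apply_moves:
  rows:
    - {"x": 0, "y": 0, "z": 0, "wx": 0, "wy": 0, "wz": 0, "fingers": 60}
    - {"x": 0, "y": 0, "z": 0, "wx": 0, "wy": 0, "wz": 0, "fingers": 60}
    - {"x": 0, "y": 0, "z": 0, "wx": 0, "wy": 0, "wz": 0, "fingers": 60}
    - {"x": 0, "y": 0, "z": -0.8, "wx": 0, "wy": 0, "wz": 0, "fingers": 60}
    - {"x": 0, "y": 0, "z": -1.6, "wx": 0, "wy": 0, "wz": 0, "fingers": 60}
    - {"x": 0.1, "y": 0.4, "z": -2.4, "wx": 0, "wy": 0, "wz": 0, "fingers": 60}
    - {"x": 0.1, "y": 0.8, "z": -3.2, "wx": 0, "wy": 0, "wz": 0, "fingers": 30}
    - {"x": 0.1, "y": 0.8, "z": -3.6, "wx": 0, "wy": 0, "wz": 0, "fingers": 10}
    - {"x": 0.1, "y": 0.8, "z": -3.6, "wx": 0, "wy": 0, "wz": 0, "fingers": 0}
    - {"x": 0.1, "y": 0.8, "z": -3.6, "wx": 0, "wy": 0, "wz": 0, "fingers": 0}
    - {"x": 0.1, "y": 0.8, "z": -3.6, "wx": 0, "wy": 0, "wz": 0, "fingers": 0}

```text
time_s: 25.2
eef_pos: [0.6043, 0.2895, 0.3383]
orientation: [-3.116, -0.383, 0.001]
ft_force: [0.4, -0.0, -0.8]
width: 0.0233
```

Run:
```python
from lidfit import *
c,im=shot('wrist','w14'); print(pose()[0],yawof())
im=cv2.imread('pics/w14.png')
cv2.imwrite('pics/w14c.png',cv2.resize(im[80:215,250:390],None,fx=5,fy=4.4,interpolation=cv2.INTER_CUBIC))
for z in (.156,.175): lid('pics/w14.png',c,(318.5,150.5),z)
```

```text
[0.60432127 0.28951029 0.33826471] 14.03171182639375
(array([0.59161515, 0.32762368, 0.05285653]), np.float64(8.010306878940931e-05)) 72
(array([0.59141715, 0.32920249, 0.04994737]), np.float64(7.569429797279238e-05)) 72
```

View pics/w14c.png

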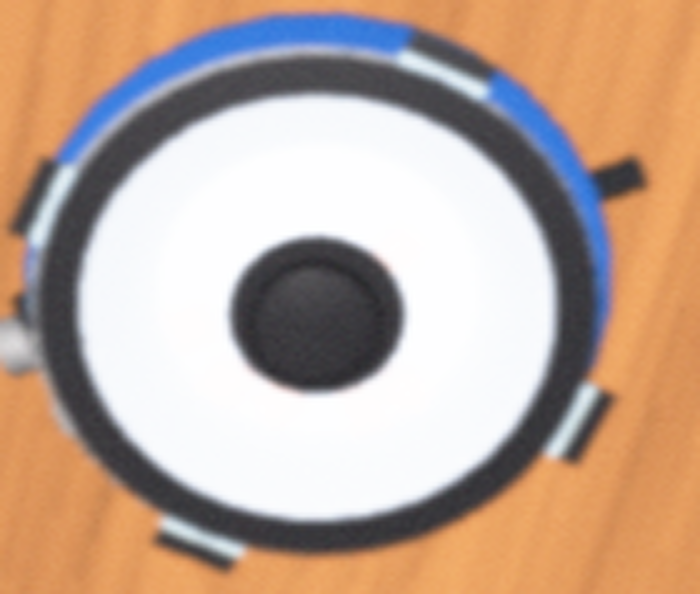

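The disc radius at z = 0.156 reads 52.86 mm against 52.77 before (at the unsnapped height it would read 49.9). The lid is therefore down on the rim and centred within 0.7 mm. One press on the knob top with closed fingers will make sure all the arms have snapped.

Run:
```python
from pour import *
goto([.5914,.3276,.195],down(np.radians(14)))
```

```text
x -0.064 y -0.795 z 2.867 | wx -0.02 wy 0.01 wz 0.01  t=25.25
```

>>> apply_moves:
  rows:
    - {"x": -0.06, "y": -0.4, "z": 0.8, "wx": 0, "wy": 0, "wz": 0, "fingers": 0}
    - {"x": -0.06, "y": -0.8, "z": 1.6, "wx": 0, "wy": 0, "wz": 0, "fingers": 0}
    - {"x": -0.06, "y": -0.8, "z": 2.3, "wx": 0, "wy": 0, "wz": 0, "fingers": 0}
    - {"x": -0.06, "y": -0.8, "z": 2.7, "wx": 0, "wy": 0, "wz": 0, "fingers": 0}
    - {"x": -0.06, "y": -0.8, "z": 2.86, "wx": 0, "wy": 0, "wz": 0, "fingers": 0}
    - {"x": -0.06, "y": -0.8, "z": 2.92, "wx": 0, "wy": 0, "wz": 0, "fingers": 0}
    - {"x": -0.06, "y": -0.8, "z": 2.97, "wx": 0, "wy": 0, "wz": 0, "fingers": 0}
    - {"x": -0.06, "y": -0.8, "z": 3.0, "wx": 0, "wy": 0, "wz": 0, "fingers": 0}

```text
time_s: 26.05
eef_pos: [0.5924, 0.3282, 0.1894]
orientation: [-3.115, -0.383, -0.001]
ft_force: [0.8, 0.1, 0.8]
width: 0.0003
```

>>> apply_moves:
  rows:
    - {"x": 0, "y": 0, "z": 0.04, "wx": 0, "wy": 0, "wz": 0, "fingers": 0}
    - {"x": 0, "y": 0, "z": 0.08, "wx": 0, "wy": 0, "wz": 0, "fingers": 0}
    - {"x": 0, "y": 0, "z": 0.1, "wx": 0, "wy": 0, "wz": 0, "fingers": 0}
    - {"x": 0, "y": 0, "z": 0.1, "wx": 0, "wy": 0, "wz": 0, "fingers": 0}

```text
time_s: 26.45
eef_pos: [0.5931, 0.3284, 0.1864]
orientation: [-3.115, -0.383, -0.005]
ft_force: [-1.9, -1.2, 7.3]
width: 0.0008
```

>>> apply_moves:
  rows:
    - {"x": 0, "y": 0, "z": 0.06, "wx": 0, "wy": 0, "wz": 0, "fingers": 0}
    - {"x": 0, "y": 0, "z": 0.1, "wx": 0, "wy": 0, "wz": 0, "fingers": 0}
    - {"x": 0, "y": 0, "z": 0.12, "wx": 0, "wy": 0, "wz": 0, "fingers": 0}

```text
time_s: 26.75
eef_pos: [0.5932, 0.3285, 0.1862]
orientation: [-3.114, -0.383, -0.01]
ft_force: [-12.6, -5.0, 35.3]
width: 0.0003
```

There's a firm stop at 0.186 under 35 N, which is exactly the snapped knob height. Back off and look at the whole bench.

>>> apply_moves:
  rows:
    - {"x": 0, "y": 0, "z": -0.2, "wx": 0, "wy": 0, "wz": 0, "fingers": 0}
    - {"x": 0, "y": 0, "z": -1, "wx": 0, "wy": 0, "wz": 0, "fingers": 20}
    - {"x": 0, "y": 0, "z": -2, "wx": 0, "wy": 0, "wz": 0, "fingers": 50}
    - {"x": 0.1, "y": 0.8, "z": -3, "wx": 0, "wy": 0, "wz": 0, "fingers": 50}
    - {"x": 0.1, "y": 0.8, "z": -3, "wx": 0, "wy": 0, "wz": 0, "fingers": 50}
    - {"x": 0.1, "y": 0.8, "z": -3, "wx": 0, "wy": 0, "wz": 0, "fingers": 50}

```text
time_s: 27.35
eef_pos: [0.6086, 0.2894, 0.3388]
orientation: [-3.113, -0.38, -0.017]
ft_force: [-0.4, 0.6, 0.5]
width: 0.0371
```

Run:
```python
from lidfit import *
c,im=shot('wrist','w15'); print(pose()[0],yawof()); shot('top','t15')
lid('pics/w15.png',c,(318.5,150.5),.156)
b=cv2.imread('pics/t15.png')
cv2.imwrite('pics/t15c.png',cv2.resize(b[120:300,140:520],None,fx=2.1,fy=2.1,interpolation=cv2.INTER_CUBIC))
```

```text
[0.60713354 0.28986513 0.33622266] 13.95459501822309
(array([0.59130853, 0.3277556 , 0.05282775]), np.float64(7.846595784537141e-05)) 42
```

View pics/t15c.png

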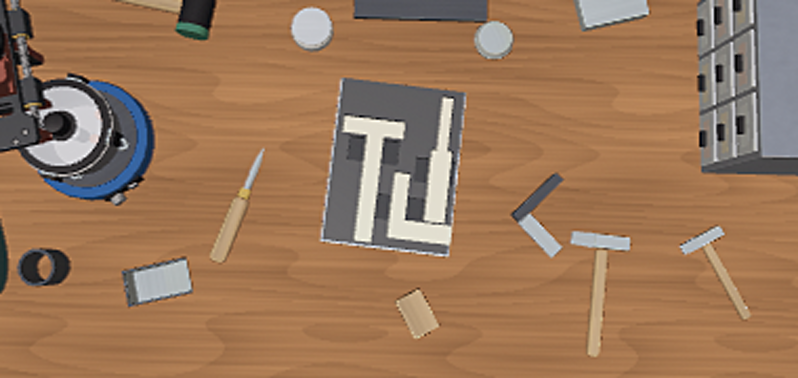

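The lid re-fits at (0.5913, 0.3278), still seated. On to the scraper.

Run:
```python
from pour import *
y=np.radians(-18.6); u=np.array([np.cos(y),np.sin(y)])
O=np.array([.490,.120]); t=O+.05*u
q,e,a=kin.ik([*t,.25],down(y+np.pi/2),pose()[2]['joints']);print(q,e)
goto([*t,.25],down(y+np.pi/2))
```

```text
[ 6.50490709e-02  2.58633544e-01  1.58769067e+00 -4.87860158e-15
  1.29526844e+00 -1.18111602e+00] 8.112276265001818e-16
x -2.241 y 3.285 z 1.670 | wx -0.01 wy -0.06 wz -9.57  t=27.45
```

>>> apply_moves:
  rows:
    - {"x": -0.5, "y": 0.8, "z": 0, "wx": 0, "wy": 0, "wz": -1.2, "fingers": 50}
    - {"x": -1, "y": 1.6, "z": 0, "wx": 0, "wy": 0, "wz": -2.4, "fingers": 50}
    - {"x": -1.5, "y": 2.4, "z": 0.4, "wx": 0, "wy": 0, "wz": -3.6, "fingers": 50}
    - {"x": -2.24, "y": 3.28, "z": 1, "wx": 0, "wy": 0, "wz": -5, "fingers": 50}
    - {"x": -2.24, "y": 3.28, "z": 1.67, "wx": 0, "wy": -0.06, "wz": -9.57, "fingers": 50}
    - {"x": -2.24, "y": 3.28, "z": 1.67, "wx": 0, "wy": -0.06, "wz": -9.57, "fingers": 50}
    - {"x": -2.24, "y": 3.28, "z": 1.67, "wx": 0, "wy": -0.06, "wz": -9.57, "fingers": 50}
    - {"x": -2.24, "y": 3.28, "z": 1.67, "wx": 0, "wy": -0.06, "wz": -9.57, "fingers": 50}
    - {"x": -2.24, "y": 3.28, "z": 1.67, "wx": 0, "wy": -0.06, "wz": -9.57, "fingers": 50}
    - {"x": -2.24, "y": 3.28, "z": 1.67, "wx": 0, "wy": -0.06, "wz": -9.57, "fingers": 50}
    - {"x": -2.24, "y": 3.28, "z": 1.67, "wx": 0, "wy": -0.06, "wz": -9.57, "fingers": 50}

```text
time_s: 28.55
eef_pos: [0.5373, 0.1046, 0.2498]
orientation: [-2.551, -1.831, 0.001]
ft_force: [0.4, 0.1, 0.1]
width: 0.05
```

```bash
cat > look.py <<'E'
from pour import *
import sys,pickle
n=sys.argv[1]
c,im=shot('wrist','w'+n); print(pose()[0],yawof(),pose()[2]['time_s']); pickle.dump(c,open(f'c{n}.pkl','wb'))
E
python3 look.py 16
```

```text
[0.53738915 0.10457525 0.24991395] 71.3609018018397 28.6
```

View pics/w16.png

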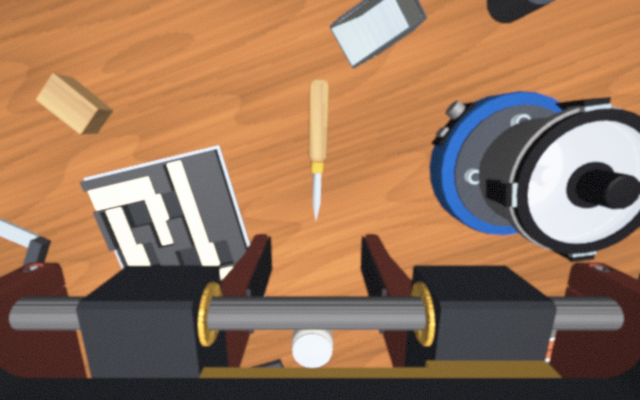

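The scraper handle runs from the butt (320,80) to the ferrule (317,170), with the tip at (316,221). Fitting its axis.

Run:
```python
from pour import *
import pickle
im=cv2.imread('pics/w16.png'); c=pickle.load(open('c16.pkl','rb'))
cv2.imwrite('pics/w16c.png',cv2.resize(im[65:235,270:370],None,fx=5,fy=3.5,interpolation=cv2.INTER_CUBIC))
hsv=cv2.cvtColor(im,cv2.COLOR_BGR2HSV)
for r in (85,100,120,140,155,165,180,200,215): print(r,[tuple(int(v) for v in hsv[r,x]) for x in range(304,334,2)])
```

```text
85 [(14, 150, 222), (13, 150, 223), (13, 151, 219), (16, 126, 218), (19, 109, 235), (19, 103, 233), (19, 97, 234), (18, 96, 233), (17, 98, 228), (17, 102, 226), (19, 101, 235), (19, 106, 235), (16, 128, 219), (13, 150, 212), (14, 151, 213)]
100 [(13, 150, 206), (13, 151, 205), (14, 145, 195), (17, 122, 219), (19, 111, 237), (19, 99, 237), (18, 94, 238), (19, 95, 234), (18, 96, 232), (17, 98, 230), (19, 104, 235), (19, 108, 233), (16, 129, 207), (13, 149, 209), (13, 149, 217)]
120 [(13, 152, 216), (13, 151, 213), (14, 143, 192), (16, 123, 218), (19, 107, 237), (19, 96, 239), (19, 96, 240), (19, 91, 239), (18, 94, 233), (17, 102, 226), (19, 106, 230), (18, 113, 225), (14, 137, 206), (13, 153, 207), (13, 151, 206)]
140 [(13, 152, 201), (13, 152, 203), (14, 138, 188), (16, 120, 217), (18, 107, 234), (19, 93, 242), (20, 90, 242), (20, 90, 242), (18, 95, 235), (18, 104, 227), (18, 112, 223), (17, 124, 209), (14, 148, 197), (13, 155, 204), (13, 153, 206)]
155 [(13, 151, 213), (13, 151, 210), (15, 136, 190), (16, 119, 212), (17, 104, 233), (20, 94, 241), (20, 88, 244), (20, 90, 242), (18, 93
[... 374 characters left out ...]
 154, 214), (13, 149, 215), (13, 153, 214), (13, 114, 192), (96, 7, 190), (100, 16, 238), (102, 16, 246), (5, 14, 219), (12, 131, 201), (14, 156, 194), (13, 149, 198), (13, 157, 197), (13, 153, 200), (13, 152, 201)]
200 [(13, 155, 211), (13, 153, 211), (13, 153, 210), (13, 145, 214), (12, 76, 201), (98, 13, 215), (100, 16, 242), (102, 14, 242), (10, 49, 219), (13, 145, 216), (13, 152, 212), (13, 151, 215), (13, 152, 216), (13, 155, 214), (13, 146, 216)]
215 [(13, 152, 221), (14, 149, 222), (14, 149, 222), (14, 151, 221), (13, 149, 219), (10, 63, 221), (150, 2, 223), (11, 103, 217), (13, 149, 216), (13, 152, 218), (13, 156, 218), (13, 150, 222), (13, 149, 223), (14, 153, 222), (13, 152, 223)]
```

View pics/w16c.png

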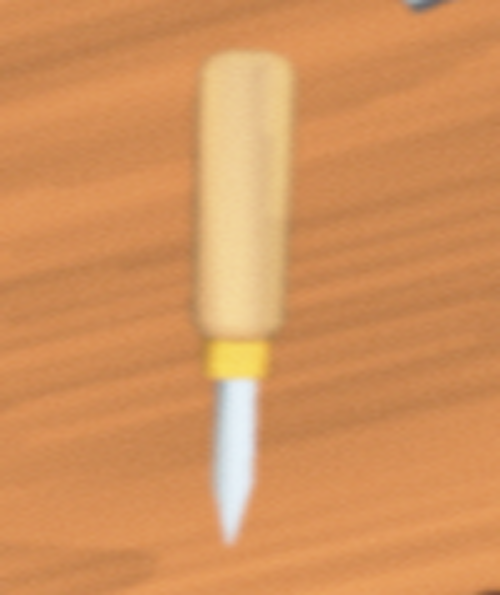

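Run:
```python
from pour import *
import pickle
c=pickle.load(open('c16.pkl','rb')); print(c[1])
for z in (.011,.016):
    b=onz(c,(319.4,79.3),z); h=onz(c,(318,160.7),z); t=onz(c,(316,221.3),.0115)
    print(z,b,h,t,'len',np.linalg.norm(t-b),np.linalg.norm(h-b))
    d=(t-b)[:2]; y=np.arctan2(d[1],d[0]); u=d/np.linalg.norm(d); print(np.degrees(y),'O from butt',b[:2]+.07*u,'from tip',t[:2]-.11*u)
    d=(h-b)[:2]; print(np.degrees(np.arctan2(d[1],d[0])))
```

```text
[0.471649   0.12620616 0.41260818]
0.011 [0.42330588 0.14677855 0.011     ] [0.51563523 0.11388788 0.011     ] [0.5922565  0.08521021 0.0115    ] len 0.17981997676052036 0.09801277743032422
-20.02255934947104 O from butt [0.48907493 0.12281124] from tip [0.48890513 0.12287312]
-19.60752634761579
0.016 [0.42390775 0.14652243 0.016     ] [0.5150876  0.11404125 0.016     ] [0.5922565  0.08521021 0.0115    ] len 0.1792226021122708 0.09679252366696064
-20.011504033479476 O from butt [0.48968142 0.12256781] from tip [0.48889787 0.12285318]
-19.607526347615796
```

The scraper length comes out at 179.8 mm (180 expected); origin (0.489, 0.1228), yaw −20.0°. Grasping.

Run:
```python
from pour import *
goto([.489,.1228,.004],down(np.radians(70)))
```

```text
x 0.035 y -1.027 z 4.920 | wx -0.01 wy -0.00 wz 0.23  t=28.60
```

>>> apply_moves:
  rows:
    - {"x": 0.03, "y": -0.6, "z": 0.8, "wx": 0, "wy": 0, "wz": 0.23, "fingers": 50}
    - {"x": 0.03, "y": -1.03, "z": 1.6, "wx": 0, "wy": 0, "wz": 0.23, "fingers": 50}
    - {"x": 0.03, "y": -1.03, "z": 2.5, "wx": 0, "wy": 0, "wz": 0.23, "fingers": 50}
    - {"x": 0.03, "y": -1.03, "z": 3.4, "wx": 0, "wy": 0, "wz": 0.23, "fingers": 50}
    - {"x": 0.03, "y": -1.03, "z": 4.1, "wx": 0, "wy": 0, "wz": 0.23, "fingers": 50}
    - {"x": 0.03, "y": -1.03, "z": 4.6, "wx": 0, "wy": 0, "wz": 0.23, "fingers": 50}
    - {"x": 0.03, "y": -1.03, "z": 4.85, "wx": 0, "wy": 0, "wz": 0.23, "fingers": 50}
    - {"x": 0.03, "y": -1.03, "z": 4.92, "wx": 0, "wy": 0, "wz": 0.23, "fingers": 50}
    - {"x": 0.03, "y": -1.03, "z": 4.92, "wx": 0, "wy": 0, "wz": 0.23, "fingers": 50}
    - {"x": 0.03, "y": -1.03, "z": 4.92, "wx": 0, "wy": 0, "wz": 0.23, "fingers": 20}
    - {"x": 0.03, "y": -1.03, "z": 4.92, "wx": 0, "wy": 0, "wz": 0.23, "fingers": 20}
    - {"x": 0.03, "y": -1.03, "z": 4.92, "wx": 0, "wy": 0, "wz": 0.23, "fingers": 20}
    - {"x": 0.03, "y": -1.03, "z": 4.92, "wx": 0, "wy": 0, "wz": 0.23, "fingers": 20}
    - {"x": 0.03, "y": -1.03, "z": 4.92, "wx": 0, "wy": 0, "wz": 0.23, "fingers": 20}
  grip_force: 25

```text
time_s: 30.0
eef_pos: [0.4894, 0.1227, 0.0047]
orientation: [-2.573, -1.801, -0.001]
ft_force: [-0.2, 0.1, 6.9]
width: 0.0241
```

Run:
```python
from pour import *
p,_,o=pose(); print(p,yawof(),o['width'],o['ft_force'])
# tray estimate from top: 
TL,TR,BR,BL=[np.array(v) for v in [(.6915,-.0251),(.6742,-.2066),(.4384,-.1835),(.4553,-.002)]]
loc=np.array([(.122,.118),(.122,-.064),(-.117,-.064),(-.117,.118)])
r,rs=R.align_vectors(np.c_[np.array([TL,TR,BR,BL])-np.mean([TL,TR,BR,BL],0),np.zeros(4)],np.c_[loc-loc.mean(0),np.zeros(4)])
y=r.as_euler('zyx')[0]; O=np.mean([TL,TR,BR,BL],0)-r.apply([*loc.mean(0),0])[:2]
print(np.degrees(y),O)
for n,l in dict(h=(.02,.06),s=(-.06,.014),sc=(0,-.04)).items(): print(n,O+r.apply([*l,0])[:2])
ctr=O; 
# look at tray with scraper held: view pose tool y = tray x; 
u=np.array([np.cos(y),np.sin(y)])
t=np.mean([TL,TR,BR,BL],0)+.09*u
goto([p[0],p[1],.35],down(y+np.pi/2)); goto([*t,.35],down(y+np.pi/2))
print(kin.ik([*t,.35],down(y+np.pi/2),o['joints']))
```

```text
[0.48936914 0.12271117 0.00471821] 69.9829992503012 0.024127931328384672 [-0.18558059  0.08381204  6.94495152]
-5.513517413894507 [ 0.55976739 -0.13093488]
h [ 0.5854397  -0.07313408]
s [ 0.5013901  -0.11123482]
sc [ 0.55592417 -0.17074983]
x 0.006 y -0.001 z -6.906 | wx 0.00 wy -0.01 wz -2.42  t=30.00
x -3.292 y 4.715 z -6.909 | wx 0.00 wy -0.01 wz -2.42  t=30.00
(array([-2.74839274e-01,  3.76617974e-01,  1.17399517e+00,  1.16196694e-13,
        1.59097951e+00, -1.74940657e+00]), np.float64(3.017407421891921e-13), np.float64(9.898919473110092e-11))
```

>>> apply_moves:
  rows:
    - {"x": 0, "y": 0, "z": -0.3, "wx": 0, "wy": 0, "wz": 0, "fingers": 20}
    - {"x": 0, "y": 0, "z": -1, "wx": 0, "wy": 0, "wz": 0, "fingers": 20}
    - {"x": -0.3, "y": 0.4, "z": -1.8, "wx": 0, "wy": 0, "wz": -0.4, "fingers": 20}
    - {"x": -0.8, "y": 1.1, "z": -2.6, "wx": 0, "wy": 0, "wz": -0.8, "fingers": 20}
    - {"x": -1.3, "y": 1.8, "z": -3.4, "wx": 0, "wy": 0, "wz": -1.2, "fingers": 20}
    - {"x": -1.8, "y": 2.6, "z": -4.2, "wx": 0, "wy": 0, "wz": -1.6, "fingers": 20}
    - {"x": -2.3, "y": 3.3, "z": -5, "wx": 0, "wy": 0, "wz": -2, "fingers": 20}
    - {"x": -2.8, "y": 4, "z": -5.8, "wx": 0, "wy": 0, "wz": -2.42, "fingers": 20}
    - {"x": -3.3, "y": 4.7, "z": -6.6, "wx": 0, "wy": 0, "wz": -2.42, "fingers": 20}
    - {"x": -3.3, "y": 4.7, "z": -6.9, "wx": 0, "wy": 0, "wz": -2.42, "fingers": 20}
    - {"x": -3.3, "y": 4.7, "z": -6.9, "wx": 0, "wy": 0, "wz": -2.42, "fingers": 20}
    - {"x": -3.3, "y": 4.7, "z": -6.9, "wx": 0, "wy": 0, "wz": -2.42, "fingers": 20}
    - {"x": -3.3, "y": 4.7, "z": -6.9, "wx": 0, "wy": 0, "wz": -2.42, "fingers": 20}

```text
time_s: 31.3
eef_pos: [0.6527, -0.1126, 0.3482]
orientation: [-2.324, -2.11, 0.0]
ft_force: [-0.2, 0.8, -2.0]
width: 0.0238
```

```bash
python3 look.py 17
```

```text
[ 0.65212908 -0.11206981  0.34754824] 84.51845926595935 31.35
```

View pics/w17.png

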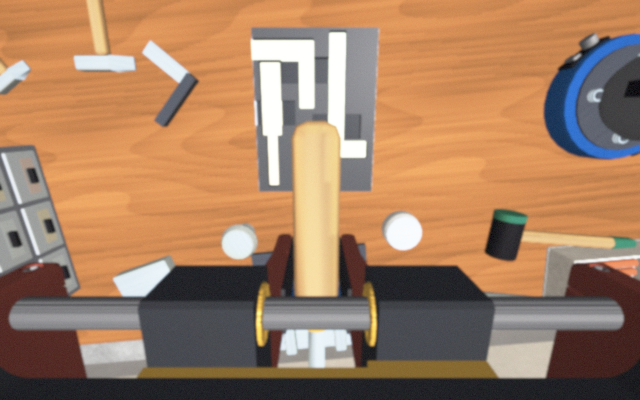

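The tray is fully in view with corners near (251,28), (378,28), (371,190) and (260,190). The held scraper is well aligned. Enlarging.

Run:
```python
import cv2
im=cv2.imread('pics/w17.png')
cv2.imwrite('pics/w17c.png',cv2.resize(im[20:140,240:390],None,fx=5,fy=5,interpolation=cv2.INTER_CUBIC))
cv2.imwrite('pics/w17d.png',cv2.resize(im[100:200,240:390],None,fx=5,fy=5,interpolation=cv2.INTER_CUBIC))
```

```text
(no output)
```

View pics/w17c.png

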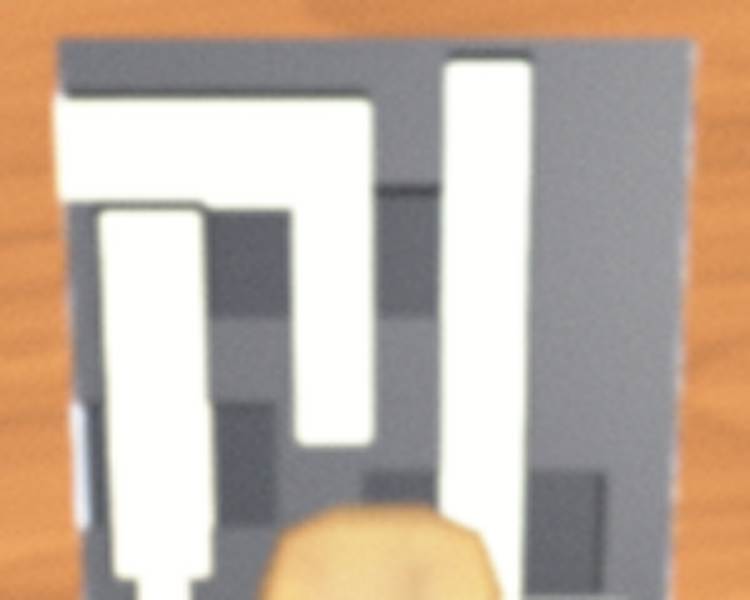

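View pics/w17d.png

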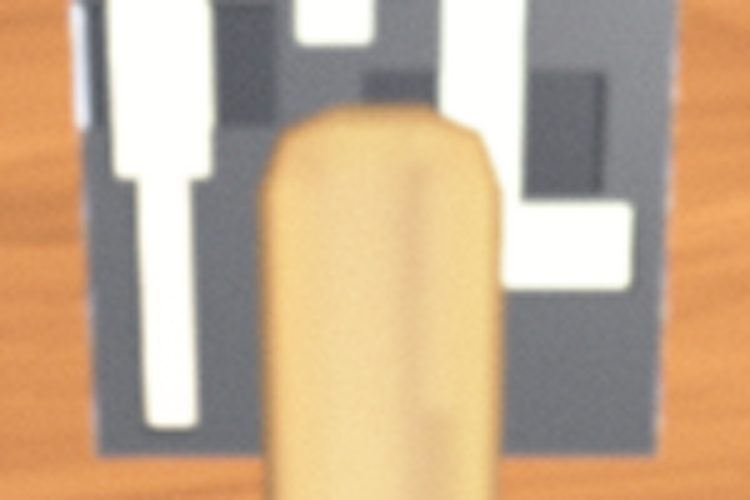

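Run:
```python
from pour import *
import pickle
c=pickle.load(open('c17.pkl','rb'))
px=[(371,191),(259.6,191),(251.4,28),(378.6,28)] # TL(+x,+y),TR(+x,-y),BR(-x,-y),BL(-x,+y)
loc=np.array([(.122,.118),(.122,-.064),(-.117,-.064),(-.117,.118)])
W=np.array([onz(c,p,.018)[:2] for p in px]); print(W)
print([np.linalg.norm(W[i]-W[(i+1)%4]) for i in range(4)])
r,rs=R.align_vectors(np.c_[W-W.mean(0),np.zeros(4)],np.c_[loc-loc.mean(0),np.zeros(4)])
y=r.as_euler('zyx')[0]; O=W.mean(0)-r.apply([*loc.mean(0),0])[:2]
print(np.degrees(y),O,rs)
def T2W(l): return O+r.apply([l[0],l[1],0])[:2]
# check pocket floor features z=.006: scraper pocket handle: left/right edges & ends ; 
def W2T(p,z): 
    X=onz(c,p,z)[:2]-O; return r.inv().apply([*X,0])[:2]
f=lambda u,v:(240+u/5,20+v/5); fd=lambda u,v:(240+u/5,100+v/5)
for n,p in dict(sc_butt_L=f(100,208),sc_butt_R=f(203,208),sc_tipL=fd(150,427),sc_tipR=fd(197,427),sc_shL=fd(115,178),sc_shR=fd(210,178),ham_buttL=f(444,62),ham_buttR=f(532,62),sq_corner=f(371,98),sq_endL=f(298,443),sq_endR=f(372,443),ham_headcorner=fd(631,288)).items(): print(n,np.round(W2T(p,.006)*1000,1))
for n,l in dict(h=(.02,.06),s=(-.06,.014),sc=(0,-.04)).items(): print(n,T2W(l))
```

```text
[[ 0.69654024 -0.02764625]
 [ 0.67894911 -0.20771648]
 [ 0.44232252 -0.18532613]
 [ 0.45992974 -0.00449556]]
[np.float64(0.18092742563101508), np.float64(0.23768355353777765), np.float64(0.18168574894130093), np.float64(0.23774037093493658)]
-5.523851751307771 [ 0.56434799 -0.13293007] 0.0015230433938337624
sc_butt_L [-74.4 -55.7]
sc_butt_R [-74.4 -24.8]
sc_tipL [114.4 -48. ]
sc_tipR [114.4 -32.4]
sc_shL [ 33.9 -56. ]
sc_shR [ 33.9 -25.8]
ham_buttL [-113.8   47.2]
ham_buttR [-113.8   73. ]
sq_corner [-104.2   25.7]
sq_endL [-7.   2.8]
sq_endR [-7.  25.8]
ham_headcorner [ 68.8 109.5]
h [ 0.59003072 -0.0751339 ]
s [ 0.50597426 -0.11321948]
sc [ 0.56049759 -0.17274432]
```

The tray's corners and pocket outlines agree with the drawing to about 1 mm: origin (0.5643, −0.1329), yaw −5.52°. Moving over the scraper pocket.

```bash
cat > tray.py <<'E'
from pour import *
O=np.array([.56435,-.13293]); TY=np.radians(-5.52); r=R.from_euler('z',TY)
def T2W(l): return O+r.apply([l[0],l[1],0])[:2]
PK=dict(h=(.02,.06),s=(-.06,.014),sc=(0,-.04))
E
python3 - <<'E'
from tray import *
t=T2W((.0004,-.04)); print(t)
for z in (.06,.0125): goto([*t,z],down(TY+np.pi/2))
E
```

```text
[ 0.56090042 -0.17278298]
x -1.394 y -1.680 z 5.754 | wx -0.03 wy -0.02 wz 0.01  t=31.35
x -1.396 y -1.676 z 6.704 | wx -0.03 wy -0.02 wz 0.01  t=31.35
```

>>> apply_moves:
  rows:
    - {"x": -0.5, "y": -0.6, "z": 0.3, "wx": 0, "wy": 0, "wz": 0, "fingers": 20}
    - {"x": -1, "y": -1.2, "z": 1, "wx": 0, "wy": 0, "wz": 0, "fingers": 20}
    - {"x": -1.39, "y": -1.68, "z": 1.8, "wx": 0, "wy": 0, "wz": 0, "fingers": 20}
    - {"x": -1.39, "y": -1.68, "z": 2.6, "wx": 0, "wy": 0, "wz": 0, "fingers": 20}
    - {"x": -1.39, "y": -1.68, "z": 3.5, "wx": 0, "wy": 0, "wz": 0, "fingers": 20}
    - {"x": -1.39, "y": -1.68, "z": 4.4, "wx": 0, "wy": 0, "wz": 0, "fingers": 20}
    - {"x": -1.39, "y": -1.68, "z": 5.2, "wx": 0, "wy": 0, "wz": 0, "fingers": 20}
    - {"x": -1.39, "y": -1.68, "z": 5.75, "wx": 0, "wy": 0, "wz": 0, "fingers": 20}
    - {"x": -1.39, "y": -1.68, "z": 5.75, "wx": 0, "wy": 0, "wz": 0, "fingers": 20}
    - {"x": -1.39, "y": -1.68, "z": 5.75, "wx": 0, "wy": 0, "wz": 0, "fingers": 20}

```text
time_s: 32.35
eef_pos: [0.5597, -0.1713, 0.0597]
orientation: [-2.319, -2.109, 0.003]
ft_force: [0.6, 0.2, -1.1]
width: 0.0239
```

```bash
python3 - <<'E'
from tray import *
t=T2W((.0004,-.04)); print(pose()[0],yawof())
for z in (.03,.0115): goto([*t,z],down(TY+np.pi/2))
E
python3 look.py 18
```

```text
[ 0.55966187 -0.17130859  0.05969559] 84.5705963438066
x -0.029 y 0.031 z 0.594 | wx -0.06 wy -0.03 wz 0.02  t=32.35
x -0.030 y 0.033 z 0.964 | wx -0.06 wy -0.03 wz 0.02  t=32.35
[ 0.56098333 -0.17206116  0.06093367] 84.55957802742634 32.4
```

View pics/w18.png

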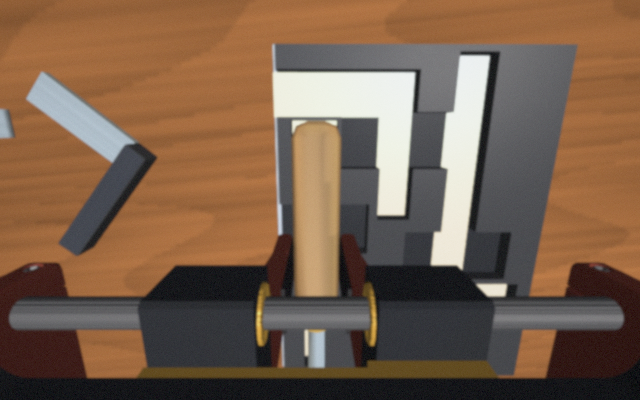

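The handle lies over its pocket, with the light pocket edges showing evenly at (295,122) and (338,122). Lowering.

>>> apply_moves:
  rows:
    - {"x": -0.015, "y": 0, "z": 0.3, "wx": 0, "wy": 0, "wz": 0.01, "fingers": 20}
    - {"x": -0.015, "y": 0, "z": 0.6, "wx": 0, "wy": 0, "wz": 0.01, "fingers": 20}
    - {"x": -0.015, "y": 0, "z": 0.8, "wx": 0, "wy": 0, "wz": 0.01, "fingers": 20}
    - {"x": -0.015, "y": 0, "z": 0.92, "wx": 0, "wy": 0, "wz": 0.01, "fingers": 20}
    - {"x": -0.015, "y": 0, "z": 0.97, "wx": 0, "wy": 0, "wz": 0.01, "fingers": 20}
    - {"x": -0.015, "y": 0, "z": 0.98, "wx": 0, "wy": 0, "wz": 0.01, "fingers": 20}
    - {"x": -0.015, "y": 0, "z": 0.98, "wx": 0, "wy": 0, "wz": 0.01, "fingers": 20}

```text
time_s: 33.1
eef_pos: [0.5611, -0.1728, 0.0123]
orientation: [-2.323, -2.11, 0.001]
ft_force: [-0.8, -0.3, -1.9]
width: 0.0236
```

Run:
```python
from tray import *
p,_,o=pose(); print(p,yawof(),o['ft_force'],o['wrist_torque'],o['width'])
```

```text
[ 0.56110428 -0.17283133  0.0122655 ] 84.49923418529679 [-0.78421814 -0.26026486 -1.85108684] [-0.01565171 -0.03811542 -0.02919422] 0.023557180316476634
```

>>> apply_moves:
  rows:
    - {"x": 0, "y": 0, "z": 0.02, "wx": 0, "wy": 0, "wz": 0, "fingers": 20}
    - {"x": 0, "y": 0, "z": 0.02, "wx": 0, "wy": 0, "wz": 0, "fingers": 38}
    - {"x": 0, "y": 0, "z": 0.02, "wx": 0, "wy": 0, "wz": 0, "fingers": 38}
    - {"x": 0, "y": 0, "z": 0.02, "wx": 0, "wy": 0, "wz": 0, "fingers": 38}
    - {"x": 0, "y": 0, "z": -0.3, "wx": 0, "wy": 0, "wz": 0, "fingers": 38}
    - {"x": 0, "y": 0, "z": -1, "wx": 0, "wy": 0, "wz": 0, "fingers": 38}
    - {"x": 0, "y": 0, "z": -2, "wx": 0, "wy": 0, "wz": 0, "fingers": 38}
    - {"x": 0, "y": 0.5, "z": -3, "wx": 0, "wy": 0, "wz": 0, "fingers": 38}
    - {"x": 0, "y": 1, "z": -4, "wx": 0, "wy": 0, "wz": 0, "fingers": 38}
    - {"x": 0, "y": 1, "z": -4.2, "wx": 0, "wy": 0, "wz": 0, "fingers": 38}
    - {"x": 0, "y": 1, "z": -4.2, "wx": 0, "wy": 0, "wz": 0, "fingers": 38}

```text
time_s: 34.2
eef_pos: [0.6148, -0.1791, 0.2265]
orientation: [2.322, 2.11, 0.005]
ft_force: [-0.5, -0.4, -0.5]
width: 0.038
```

```bash
python3 look.py 19
```

```text
[ 0.61251546 -0.17840336  0.22368836] 84.51500804031946 34.25
```

View pics/w19.png

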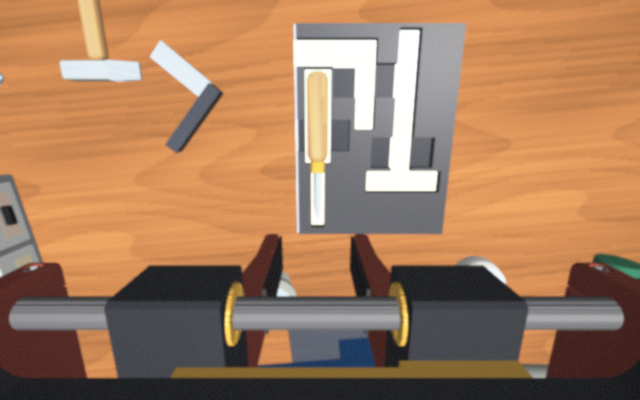

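The scraper sits in its cut-out: handle (318,72–160), blade centred in its slot to (318,224). Next the square. It's the only L-shaped try square: dark stock from (215,90) to (178,148), blade towards (155,48).

Run:
```python
from tray import *
y=np.radians(-48); u=np.array([np.cos(y),np.sin(y)])
t=np.array([.518,-.312])+.035*u
print(kin.ik([*t,.22],down(y+np.pi/2),pose()[2]['joints']))
goto([*t,.22],down(y+np.pi/2))
```

```text
(array([-6.66257373e-01,  4.15752558e-01,  1.42609614e+00, -3.15870841e-17,
        1.29974396e+00, -1.39929566e+00]), np.float64(4.652682298944613e-16), np.float64(3.259098722939897e-14))
x -3.313 y -1.110 z 0.071 | wx 0.00 wy -0.01 wz 7.09  t=34.25
```

>>> apply_moves:
  rows:
    - {"x": -0.8, "y": -0.3, "z": 0, "wx": 0, "wy": 0, "wz": 1.4, "fingers": 45}
    - {"x": -1.6, "y": -0.5, "z": 0, "wx": 0, "wy": 0, "wz": 2.8, "fingers": 45}
    - {"x": -2.4, "y": -0.8, "z": 0, "wx": 0, "wy": 0, "wz": 4.2, "fingers": 45}
    - {"x": -3.3, "y": -1.1, "z": 0.07, "wx": 0, "wy": 0, "wz": 5.6, "fingers": 45}
    - {"x": -3.31, "y": -1.11, "z": 0.07, "wx": 0, "wy": 0, "wz": 7.09, "fingers": 45}
    - {"x": -3.31, "y": -1.11, "z": 0.07, "wx": 0, "wy": 0, "wz": 7.09, "fingers": 45}
    - {"x": -3.31, "y": -1.11, "z": 0.07, "wx": 0, "wy": 0, "wz": 7.09, "fingers": 45}
    - {"x": -3.31, "y": -1.11, "z": 0.07, "wx": 0, "wy": 0, "wz": 7.09, "fingers": 45}

```text
time_s: 35.05
eef_pos: [0.5412, -0.3365, 0.2192]
orientation: [-2.929, -1.13, -0.0]
ft_force: [0.8, -0.8, -0.2]
width: 0.0451
```

```bash
python3 look.py 20
python3 - <<'E'
import cv2
im=cv2.imread('pics/w20.png')
cv2.imwrite('pics/w20c.png',cv2.resize(im[90:220,200:370],None,fx=4.6,fy=4.6,interpolation=cv2.INTER_CUBIC))
E
```

```text
[ 0.54152855 -0.33651222  0.21948097] 42.18953318660551 35.1
```

View pics/w20.png

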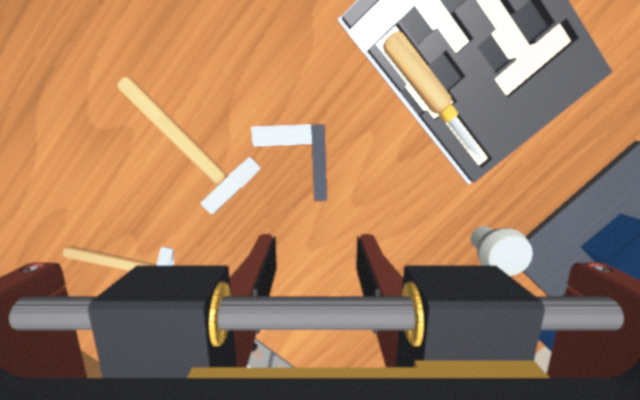

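View pics/w20c.png

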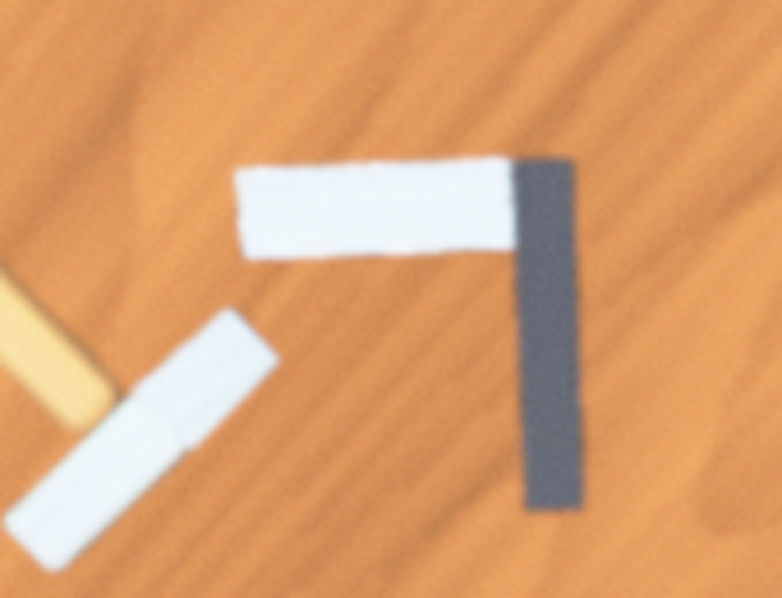

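Run:
```python
from tray import *
import pickle
c=pickle.load(open('c20.pkl','rb'))
f=lambda u,v:(200+u/4.6,90+v/4.6)
a=[onz(c,f(u,159),.018)[:2] for u in (512,573)]; b=[onz(c,f(u,509),.018)[:2] for u in (526,583)]
A=np.mean(a,0);B=np.mean(b,0); print(np.linalg.norm(a[0]-a[1]),np.linalg.norm(b[0]-b[1]),np.linalg.norm(A-B))
u=(B-A)/np.linalg.norm(B-A); y=np.arctan2(u[1],u[0]); print(np.degrees(y),(A+.04*u+B-.05*u)/2)
O=(A+.04*u+B-.05*u)/2
# blade end check
n=np.array([-u[1],u[0]])
for p in (f(237,170),f(245,258)): X=onz(c,p,.006)[:2]-O; print('blade end',X@u,X@n)
goto([*O,.004],down(y+np.pi/2))
```

```text
0.015058148387384946 0.014982238075910106 0.08901983922340348
-45.722515744576505 [ 0.52453104 -0.3126954 ]
blade end -0.03966935537527657 -0.0780054285535563
blade end -0.017532402357387643 -0.07792889263814738
x 0.064 y -0.577 z 4.310 | wx -0.01 wy -0.01 wz -0.35  t=35.10
```

The square checks out: stock 89 × 15 mm, blade end at (−39.7…−17.5, −78) as drawn. Origin (0.5245, −0.3127), yaw −45.7°. Grasping.

>>> apply_moves:
  rows:
    - {"x": 0.06, "y": -0.58, "z": 0.8, "wx": 0, "wy": 0, "wz": -0.35, "fingers": 45}
    - {"x": 0.06, "y": -0.58, "z": 1.7, "wx": 0, "wy": 0, "wz": -0.35, "fingers": 45}
    - {"x": 0.06, "y": -0.58, "z": 2.6, "wx": 0, "wy": 0, "wz": -0.35, "fingers": 45}
    - {"x": 0.06, "y": -0.58, "z": 3.4, "wx": 0, "wy": 0, "wz": -0.35, "fingers": 45}
    - {"x": 0.06, "y": -0.58, "z": 3.9, "wx": 0, "wy": 0, "wz": -0.35, "fingers": 45}
    - {"x": 0.06, "y": -0.58, "z": 4.2, "wx": 0, "wy": 0, "wz": -0.35, "fingers": 45}
    - {"x": 0.06, "y": -0.58, "z": 4.31, "wx": 0, "wy": 0, "wz": -0.35, "fingers": 45}
    - {"x": 0.06, "y": -0.58, "z": 4.31, "wx": 0, "wy": 0, "wz": -0.35, "fingers": 45}
    - {"x": 0.06, "y": -0.58, "z": 4.31, "wx": 0, "wy": 0, "wz": -0.35, "fingers": 12}
    - {"x": 0.06, "y": -0.58, "z": 4.31, "wx": 0, "wy": 0, "wz": -0.35, "fingers": 12}
    - {"x": 0.06, "y": -0.58, "z": 4.31, "wx": 0, "wy": 0, "wz": -0.35, "fingers": 12}
    - {"x": 0.06, "y": -0.58, "z": 4.31, "wx": 0, "wy": 0, "wz": -0.35, "fingers": 12}
    - {"x": 0.06, "y": -0.58, "z": 4.31, "wx": 0, "wy": 0, "wz": -0.35, "fingers": 12}
  grip_force: 40

```text
time_s: 36.4
eef_pos: [0.5247, -0.3131, 0.0048]
orientation: [-2.91, -1.184, -0.002]
ft_force: [0.5, 0.5, 5.8]
width: 0.0157
```

Run:
```python
from tray import *
p,_,o=pose(); print(p,yawof(),o['ft_force'],o['width'])
y=np.radians(-45.72);u=np.array([np.cos(y),np.sin(y)]); du=(p[:2]-np.array([.5245,-.3127]))@u; print('du',du)
t=T2W((-.06+du,.014)); print(t, kin.ik([*t,.1],down(TY+np.pi/2),o['joints']))
for z in (.12,.06): goto([*t,z],down(TY+np.pi/2))
```

```text
[ 0.52468407 -0.31309562  0.00477753] 44.28980816224149 [0.50864799 0.4995431  5.79975154] 0.01568376920043831
du 0.0004117507732531344
[ 0.50638479 -0.11326294] (array([-3.53222862e-01,  3.93466684e-01,  1.81954086e+00, -7.04619587e-11,
        9.28585112e-01, -1.82767701e+00]), np.float64(1.2651995601245579e-11), np.float64(4.3776566925756075e-09))
x 2.531 y -3.116 z -2.302 | wx 0.01 wy -0.01 wz -6.70  t=36.40
x 2.530 y -3.116 z -1.102 | wx 0.01 wy -0.01 wz -6.70  t=36.40
```

>>> apply_moves:
  rows:
    - {"x": 0, "y": 0, "z": -0.3, "wx": 0, "wy": 0, "wz": 0, "fingers": 12}
    - {"x": 0, "y": 0, "z": -0.9, "wx": 0, "wy": 0, "wz": 0, "fingers": 12}
    - {"x": 0, "y": 0, "z": -1.6, "wx": 0, "wy": 0, "wz": 0, "fingers": 12}
    - {"x": 0.4, "y": -0.5, "z": -2.2, "wx": 0, "wy": 0, "wz": -1, "fingers": 12}
    - {"x": 0.9, "y": -1.1, "z": -2.3, "wx": 0, "wy": 0, "wz": -2.3, "fingers": 12}
    - {"x": 1.4, "y": -1.7, "z": -2.3, "wx": 0, "wy": 0, "wz": -3.6, "fingers": 12}
    - {"x": 1.9, "y": -2.3, "z": -2.3, "wx": 0, "wy": 0, "wz": -4.9, "fingers": 12}
    - {"x": 2.4, "y": -2.9, "z": -2.3, "wx": 0, "wy": 0, "wz": -6.1, "fingers": 12}
    - {"x": 2.53, "y": -3.12, "z": -2.3, "wx": 0, "wy": 0, "wz": -6.7, "fingers": 12}
    - {"x": 2.53, "y": -3.12, "z": -1.8, "wx": 0, "wy": 0, "wz": -6.7, "fingers": 12}
    - {"x": 2.53, "y": -3.12, "z": -1.2, "wx": 0, "wy": 0, "wz": -6.7, "fingers": 12}
    - {"x": 2.53, "y": -3.12, "z": -1.1, "wx": 0, "wy": 0, "wz": -6.7, "fingers": 12}
    - {"x": 2.53, "y": -3.12, "z": -1.1, "wx": 0, "wy": 0, "wz": -6.7, "fingers": 12}

```text
time_s: 37.7
eef_pos: [0.5054, -0.1128, 0.0597]
orientation: [-2.324, -2.111, -0.0]
ft_force: [0.2, -0.6, -1.8]
width: 0.0162
```

```bash
python3 look.py 21
python3 - <<'E'
from tray import *
t=T2W((-.06+.0004,.014))
p,_,o=pose(); print(o['width'],o['ft_force'])
for z in (.012,): goto([*t,z],down(TY+np.pi/2))
E
```

```text
[ 0.50625803 -0.11324362  0.06046026] 84.47923312023607 37.75
0.015452277376465838 [ 0.48783682  0.48563063 -2.34247971]
x -0.001 y 0.002 z 0.969 | wx 0.00 wy -0.01 wz -0.00  t=37.75
```

View pics/w21.png

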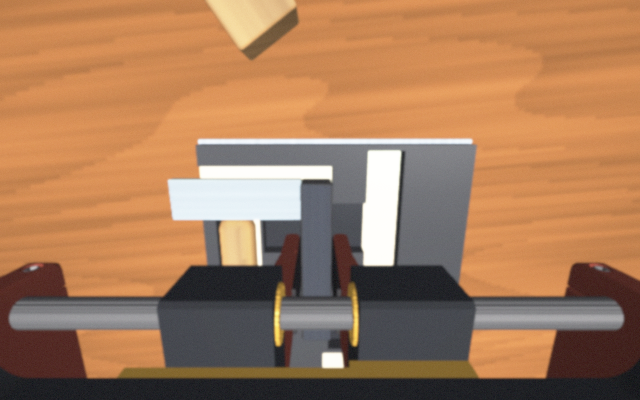

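The square is level over its cut-out; the apparent offset is parallax. Lowering.

>>> apply_moves:
  rows:
    - {"x": 0, "y": 0, "z": 0.3, "wx": 0, "wy": 0, "wz": 0, "fingers": 12}
    - {"x": 0, "y": 0, "z": 0.6, "wx": 0, "wy": 0, "wz": 0, "fingers": 12}
    - {"x": 0, "y": 0, "z": 0.8, "wx": 0, "wy": 0, "wz": 0, "fingers": 12}
    - {"x": 0, "y": 0, "z": 0.9, "wx": 0, "wy": 0, "wz": 0, "fingers": 12}
    - {"x": 0, "y": 0, "z": 0.96, "wx": 0, "wy": 0, "wz": 0, "fingers": 12}
    - {"x": 0, "y": 0, "z": 0.97, "wx": 0, "wy": 0, "wz": 0, "fingers": 12}
    - {"x": 0, "y": 0, "z": 0.97, "wx": 0, "wy": 0, "wz": 0, "fingers": 12}

```text
time_s: 38.45
eef_pos: [0.5066, -0.1133, 0.0123]
orientation: [2.326, 2.112, 0.002]
ft_force: [-0.7, 0.6, -3.1]
width: 0.0158
```

```bash
python3 look.py 22
python3 - <<'E'
from tray import *
p,_,o=pose(); print(o['width'],o['ft_force'],o['wrist_torque'])
E
```

```text
[ 0.50665611 -0.11333117  0.01237733] 84.47886496261964 38.5
0.015714417053969396 [-0.20950829  0.10497781 -2.04875964] [ 0.00439    -0.04238339 -0.04245049]
```

View pics/w22.png

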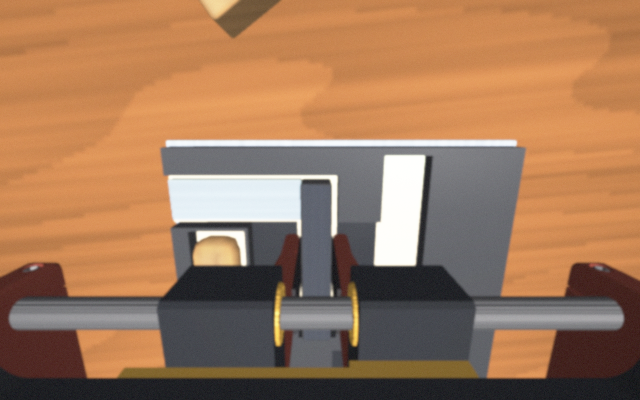

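The square has gone into its cut-out with even gaps and no contact force. Release it and rise.

>>> apply_moves:
  rows:
    - {"x": 0, "y": 0, "z": 0.02, "wx": 0, "wy": 0, "wz": 0, "fingers": 12}
    - {"x": 0, "y": 0, "z": 0.02, "wx": 0, "wy": 0, "wz": 0, "fingers": 34}
    - {"x": 0, "y": 0, "z": 0.02, "wx": 0, "wy": 0, "wz": 0, "fingers": 34}
    - {"x": 0, "y": 0, "z": 0.02, "wx": 0, "wy": 0, "wz": 0, "fingers": 34}
    - {"x": 0, "y": 0, "z": -0.3, "wx": 0, "wy": 0, "wz": 0, "fingers": 34}
    - {"x": 0, "y": 0, "z": -1, "wx": 0, "wy": 0, "wz": 0, "fingers": 34}
    - {"x": 0, "y": 0, "z": -2, "wx": 0, "wy": 0, "wz": 0, "fingers": 34}
    - {"x": 0, "y": 0.5, "z": -3, "wx": 0, "wy": 0, "wz": 0, "fingers": 38}
    - {"x": 0, "y": 1, "z": -4, "wx": 0, "wy": 0, "wz": 0, "fingers": 38}
    - {"x": 0, "y": 1, "z": -4.2, "wx": 0, "wy": 0, "wz": 0, "fingers": 38}
    - {"x": 0, "y": 1, "z": -4.2, "wx": 0, "wy": 0, "wz": 0, "fingers": 38}

```text
time_s: 39.6
eef_pos: [0.5595, -0.1192, 0.2264]
orientation: [2.32, 2.107, 0.008]
ft_force: [0.5, 1.1, -0.6]
width: 0.0382
```

```bash
python3 look.py 23
python3 - <<'E'
from h import *
shot('top','t23')
b=cv2.imread('pics/t23.png');a=cv2.imread('pics/w23.png')
cv2.imwrite('pics/m23.png',np.vstack([cv2.resize(a[:260],None,fx=1.1,fy=1.1),cv2.resize(b[130:300,240:520],(704,300),interpolation=cv2.INTER_CUBIC)]))
E
```

```text
[ 0.55722854 -0.11853004  0.22378717] 84.48858492768774 39.65
```

View pics/m23.png

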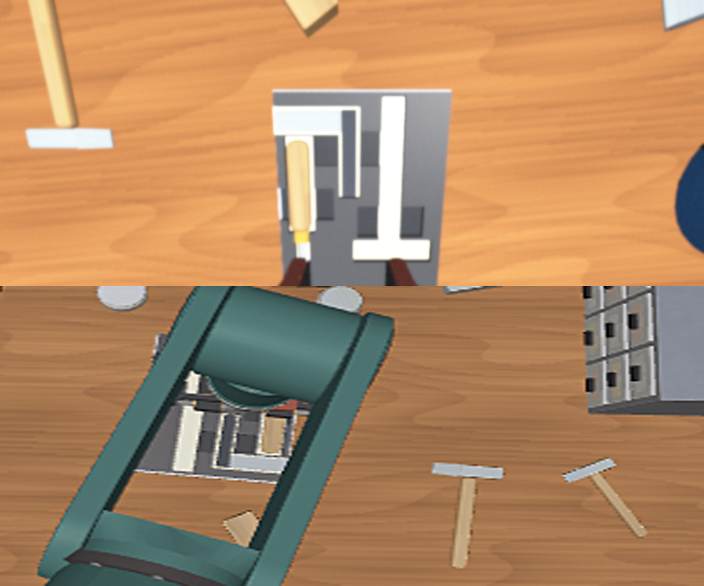

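The square is seated. Of the two hammers, large (top pixel ~(425,260)) and small (~(481,250)), the larger has an 84 mm head and 175 mm length, which fits 83 and 175. The small one's head is about 66 mm. I'll view the large one from above.

Run:
```python
from tray import *
y=np.radians(-4.3); u=np.array([np.cos(y),np.sin(y)])
t=np.array([.434,-.404])+.035*u
print(kin.ik([*t,.26],down(y+np.pi/2),pose()[2]['joints']))
goto([*t,.26],down(y+np.pi/2))
```

```text
(array([-8.25627682e-01,  3.59046511e-01,  1.41468502e+00,  1.05763458e-11,
        1.36786113e+00, -2.32137485e+00]), np.float64(1.3836825612829468e-11), np.float64(6.163987425352589e-09))
x -5.911 y -1.170 z -0.764 | wx 0.01 wy -0.01 wz -0.20  t=39.70
```

>>> apply_moves:
  rows:
    - {"x": -0.8, "y": -0.2, "z": -0.3, "wx": 0, "wy": 0, "wz": 0, "fingers": 45}
    - {"x": -1.7, "y": -0.4, "z": -0.6, "wx": 0, "wy": 0, "wz": 0, "fingers": 45}
    - {"x": -2.6, "y": -0.6, "z": -0.76, "wx": 0, "wy": 0, "wz": -0.2, "fingers": 45}
    - {"x": -3.5, "y": -0.8, "z": -0.76, "wx": 0, "wy": 0, "wz": -0.2, "fingers": 45}
    - {"x": -4.4, "y": -1, "z": -0.76, "wx": 0, "wy": 0, "wz": -0.2, "fingers": 45}
    - {"x": -5.3, "y": -1.17, "z": -0.76, "wx": 0, "wy": 0, "wz": -0.2, "fingers": 45}
    - {"x": -5.91, "y": -1.17, "z": -0.76, "wx": 0, "wy": 0, "wz": -0.2, "fingers": 45}
    - {"x": -5.91, "y": -1.17, "z": -0.76, "wx": 0, "wy": 0, "wz": -0.2, "fingers": 45}
    - {"x": -5.91, "y": -1.17, "z": -0.76, "wx": 0, "wy": 0, "wz": -0.2, "fingers": 45}
    - {"x": -5.91, "y": -1.17, "z": -0.76, "wx": 0, "wy": 0, "wz": -0.2, "fingers": 45}

```text
time_s: 40.7
eef_pos: [0.4683, -0.4047, 0.2583]
orientation: [-2.3, -2.135, -0.002]
ft_force: [0.7, 0.4, 0.1]
width: 0.0451
```

```bash
python3 look.py 24
python3 - <<'E'
import cv2
im=cv2.imread('pics/w24.png')
cv2.imwrite('pics/w24c.png',cv2.resize(im[0:200,230:400],None,fx=4,fy=3,interpolation=cv2.INTER_CUBIC))
E
```

```text
[ 0.46863403 -0.40467126  0.25876674] 85.74959584865513 40.75
```

View pics/w24.png

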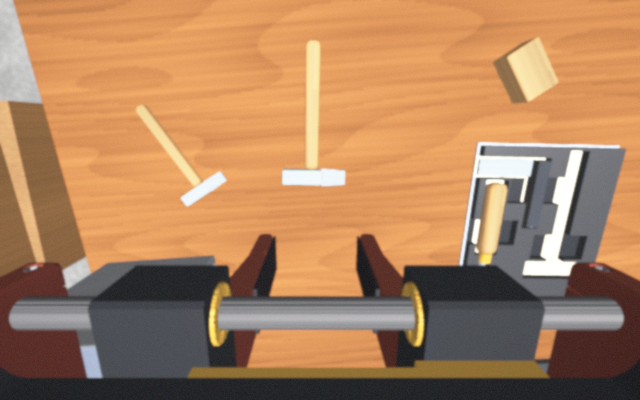

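View pics/w24c.png

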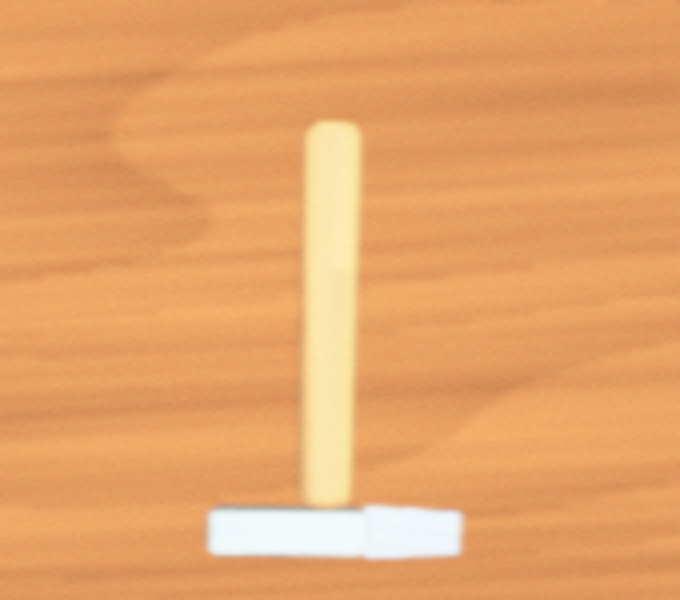

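Run:
```python
from tray import *
import pickle
c=pickle.load(open('c24.pkl','rb'))
f=lambda u,v:(230+u/4,v/3)
for z in (.013,.018):
    b=onz(c,f(333,121),z)[:2]; h=onz(c,f(328,505),z)[:2]; hl=onz(c,f(207,531),.02)[:2]; hr=onz(c,f(462,533),.02)[:2]; ff=onz(c,f(328,556),.02)[:2]
    u=(h-b)/np.linalg.norm(h-b); y=np.arctan2(u[1],u[0]); n=np.array([-u[1],u[0]])
    print(z,np.degrees(y),'handle len',np.linalg.norm(h-b),'head',np.linalg.norm(hr-hl),'tot',(ff-b)@u,'headyaw',np.degrees(np.arctan2(*(hr-hl)[::-1]))-90)
    print('O butt',b+.13*u,'O front',ff-.045*u,'head lat',(hl-b)@n,(hr-b)@n)
```

```text
0.013 -5.087186442410777 handle len 0.15299881242622293 head 0.08327556027453852 tot 0.17443097710165092 headyaw -4.971528300119672
O butt [ 0.43203001 -0.40715694] O front [ 0.43148784 -0.40682995] head lat -0.03931937637984041 0.04395601422879229
0.018 -5.087186442410786 handle len 0.15112425329167084 head 0.08327556027453852 tot 0.17324696277865317 headyaw -4.971528300119672
O butt [ 0.43321312 -0.40721971] O front [ 0.43148784 -0.40682995] head lat -0.039361759753139866 0.04391363085549285
```

The larger hammer is confirmed in the enlarged view: head 83.3 mm, total 174 mm, wedge peen on +y. Origin (0.4318, −0.4070), yaw −5.0°. Grasping.

Run:
```python
from tray import *
goto([.4318,-.4070,.004],down(np.radians(85)))
```

```text
x -0.115 y -0.727 z 5.096 | wx -0.01 wy -0.03 wz 0.12  t=40.75
```

>>> apply_moves:
  rows:
    - {"x": -0.11, "y": -0.73, "z": 0.9, "wx": 0, "wy": 0, "wz": 0.12, "fingers": 45}
    - {"x": -0.11, "y": -0.73, "z": 1.8, "wx": 0, "wy": 0, "wz": 0.12, "fingers": 45}
    - {"x": -0.11, "y": -0.73, "z": 2.7, "wx": 0, "wy": 0, "wz": 0.12, "fingers": 45}
    - {"x": -0.11, "y": -0.73, "z": 3.6, "wx": 0, "wy": 0, "wz": 0.12, "fingers": 45}
    - {"x": -0.11, "y": -0.73, "z": 4.4, "wx": 0, "wy": 0, "wz": 0.12, "fingers": 45}
    - {"x": -0.11, "y": -0.73, "z": 4.9, "wx": 0, "wy": 0, "wz": 0.12, "fingers": 45}
    - {"x": -0.11, "y": -0.73, "z": 5.09, "wx": 0, "wy": 0, "wz": 0.12, "fingers": 45}
    - {"x": -0.11, "y": -0.73, "z": 5.09, "wx": 0, "wy": 0, "wz": 0.12, "fingers": 45}
    - {"x": -0.11, "y": -0.73, "z": 5.09, "wx": 0, "wy": 0, "wz": 0.12, "fingers": 14}
    - {"x": -0.11, "y": -0.73, "z": 5.09, "wx": 0, "wy": 0, "wz": 0.12, "fingers": 14}
    - {"x": -0.11, "y": -0.73, "z": 5.09, "wx": 0, "wy": 0, "wz": 0.12, "fingers": 14}
    - {"x": -0.11, "y": -0.73, "z": 5.09, "wx": 0, "wy": 0, "wz": 0.12, "fingers": 14}
    - {"x": -0.11, "y": -0.73, "z": 5.09, "wx": 0, "wy": 0, "wz": 0.12, "fingers": 14}
  grip_force: 45

```text
time_s: 42.05
eef_pos: [0.4322, -0.4075, 0.0055]
orientation: [-2.316, -2.122, -0.002]
ft_force: [0.3, 0.7, 7.7]
width: 0.0177
```

Run:
```python
from tray import *
p,_,o=pose(); print(p,yawof(),o['ft_force'],o['width'])
y=np.radians(-5.03);u=np.array([np.cos(y),np.sin(y)]); du=(p[:2]-np.array([.4318,-.4070]))@u; print('du',du)
t=T2W((.02+du,.06)); print(t, kin.ik([*t,.1],down(TY+np.pi/2),o['joints']))
for z in (.14,.06): goto([*t,z],down(TY+np.pi/2))
```

```text
[ 0.43221334 -0.40746821  0.00545775] 85.01374967172696 [0.34228771 0.73863177 7.66909585] 0.017719623224766234
du 0.00045280357039860004
[ 0.59047955 -0.07517566] (array([-2.42642214e-01,  4.83806033e-01,  1.64938562e+00, -7.23732389e-14,
        1.00840100e+00, -1.71709637e+00]), np.float64(1.8053644189119094e-13), np.float64(3.546329484089841e-11))
x 6.899 y 2.577 z -2.680 | wx 0.01 wy -0.01 wz 0.09  t=42.05
x 6.897 y 2.576 z -1.080 | wx 0.01 wy -0.01 wz 0.09  t=42.05
```

>>> apply_moves:
  rows:
    - {"x": 0, "y": 0, "z": -0.3, "wx": 0, "wy": 0, "wz": 0, "fingers": 14}
    - {"x": 0, "y": 0, "z": -0.9, "wx": 0, "wy": 0, "wz": 0, "fingers": 14}
    - {"x": 0, "y": 0, "z": -1.7, "wx": 0, "wy": 0, "wz": 0, "fingers": 14}
    - {"x": 0.4, "y": 0.15, "z": -2.4, "wx": 0, "wy": 0, "wz": 0, "fingers": 14}
    - {"x": 1.1, "y": 0.4, "z": -2.68, "wx": 0, "wy": 0, "wz": 0, "fingers": 14}
    - {"x": 1.9, "y": 0.7, "z": -2.68, "wx": 0, "wy": 0, "wz": 0, "fingers": 14}
    - {"x": 2.7, "y": 1, "z": -2.68, "wx": 0, "wy": 0, "wz": 0.09, "fingers": 14}
    - {"x": 3.5, "y": 1.3, "z": -2.68, "wx": 0, "wy": 0, "wz": 0.09, "fingers": 14}
    - {"x": 4.3, "y": 1.6, "z": -2.68, "wx": 0, "wy": 0, "wz": 0.09, "fingers": 14}
    - {"x": 5.1, "y": 1.9, "z": -2.68, "wx": 0, "wy": 0, "wz": 0.09, "fingers": 14}
    - {"x": 5.9, "y": 2.2, "z": -2.68, "wx": 0, "wy": 0, "wz": 0.09, "fingers": 14}
    - {"x": 6.6, "y": 2.5, "z": -2.68, "wx": 0, "wy": 0, "wz": 0.09, "fingers": 14}
    - {"x": 6.9, "y": 2.58, "z": -2.68, "wx": 0, "wy": 0, "wz": 0.09, "fingers": 14}
    - {"x": 6.9, "y": 2.58, "z": -2.2, "wx": 0, "wy": 0, "wz": 0.09, "fingers": 14}
    - {"x": 6.9, "y": 2.58, "z": -1.5, "wx": 0, "wy": 0, "wz": 0.09, "fingers": 14}
    - {"x": 6.9, "y": 2.58, "z": -1.08, "wx": 0, "wy": 0, "wz": 0.09, "fingers": 14}
    - {"x": 6.9, "y": 2.58, "z": -1.08, "wx": 0, "wy": 0, "wz": 0.09, "fingers": 14}

```text
time_s: 43.75
eef_pos: [0.5872, -0.0749, 0.0569]
orientation: [-2.322, -2.107, 0.005]
ft_force: [-0.4, 0.8, -2.9]
width: 0.0176
```

```bash
python3 look.py 25
python3 - <<'E'
from tray import *
t=T2W((.02+.00045,.06))
p,_,o=pose(); print(o['width'],o['ft_force'],o['wrist_torque'])
for z in (.013,): goto([*t,z],down(TY+np.pi/2))
E
```

```text
[ 0.58874504 -0.07522734  0.05866546] 84.44892383950831 43.8
0.017383449758089635 [ 0.76069867 -0.23789794 -2.13150195] [0.01764751 0.09150892 0.03846944]
x 0.003 y 0.038 z 0.913 | wx -0.03 wy -0.02 wz -0.01  t=43.80
```

View pics/w25.png

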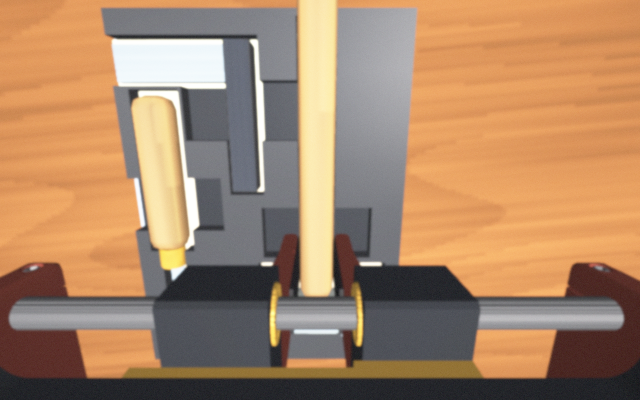

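>>> apply_moves:
  rows:
    - {"x": 0, "y": 0.038, "z": 0.2, "wx": 0, "wy": 0, "wz": 0, "fingers": 14}
    - {"x": 0, "y": 0.038, "z": 0.4, "wx": 0, "wy": 0, "wz": 0, "fingers": 14}
    - {"x": 0, "y": 0.038, "z": 0.45, "wx": 0, "wy": 0, "wz": 0, "fingers": 14}
    - {"x": 0, "y": 0.038, "z": 0.45, "wx": 0, "wy": 0, "wz": 0, "fingers": 14}

```text
time_s: 44.2
eef_pos: [0.5903, -0.0753, 0.0359]
orientation: [-2.323, -2.108, 0.002]
ft_force: [0.4, 1.0, -2.3]
width: 0.0178
```

Run:
```python
from tray import *
t=T2W((.02+.00045,.06))
p,_,o=pose(); print(p,o['width'],o['ft_force'],yawof())
for z in (.0125,): goto([*t,z],down(TY+np.pi/2))
```

```text
[ 0.59025977 -0.07532785  0.03588726] 0.017828139756396796 [ 0.37494189  0.97409595 -2.34690934] 84.4518856557045
x 0.003 y 0.006 z 0.468 | wx -0.04 wy -0.02 wz -0.00  t=44.20
```

>>> apply_moves:
  rows:
    - {"x": 0, "y": 0.006, "z": 0.15, "wx": 0, "wy": 0, "wz": 0, "fingers": 14}
    - {"x": 0, "y": 0.006, "z": 0.3, "wx": 0, "wy": 0, "wz": 0, "fingers": 14}
    - {"x": 0, "y": 0.006, "z": 0.4, "wx": 0, "wy": 0, "wz": 0, "fingers": 14}
    - {"x": 0, "y": 0.006, "z": 0.46, "wx": 0, "wy": 0, "wz": 0, "fingers": 14}
    - {"x": 0, "y": 0.006, "z": 0.47, "wx": 0, "wy": 0, "wz": 0, "fingers": 14}
    - {"x": 0, "y": 0.006, "z": 0.47, "wx": 0, "wy": 0, "wz": 0, "fingers": 14}

```text
time_s: 44.8
eef_pos: [0.5905, -0.0754, 0.0123]
orientation: [-2.323, -2.108, 0.003]
ft_force: [0.4, 0.0, -2.6]
width: 0.0177
```

```bash
python3 look.py 26
python3 - <<'E'
from tray import *
p,_,o=pose(); print(p,o['width'],o['ft_force'],o['wrist_torque'])
E
```

```text
[ 0.59055557 -0.07537427  0.01246371] 84.44966677205008 44.85
[ 0.59055557 -0.07537427  0.01246371] 0.017570898711085907 [-0.3966528  -0.0992722  -2.45822133] [-0.00783784  0.10581243  0.01179292]
```

View pics/w26.png

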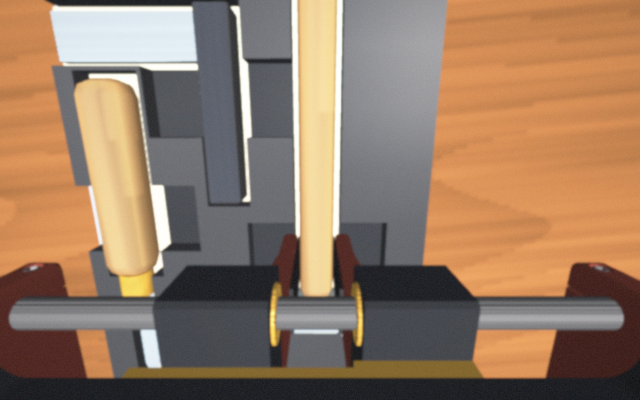

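The hammer is in its cut-out with even gaps and no contact force. Release it and rise.

>>> apply_moves:
  rows:
    - {"x": 0, "y": 0, "z": 0.02, "wx": 0, "wy": 0, "wz": 0, "fingers": 14}
    - {"x": 0, "y": 0, "z": 0.02, "wx": 0, "wy": 0, "wz": 0, "fingers": 36}
    - {"x": 0, "y": 0, "z": 0.02, "wx": 0, "wy": 0, "wz": 0, "fingers": 36}
    - {"x": 0, "y": 0, "z": 0.02, "wx": 0, "wy": 0, "wz": 0, "fingers": 36}
    - {"x": 0, "y": 0, "z": -0.3, "wx": 0, "wy": 0, "wz": 0, "fingers": 36}
    - {"x": 0, "y": 0, "z": -1, "wx": 0, "wy": 0, "wz": 0, "fingers": 36}
    - {"x": 0, "y": 0, "z": -2, "wx": 0, "wy": 0, "wz": 0, "fingers": 36}
    - {"x": 0, "y": 0.5, "z": -3, "wx": 0, "wy": 0, "wz": 0, "fingers": 36}
    - {"x": -0.5, "y": 1, "z": -4, "wx": 0, "wy": 0, "wz": 0, "fingers": 36}
    - {"x": -0.9, "y": 1.3, "z": -5, "wx": 0, "wy": 0, "wz": 0, "fingers": 36}
    - {"x": -0.9, "y": 1.3, "z": -5.5, "wx": 0, "wy": 0, "wz": 0, "fingers": 36}
    - {"x": -0.9, "y": 1.3, "z": -5.5, "wx": 0, "wy": 0, "wz": 0, "fingers": 36}
    - {"x": -0.9, "y": 1.3, "z": -5.5, "wx": 0, "wy": 0, "wz": 0, "fingers": 36}

```text
time_s: 46.15
eef_pos: [0.6526, -0.1274, 0.2885]
orientation: [-2.326, -2.11, -0.0]
ft_force: [-0.5, 0.5, -0.6]
width: 0.0357
```

```bash
python3 look.py 27
python3 - <<'E'
from h import *
shot('top','t27')
b=cv2.imread('pics/t27.png');a=cv2.imread('pics/w27.png')
cv2.imwrite('pics/m27.png',np.vstack([cv2.resize(a[0:230,200:440],None,fx=3.0,fy=1.3*1.0)]) if 0 else cv2.resize(a[0:230,210:430],None,fx=2.6*1.0,fy=2.6,interpolation=cv2.INTER_CUBIC))
E
```

```text
[ 0.65142282 -0.12677082  0.28663455] 84.44275446806735 46.2
```

View pics/m27.png

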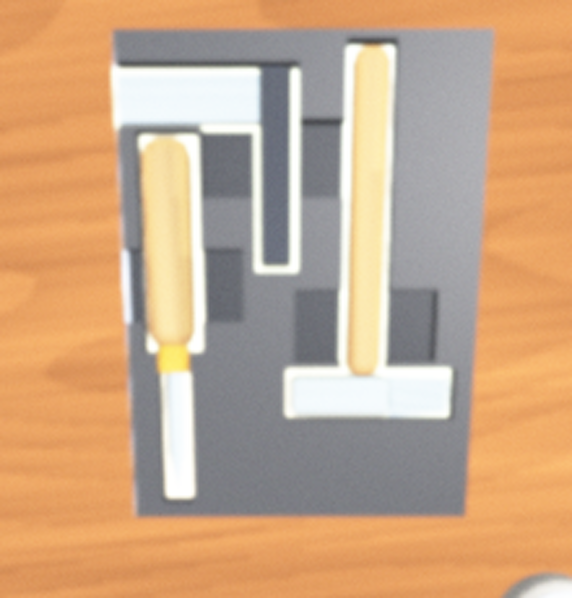

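View pics/t27.png

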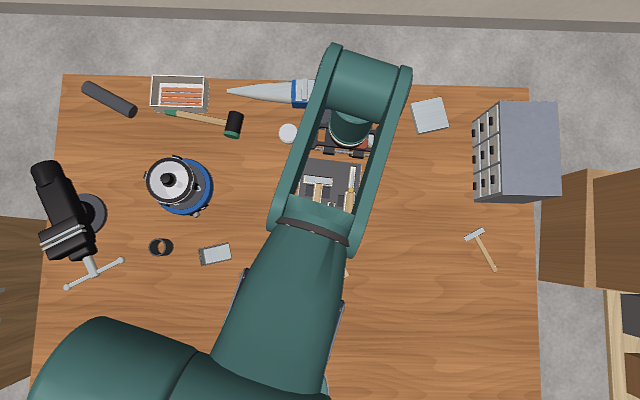

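All three tools are seated with even gaps in the wrist view, and the lid is on the bowl at top (172,180). One last close look at the lid and cup before handing in.

Run:
```python
from tray import *
goto([.596,.288,.338],down(np.radians(14)))
```

```text
x 8.147 y -1.899 z -1.015 | wx -0.07 wy 0.02 wz 11.74  t=46.25
```

>>> apply_moves:
  rows:
    - {"x": 0.9, "y": -0.2, "z": -0.5, "wx": 0, "wy": 0, "wz": 1.3, "fingers": 36}
    - {"x": 1.8, "y": -0.4, "z": -1, "wx": 0, "wy": 0, "wz": 2.6, "fingers": 36}
    - {"x": 2.7, "y": -0.6, "z": -1.01, "wx": 0, "wy": 0, "wz": 3.9, "fingers": 36}
    - {"x": 3.6, "y": -0.8, "z": -1.01, "wx": 0, "wy": 0, "wz": 5.2, "fingers": 36}
    - {"x": 4.5, "y": -1, "z": -1.01, "wx": 0, "wy": 0, "wz": 6.5, "fingers": 36}
    - {"x": 5.4, "y": -1.2, "z": -1.01, "wx": 0, "wy": 0, "wz": 7.8, "fingers": 36}
    - {"x": 6.3, "y": -1.5, "z": -1.01, "wx": 0, "wy": 0, "wz": 9.1, "fingers": 36}
    - {"x": 7.2, "y": -1.7, "z": -1.01, "wx": 0, "wy": 0, "wz": 10.4, "fingers": 36}
    - {"x": 8.15, "y": -1.9, "z": -1.01, "wx": -0.07, "wy": 0, "wz": 11.74, "fingers": 36}
    - {"x": 8.15, "y": -1.9, "z": -1.01, "wx": -0.07, "wy": 0, "wz": 11.74, "fingers": 36}
    - {"x": 8.15, "y": -1.9, "z": -1.01, "wx": -0.07, "wy": 0, "wz": 11.74, "fingers": 36}
    - {"x": 8.15, "y": -1.9, "z": -1.01, "wx": -0.07, "wy": 0, "wz": 11.74, "fingers": 36}

```text
time_s: 47.45
eef_pos: [0.5953, 0.2871, 0.3363]
orientation: [3.115, 0.385, -0.006]
ft_force: [0.1, 0.4, -0.1]
width: 0.0359
```

```bash
python3 look.py 28
python3 - <<'E'
from lidfit import *
import pickle
c=pickle.load(open('c28.pkl','rb')); lid('pics/w28.png',c,(319,149),.156)
shot('top','t28');shot('scene','s28')
b=cv2.imread('pics/t28.png');s=cv2.imread('pics/s28.png');a=cv2.imread('pics/w28.png')
f=lambda i,w,h:cv2.resize(i,(w,h),interpolation=cv2.INTER_CUBIC)
cv2.imwrite('pics/m28.png',np.vstack([np.hstack([f(b[150:270,230:390],400,300),f(s[120:240,270:470],400,300)]),f(a[0:240],800,300)]))
E
```

```text
[0.59575073 0.2867224  0.3367562 ] 14.016224492267366 47.5
(array([0.59175629, 0.32758369, 0.05289012]), np.float64(8.541330095755153e-05)) 72
```

View pics/m28.png

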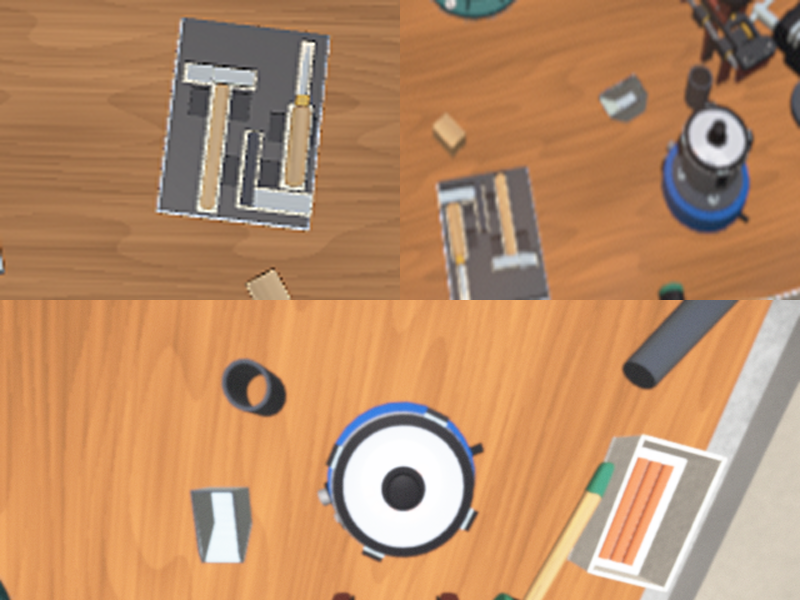

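Lid centred and flat, all three tools in the tray, and the cup upright and empty. The gripper is clear at z = 0.337. Handing in.

```bash
python3 -c "
from bench import manip
print(manip.job_done()); print(manip.get_obs()['time_s'])"
```

```text
the job is handed in; nothing more can be done
None
the job is handed in; nothing more can be done
```

I finished the job and handed it in at about 48 s of the allowed 210 s. The hand-in reports no verdict, so what follows rests on my own checks.

- **Slugs and cup:** I poured all 7 slugs I could count into the bowl and saw the cup empty. It stands upright on the bench about 3 cm from where it started, clear of the scraper and tube.
- **Lid:** It is pressed down. Pressing the knob met a firm stop at 0.186 m, the snapped height, with 35 N at the last reading. My last camera fit put it within 1 mm of the bowl's centre, with the disc at rim height. I judged it level from the shape of the disc, not from a side view.
- **Tools:** The scraper, the square and the larger hammer each lie in their own cut-outs, with even gaps in the last wrist and top views.
- **Other objects:** I did not touch the other things on the bench, and none looked moved in the last pictures.

Two early readings disagreed. The first bowl-centre estimates, from the top camera and from an oblique wrist view, differed by about 4 mm. I used a later wrist fit instead, where both rim radii matched the drawing to within 0.6 mm. The first move call was also refused because some fields were missing; nothing moved. I saw no sign of a tool or the lid being knocked aside.

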